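# Load the module rack, put the puller away and lock the rack

### The job

Stand every plug-in module that is on the bench upright in the rack, right down on the slot floor, thick modules in the wide slots and thin ones in the narrow slots, one to a slot, and slide the card puller's blade fully into the slot of its holder. Only when all that is done, lock the rack: push the locking rod over the modules through both end-plate eyelets, from the end with the wide slots, until its handle meets the plate. Leave the mug, the knife and the multimeter where they are.

Things in the scene. Friction and masses are not known exactly. Their poses are not given: they have to be found in the camera images.
- thick1: one of two alike thick plug-in modules, loose, 0.16 kg, standing upright, 85 mm tall: black foot 54 x 27 mm and 8 mm high, aluminium box 60 mm wide (its x), 30 mm thick (its y), up to 55 mm, then a black pull tab 30 mm (x) by 10 mm (y), from 55 to 85 mm, central. Origin: centre of the underside; z up. Looks the same turned half round. Absent in some runs
- thick2: one of two alike thick plug-in modules, loose, 0.16 kg, standing upright, 85 mm tall: black foot 54 x 27 mm and 8 mm high, aluminium box 60 mm wide (its x), 30 mm thick (its y), up to 55 mm, then a black pull tab 30 mm (x) by 10 mm (y), from 55 to 85 mm, central. Origin: centre of the underside; z up. Looks the same turned half round. Absent in some runs
- thin1: one of three alike thin plug-in modules, loose, 0.11 kg, standing upright, 85 mm tall: black foot 54 x 17 mm and 8 mm high, aluminium box 60 mm wide (its x), 20 mm thick (its y), up to 55 mm, then a black pull tab 30 mm (x) by 10 mm (y), from 55 to 85 mm, central. Origin: centre of the underside; z up. Looks the same turned half round. Absent in some runs
- thin2: one of three alike thin plug-in modules, loose, 0.11 kg, standing upright, 85 mm tall: black foot 54 x 17 mm and 8 mm high, aluminium box 60 mm wide (its x), 20 mm thick (its y), up to 55 mm, then a black pull tab 30 mm (x) by 10 mm (y), from 55 to 85 mm, central. Origin: centre of the underside; z up. Looks the same turned half round. Absent in some runs
- thin3: one of three alike thin plug-in modules, loose, 0.11 kg, standing upright, 85 mm tall: black foot 54 x 17 mm and 8 mm high, aluminium box 60 mm wide (its x), 20 mm thick (its y), up to 55 mm, then a black pull tab 30 mm (x) by 10 mm (y), from 55 to 85 mm, central. Origin: centre of the underside; z up. Looks the same turned half round. Absent in some runs
- rack: fixed aluminium module rack, 72 mm (x) by 187 mm (y), open on top, slots in a row along y: from -y two wide (33 mm) then three narrow (23 mm), all 64 mm along x. Slot floors 6 mm up, walls between slots 6 mm thick and 40 mm high, side walls 30 mm high. 8 mm end plates, 123 mm high, 40 mm wide above 50 mm, each with an eyelet. Origin: centre of underside, z up
- eye_near (a point): centre of the round 14 mm eyelet (axis along rack y, 105 mm above the bench) in the rack's -y end plate, on the plate's outer (-y) face; the rod enters here towards rack +y
- eye_far (a point): centre of the eyelet in the rack's +y end plate, on the plate's outer (+y) face, 187 mm from eye_near; axes as the rack's
- rod: loose locking rod, 0.15 kg, lying level: black ribbed handle block 22 mm (x), 60 mm (y), 14 mm high, with a stiff steel rod, 8 mm diameter, 204 mm long, tapered end, out of the middle of its +y face, axis 7 mm above the underside. Origin: centre of the handle's underside. It balances in the handle, about 15 mm from its +y face. The handle does not fit the eyelets
- rod_shoulder (a point): on the rod's axis where it leaves the handle's +y face
- rod_tip (a point): the free end of the rod, 204 mm from rod_shoulder along +y
- puller: loose flat card puller, 0.08 kg, lying on the bench: grey handle 24 mm (x), 80 mm (y), 14 mm high, with a flat steel blade 22 mm wide (x), 3 mm thick, 55 mm long, out of its -y face at mid height (7 mm above the underside). Origin: centre of the handle's underside
- puller_shoulder (a point): centre of the handle's -y face, where the blade begins
- puller_tip (a point): the blade's free end, 55 mm from puller_shoulder
- holder: fixed holder of the puller: black block 60 mm (x), 58 mm (y), 40 mm high, clear roof; a level slot runs through it along y, 27 mm wide, 10 mm high (22 to 32 mm above the bench). Before its +y face a ledge 14 mm wide, 19 mm high reaches 62 mm out along +y; the handle rests on it once the blade is in. Blade enters towards -y. Origin: centre of the block's underside, z up
- holder_mouth (a point): centre of where the handle's -y face comes to lie at the slot's mouth, on the block's +y face, 26 mm above the bench (blade centre with the handle on the ledge)
- cutter: bystander: a utility knife with its black grip, 34 x 120 x 18 mm, on the bench beyond the work. Origin under its middle. Leave alone
- multimeter: bystander: a grey handheld multimeter, 150 x 76 x 36 mm. Origin under its middle. Leave alone
- mug: bystander: a white mug, radius 40 mm, 95 mm high. Origin: centre of its underside. Leave alone
- slot0 (a point): centre of the floor of wide slot 0 (counted from the rack's -y end), where a module's origin comes to lie
- slot1 (a point): centre of the floor of wide slot 1 (counted from the rack's -y end), where a module's origin comes to lie
- slot2 (a point): centre of the floor of narrow slot 2 (counted from the rack's -y end), where a module's origin comes to lie
- slot3 (a point): centre of the floor of narrow slot 3 (counted from the rack's -y end), where a module's origin comes to lie
- slot4 (a point): centre of the floor of narrow slot 4 (counted from the rack's -y end), where a module's origin comes to lie

How it is judged:
By the outcome, as a careful person would: the job done as asked, in the order asked, and still so for the second after the job is handed in, with the robot touching nothing.
Of thick1, thick2, thin1, thin2, thin3 only 3 to 5 are there at a start; the rules pass over those that are not, and their reading is None.
At some moment in a run one of rod, puller may be knocked a few centimetres aside while the robot is not near it.
It also fails if it takes over 210 s, if anything falls off the work surface, if the arm or the gripper's body presses on something with over 40 N, if the wrist force passes 120 N, or if a joint passes its speed limit or range.

### The arm

A 6-joint arm with a two-finger parallel gripper is mounted at the origin on the work surface. World frame = base frame: x ahead of the robot, y to its left, z up, the work surface at z = 0. Lengths are in m, angles in rad, forces in N, time in s.
With the tool pointing down it reaches from about 0.325 to 1 m from the base axis. Payload 5.1 kg.
Tool frame: the origin (TCP) lies midway between the tips of the shut fingers; the grasp point (between the pads) lies 19 mm behind it; z points along the fingers, y is the direction in which the jaws open and shut (so a half turn about z gives the same grasp; the last joint's range is limited). The gripper opens to 85 mm and grips with 20 to 120 N. Pads are 22 mm wide; open, the fingers measure 114 mm over their backs; the gripper's body (76 mm by 85 mm) begins 54 mm behind the grasp point. The pads swing forward as they close: fully open they stand 13 mm farther back than shut.
Start: joints at [-1.356, 0.124, 1.65, -0, 1.367, -0.083], TCP at [0.191, -0.621, 0.231] pointing down, gripper open.
Joint ranges: [-2.61, 2.61], [-1.02, 2.33], [0.03, 2.71], [-1.35, 4.49], [0.32, 2.68], [-2.91, 2.91]. Speed limits (rad/s): [2.57, 2.57, 3.14, 3.14, 3.14, 3.14].

### API

Orientations are given as [roll, pitch, yaw] about the fixed x, y, z axes, in that order (R = Rz(yaw) Ry(pitch) Rx(roll)).
In Python, from bench import arm gives the robot as it stands.
- The arm moves only by the shell command python3 -m creep 'ROWS' [OPENING] [FORCE]. ROWS is a JSON object of lists of equal length, an entry for each row: "linear": the shift along the tool's x, y, z in cm, a list of three; "angular": the turn, a rotation vector about the tool's x, y, z in degrees, a list of three. In form: {"linear": [[dx, dy, dz], ...], "angular": [[rx, ry, rz], ...]}. A call has 1 to 5 rows; each row shifts and turns the pose as measured when the row begins, along the tool's axes as they then stand; what a row does not reach is not made up. A row lasts 1/10 s, in which the tool goes at most 50 mm and 8.59 degrees, less where a joint would pass 70% of its speed; a pose out of reach is approached as far as the arm can. A call with a gripper value outside its range is refused whole. OPENING is the closure, from 0 (fully open) to 1 (shut), set as the call begins (- or left out, the last holds). The fingers move at their own pace and stop on an object; FORCE is the grip in N (left out, the last holds). Time passes only in rows, so rows that do not move let the fingers close. It gives the time, the measured TCP pose, the force and the opening at its end, in the units of the state.
- arm.read_state(): the state, without advancing time (a new reading comes with each control period).
- arm.grab_frame(name): name is "side" or "top"; returns the picture (420x560x3 uint8, red, green, blue); there is no depth.
- arm.get_calibration(name): a dict with "camera_matrix" (3x3 intrinsics, pixels), "cam_to_world" (4x4, takes a point from camera to world coordinates). Camera axes: x right, y up, looking along -z (the intrinsics and any distortion apply to the point x, -y, -z); pixel columns grow to the right and rows downward; lengths in m; the calibration is good to about 2 mm. A picture is of the moment at which its call begins. get_calibration takes no time and is no camera call.
- arm.sign_off(): hands the job in, once; it reports no verdict.
The state is a dict: "time_s": time; "q": joint angles; "dq": joint speeds; "tau": joint torques, N m; "position": TCP position; "ee_rot": TCP orientation; "ft_force": force on the tool from outside, world axes, zero at the start; "torque": the same for the moment, N m; "opening": opening from 0.0 (shut) to 1.0 (fully open).
Only numpy, scipy, OpenCV 4.12 (cv2) and the standard library are available. Lean on these libraries where they do the work, as an engineer would, in place of code of your own. Each camera call takes 0.05 s, during which the arm holds its last target.

## Working session

There is one attempt and no reset: what is moved stays moved. The work goes in short steps, Python scripts to look and compute and a shell command to move; the robot and the scene stay as the last step left them, time stands still between calls to the robot, and variables do not carry over. Pictures are saved under pics/ and viewed, and the job is handed in when it is done.

```bash
ls; mkdir -p pics
python3 - <<'E'
from bench import arm
import cv2,numpy as np
print(arm.read_state())
for n in("side","top"):
    im=arm.grab_frame(n); cv2.imwrite(f"pics/{n}0.png",im[:,:,::-1]); np.save(f"pics/{n}0.npy",im)
    c=arm.get_calibration(n); print(n,c)
E
```

```text
pics
{'time_s': 0.0, 'q': array([-1.35561456e+00,  1.24473520e-01,  1.65166507e+00, -2.99604237e-05,
        1.36746680e+00, -8.26096054e-02]), 'dq': array([-0.00051149, -0.00097729, -0.0001328 ,  0.00076182, -0.00084287,
        0.0002435 ]), 'tau': array([ 1.08503791e-03, -4.23605382e+01, -3.65446723e+01, -5.87705884e-06,
        7.04627440e-03,  5.85427003e-06]), 'position': array([ 0.19054638, -0.62081721,  0.23007872]), 'ee_rot': array([-3.13958436e+00, -1.36851276e-04,  2.97797319e-01]), 'ft_force': array([-0.29310635, -0.53145839, -0.04465608]), 'torque': array([ 0.01100667,  0.00190366, -0.01350827]), 'opening': 0.997482473715389}
side {'camera_matrix': array([[422.23019442,   0.        , 274.42947703],
       [  0.        , 422.23019442, 211.75219618],
       [  0.        ,   0.        ,   1.        ]]), 'cam_to_world': array([[-0.95155596,  0.23195361, -0.2018385 ,  0.38765424],
       [-0.30728271, -0.74063432,  0.59752669,  0.54331938],
       [-0.01089004,  0.63060156,  0.77603033,  0.84644585],
       [ 0.        ,  0.        ,  0.        ,  1.        ]])}
top {'camera_matrix': array([[468.52169276,   0.        , 274.11835101],
       [  0.        , 468.52169276, 209.03350607],
       [  0.        ,   0.        ,   1.        ]]), 'cam_to_world': array([[-0.08489213,  0.9744532 , -0.20792857,  0.38454574],
       [-0.99638676, -0.08356681,  0.01516602, -0.01502088],
       [-0.00259735,  0.20846475,  0.97802643,  0.97597072],
       [ 0.        ,  0.        ,  0.        ,  1.        ]])}
```

View pics/top0.png

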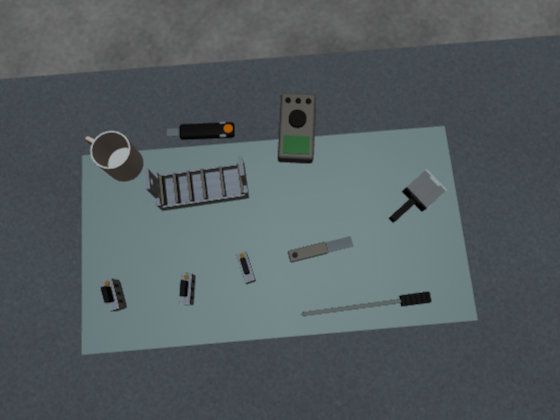

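View pics/side0.png

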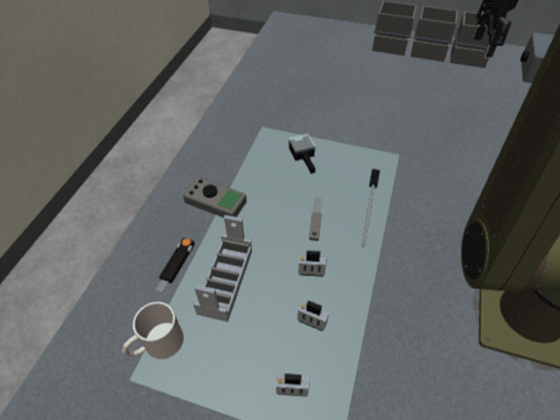

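The top view shows three modules at about (110,295), (186,288) and (246,267). The rack is at (203,186), the puller at (320,249), the rod from (303,314) to (432,298), and the holder near (420,192). I'll enlarge these areas next.

```bash
cat > h.py <<'E'
from bench import arm
import cv2,numpy as np
from scipy.optimize import least_squares
from scipy.spatial.transform import Rotation as R
C={n:arm.get_calibration(n) for n in("side","top")}
def proj(n,P):
    c=C[n];T=np.linalg.inv(c["cam_to_world"]);P=np.atleast_2d(P)
    p=P@T[:3,:3].T+T[:3,3]; K=c["camera_matrix"]
    return np.c_[K[0,0]*p[:,0]/-p[:,2]+K[0,2],K[1,1]*-p[:,1]/-p[:,2]+K[1,2]]
def fit(obs,x0,z=0):
    # obs: list (cam,(u,v),(local xyz)); pose x,y,yaw on level z
    def f(x):
        M=R.from_euler('z',x[2]).as_matrix()
        return np.concatenate([(proj(n,M@np.array(l)+[x[0],x[1],z])[0]-uv) for n,uv,l in obs])
    r=least_squares(f,x0); return r.x,f(r.x).reshape(-1,2).round(1)
def onz(n,uv,z):
    c=C[n];K=c["camera_matrix"];T=c["cam_to_world"]
    d=T[:3,:3]@np.array([(uv[0]-K[0,2])/K[0,0],-(uv[1]-K[1,2])/K[1,1],-1]);o=T[:3,3]
    return o+d*(z-o[2])/d[2]
def crop(im,u0,v0,u1,v1,s,fn,gamma=1):
    c=im[v0:v1,u0:u1]; c=cv2.resize(c,None,fx=s,fy=s,interpolation=cv2.INTER_CUBIC)
    if gamma!=1: c=(255*(c/255.)**gamma).astype(np.uint8)
    c=c.copy()
    for u in range((u0+9)//10*10,u1,10):
        cv2.line(c,((u-u0)*s,0),((u-u0)*s,4 if u%50 else 12),(255,255,0),1)
        if u%20==0: cv2.putText(c,str(u),((u-u0)*s+2,14),0,.35,(255,255,0),1)
    for v in range((v0+9)//10*10,v1,10):
        cv2.line(c,(0,(v-v0)*s),(4 if v%50 else 12,(v-v0)*s),(255,255,0),1)
        if v%20==0: cv2.putText(c,str(v),(2,(v-v0)*s+12),0,.35,(255,255,0),1)
    cv2.imwrite(fn,c[:,:,::-1])
E
python3 - <<'E'
from h import *
t=np.load('pics/top0.npy');s=np.load('pics/side0.npy')
crop(t,80,235,270,325,4,'pics/c1.png',.7)
crop(t,140,150,260,220,6,'pics/c2.png',.7)
crop(t,280,160,460,325,4,'pics/c3.png',.7)
crop(s,180,205,270,330,5,'pics/c4.png',.7)
crop(s,260,120,400,265,4,'pics/c5.png',.7)
crop(s,260,235,350,405,3,'pics/c6.png',.7)
E
```

```text
(no output)
```

View pics/c1.png

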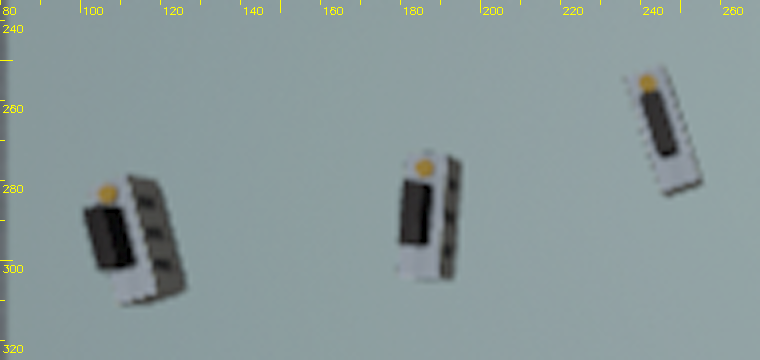

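View pics/c2.png

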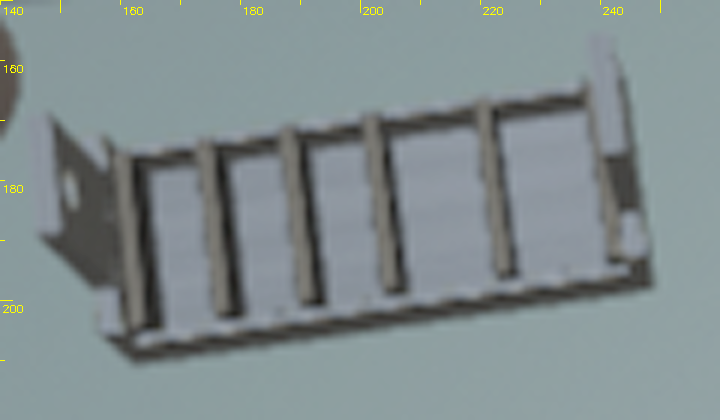

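View pics/c3.png

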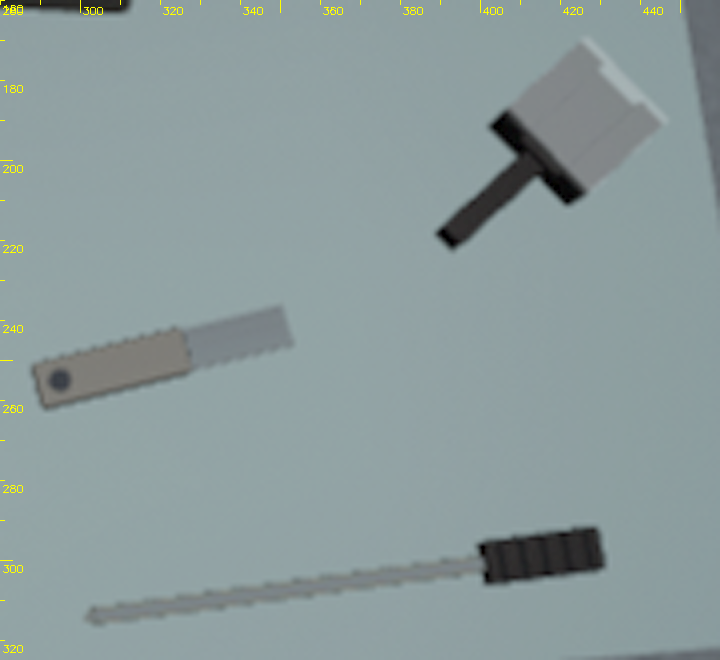

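View pics/c4.png

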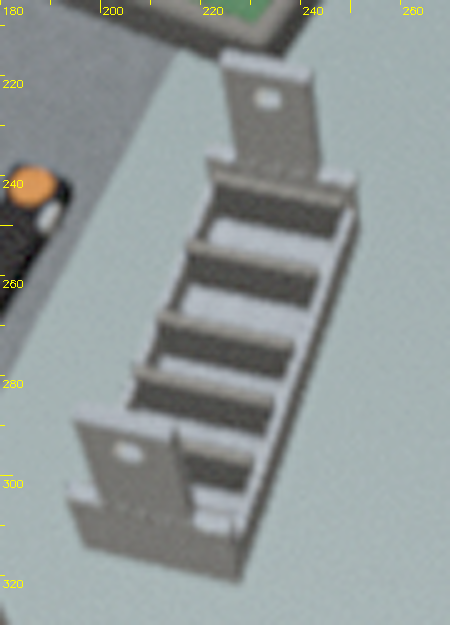

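View pics/c5.png

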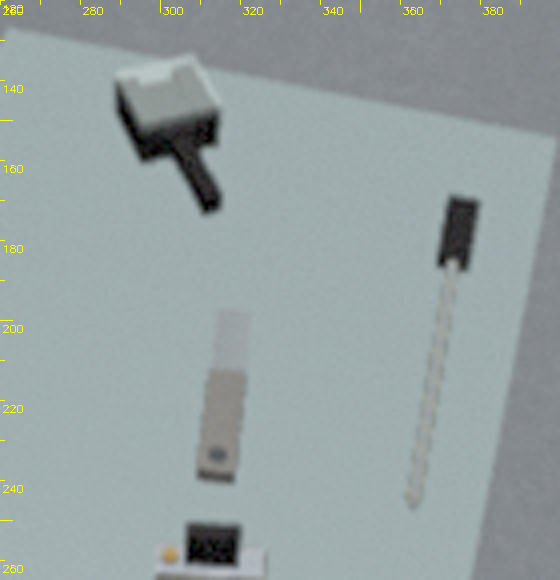

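View pics/c6.png

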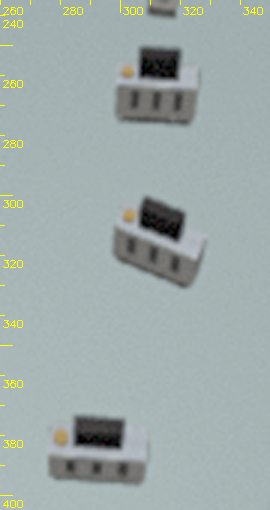

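```bash
cat > m.py <<'E'
from h import *
t='top';s='side';h=.055;l=.008
O={}
def mod(T,S):
    a,b=.03,.01
    return [(t,T[0],(a,b,h)),(t,T[1],(a,-b,h)),(t,T[2],(-a,-b,h)),(t,T[3],(-a,b,h)),
     (s,S[0],(a,b,h)),(s,S[1],(-a,b,h)),(s,S[2],(a,b,l)),(s,S[3],(-a,b,l)),(s,S[4],(-a,-b,h)),(s,S[5],(a,-b,h))]
O['A']=mod([(101.3,281.7),(112.5,279.5),(119.5,309.2),(110.5,311.2)],[(276.7,386),(308.3,387.7),(276.7,394),(307.3,396.3),(309,378.3),(276.3,376.7)])
O['B']=mod([(181.7,273),(191.3,274.2),(190,305),(179.5,304.2)],[(297.7,314),(323.3,322.3),(298.3,321.7),(322.7,330.7),(328.7,314.3),(301.7,304)])
O['C']=mod([(236.7,253.7),(245.5,251.7),(255.5,280.5),(246.2,283)],[(299,264.3),(325,266.3),(299.3,275),(324,276.3),(326.7,257.3),(299.7,257)])
O['rack']=[(t,(145.5,169.2),(.02,.0935,.123)),(t,(148.3,169.5),(.02,.0855,.123)),(t,(146.7,189.2),(-.02,.0935,.123)),(t,(150,189.2),(-.02,.0855,.123)),
(t,(238.7,155.8),(.02,-.0855,.123)),(t,(242.8,156.3),(.02,-.0935,.123)),(t,(245,175),(-.02,-.0935,.123)),(t,(240,175.8),(-.02,-.0855,.123)),
(t,(162.5,210.3),(-.036,.0935,0)),(t,(248.7,197.7),(-.036,-.0935,0)),(t,(151.7,181.3),(0,.0855,.105)),
(s,(195.4,289),(.02,.0935,.123)),(s,(216,293),(-.02,.0935,.123)),(s,(206,295.4),(0,.0935,.105)),(s,(197,314),(.036,.0935,0)),(s,(228,321.4),(-.036,.0935,0)),
(s,(233.6,224.6),(0,-.0855,.105)),(s,(224.4,219.4),(.02,-.0855,.123)),(s,(242.4,222),(-.02,-.0855,.123))]
a,b=.03,.029
O['holder']=[(t,(402.5,191.3),(a,b,0)),(t,(422.5,211.3),(-a,b,0)),(t,(426.8,169.5),(a,-b,.04)),(t,(446.8,190),(-a,-b,.04)),(t,(425.8,208),(-a,b,.04)),(t,(408.8,187),(a,b,.04)),
(t,(389.3,218),(.007,.091,0)),(t,(393.8,222),(-.007,.091,0)),(s,(296.3,153),(a,b,.04)),(s,(288.8,138),(a,-b,.04)),(s,(308.8,133),(-a,-b,.04)),(s,(315,146.3),(-a,b,.04)),(s,(310.5,173),(.007,.091,0)),(s,(315,171.3),(-.007,.091,0))]
a,b,z=.012,.04,.014
O['puller']=[(t,(288,251.3),(a,b,z)),(t,(325.8,242),(a,-b,z)),(t,(327.5,253),(-a,-b,z)),(t,(290.8,262.5),(-a,b,z)),(t,(350.5,236.3),(.011,-.095,.0085)),(t,(353.3,246.5),(-.011,-.095,.0085)),
(s,(312,212.5),(a,-b,z)),(s,(321.8,213),(-a,-b,z)),(s,(309.3,238.8),(a,b,z)),(s,(318.8,239.5),(-a,b,z))]
a,b=.011,.03
O['rod']=[(t,(399.5,295.5),(a,b,z)),(t,(429.5,291.8),(a,-b,z)),(t,(431.3,302),(-a,-b,z)),(t,(401.3,306.3),(-a,b,z)),(t,(302,314.5),(0,.234,.007)),
(s,(363.3,247),(0,.234,.007)),(s,(373,168.8),(a,-b,z)),(s,(380,170),(-a,-b,z)),(s,(377,187.5),(-a,b,z)),(s,(370,186.3),(a,b,z))]
x0={'A':(.25,.3,.1),'B':(.25,.15,0),'C':(.3,.05,.2),'rack':(.45,.13,0),'holder':(.4,-.3,.8),'puller':(.35,-.1,.1),'rod':(.25,-.25,0)}
if __name__=='__main__':
    P={}
    for k in O:
        x,r=fit(O[k],x0[k]);P[k]=x
        n=sum(o[0]==t for o in O[k])
        print(k,x.round(4),'yaw deg',np.degrees(x[2]).round(2),'rms',np.sqrt((r**2).mean()).round(2),'mean t',r[:n].mean(0).round(1),'s',r[n:].mean(0).round(1))
        for q,e in zip(O[k],r):
            if abs(e).max()>2: print('   ',q,e)
    np.save('poses.npy',P,allow_pickle=True)
E
python3 m.py
```

```text
A [0.4386 0.3023 0.2473] yaw deg 14.17 rms 1.04 mean t [-1.2 -0.6] s [ 0.6 -0.6]
B [ 0.4378  0.1586 -0.0946] yaw deg -5.42 rms 1.44 mean t [-1.8 -0.3] s [ 0.6 -1.2]
    ('top', (181.7, 273), (0.03, 0.01, 0.055)) [-2.2  0.1]
    ('side', (297.7, 314), (0.03, 0.01, 0.055)) [ 0.2 -3.3]
    ('side', (323.3, 322.3), (-0.03, 0.01, 0.055)) [ 2.7 -0.7]
C [0.4697 0.0385 0.2412] yaw deg 13.82 rms 1.16 mean t [-1.5 -0.2] s [ 0.5 -1.2]
rack [0.6496 0.1169 0.0635] yaw deg 3.64 rms 0.85 mean t [-0.6  0.1] s [ 0.2 -1. ]
    ('side', (224.4, 219.4), (0.02, -0.0855, 0.123)) [ 0.4 -2.4]
holder [ 0.6006 -0.3476  0.632 ] yaw deg 36.21 rms 0.96 mean t [-0.3 -0.1] s [ 0.4 -0.6]
    ('side', (296.3, 153), (0.03, 0.029, 0.04)) [-0.2 -2.9]
puller [ 0.4931 -0.0904  0.1565] yaw deg 8.97 rms 0.84 mean t [-0.7 -0.1] s [ 0.7 -1.3]
    ('side', (309.3, 238.8), (0.012, 0.04, 0.014)) [ 0.4 -2.1]
rod [ 0.3803 -0.2972  0.0475] yaw deg 2.72 rms 1.05 mean t [-0.7  0. ] s [ 0.4 -1.2]
    ('top', (302, 314.5), (0, 0.234, 0.007)) [-2.1  0.1]
    ('side', (377, 187.5), (-0.011, 0.03, 0.014)) [ 1.3 -2.4]
    ('side', (370, 186.3), (0.011, 0.03, 0.014)) [-0.  -2.7]
```

```bash
cat > ba.py <<'E'
from m import *
import h
ks=list(O); 
def projc(n,P,c):
    T=C[n]["cam_to_world"].copy()
    M=T.copy(); M[:3,:3]=R.from_rotvec(c[3:]).as_matrix()@T[:3,:3]; M[:3,3]=T[:3,3]+c[:3]
    Ti=np.linalg.inv(M);p=np.atleast_2d(P)@Ti[:3,:3].T+Ti[:3,3];K=C[n]["camera_matrix"]
    return np.c_[K[0,0]*p[:,0]/-p[:,2]+K[0,2],K[1,1]*-p[:,1]/-p[:,2]+K[1,2]]
CI={'side':0,'top':1}
def res(v,split=False):
    cams=v[:12].reshape(2,6); out=[v[:12]/np.tile([.002]*3+[.002]*3,2)]
    for i,k in enumerate(ks):
        x=v[12+3*i:15+3*i];M=R.from_euler('z',x[2]).as_matrix()
        for n in('top','side'):
            o=[q for q in O[k] if q[0]==n]
            L=np.array([q[2] for q in o])@M.T+[x[0],x[1],0]
            out.append((projc(n,L,cams[CI[n]])-np.array([q[1] for q in o])).ravel())
    return out if split else np.concatenate(out)
if __name__=='__main__':
    P=np.load('poses.npy',allow_pickle=True).item()
    v0=np.r_[np.zeros(12),np.concatenate([P[k] for k in ks])]
    r=least_squares(res,v0,loss='soft_l1'); v=r.x
    print((v[:12]*1000).round(2)); o=res(v,True)[1:]
    cov=np.linalg.inv(r.jac.T@r.jac)
    for i,k in enumerate(ks):
        x=v[12+3*i:15+3*i];print(k,x.round(4),np.degrees(x[2]).round(2),'rms',[np.sqrt((q**2).mean()).round(2) for q in o[2*i:2*i+2]],'sd',np.sqrt(np.diag(cov)[12+3*i:15+3*i]).round(4))
    np.save('v.npy',v)
E
python3 ba.py
```

```text
[-0.29 -0.84  3.98 -0.54  0.53  0.32  0.29  0.84  1.53  0.04 -0.18 -0.49]
A [0.4387 0.3012 0.2456] 14.07 rms [np.float64(0.69), np.float64(0.7)] sd [0.0021 0.0021 0.0236]
B [ 0.4377  0.1571 -0.1003] -5.74 rms [np.float64(0.45), np.float64(1.23)] sd [0.0021 0.0022 0.0264]
C [0.4698 0.0371 0.2446] 14.01 rms [np.float64(0.52), np.float64(0.68)] sd [0.0021 0.0023 0.0263]
rack [0.6504 0.1165 0.0629] 3.6 rms [np.float64(0.59), np.float64(0.66)] sd [0.0021 0.0021 0.0063]
holder [ 0.601  -0.3486  0.6323] 36.23 rms [np.float64(0.84), np.float64(0.96)] sd [0.0023 0.0028 0.0143]
puller [ 0.4934 -0.0909  0.1596] 9.15 rms [np.float64(0.31), np.float64(0.46)] sd [0.0022 0.0024 0.0132]
rod [ 0.3804 -0.2981  0.0478] 2.74 rms [np.float64(0.54), np.float64(0.87)] sd [0.0023 0.0027 0.0077]
```

```bash
cat > ov.py <<'E'
from ba import *
def box(a,b,z0,z1,cx=0,cy=0):
    c=[(cx+sx*a,cy+sy*b,z) for z in(z0,z1) for sx,sy in((1,1),(1,-1),(-1,-1),(-1,1))]
    return [(c[i],c[j]) for i,j in((0,1),(1,2),(2,3),(3,0),(4,5),(5,6),(6,7),(7,4),(0,4),(1,5),(2,6),(3,7))]
W={}
for k in'ABC': W[k]=box(.03,.01,.008,.055)+box(.015,.005,.055,.085)
W['rack']=box(.036,.0935,0,.03)+box(.02,.004,.05,.123,0,.0895)+box(.02,.004,.05,.123,0,-.0895)
for y in(-.0825,-.0435,-.0045,.0245,.0535,.0825): W['rack']+=box(.032,.003,.006,.04,0,y)
W['holder']=box(.03,.029,0,.04)+box(.007,.031,0,.019,0,.06)
W['puller']=box(.012,.04,0,.014)+box(.011,.0275,.0055,.0085,0,-.0675)
W['rod']=box(.011,.03,0,.014)+box(.004,.102,.003,.011,0,.132)
def overlay(n,im,poses,u0,v0,u1,v1,s,fn,cams):
    c=cv2.resize(im[v0:v1,u0:u1],None,fx=s,fy=s,interpolation=cv2.INTER_CUBIC)
    c=(255*(c/255.)**.7).astype(np.uint8).copy()
    for k,x in poses:
        M=R.from_euler('z',x[2]).as_matrix(); z=x[3] if len(x)>3 else 0
        for a,b in W[k]:
            p=projc(n,np.array([a,b])@M.T+[x[0],x[1],z],cams[CI[n]])
            p=((p-[u0,v0]+.5)*s-.5)
            cv2.line(c,tuple(int(round(q*8)) for q in p[0]),tuple(int(round(q*8)) for q in p[1]),(255,0,0),1,cv2.LINE_AA,3)
    cv2.imwrite(fn,c[:,:,::-1])
if __name__=='__main__':
    v=np.load('v.npy');cams=v[:12].reshape(2,6)
    po=[(k,v[12+3*i:15+3*i]) for i,k in enumerate(ks)]
    T=np.load('pics/top0.npy');S=np.load('pics/side0.npy')
    overlay('top',T,po,90,150,270,320,4,'pics/o1.png',cams)
    overlay('side',S,po,180,205,340,410,3,'pics/o2.png',cams)
    overlay('top',T,po,280,160,460,325,4,'pics/o3.png',cams)
    overlay('side',S,po,260,120,400,265,4,'pics/o4.png',cams)
E
python3 ov.py
```

```text
(no output)
```

View pics/o1.png

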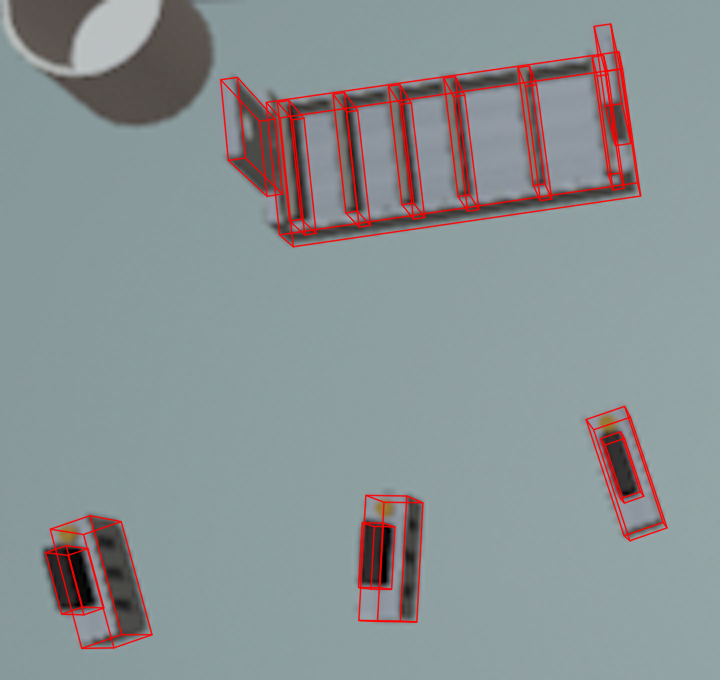

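View pics/o2.png

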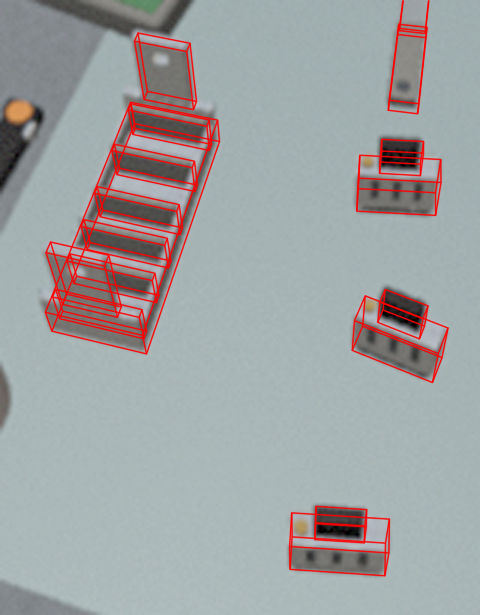

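View pics/o3.png

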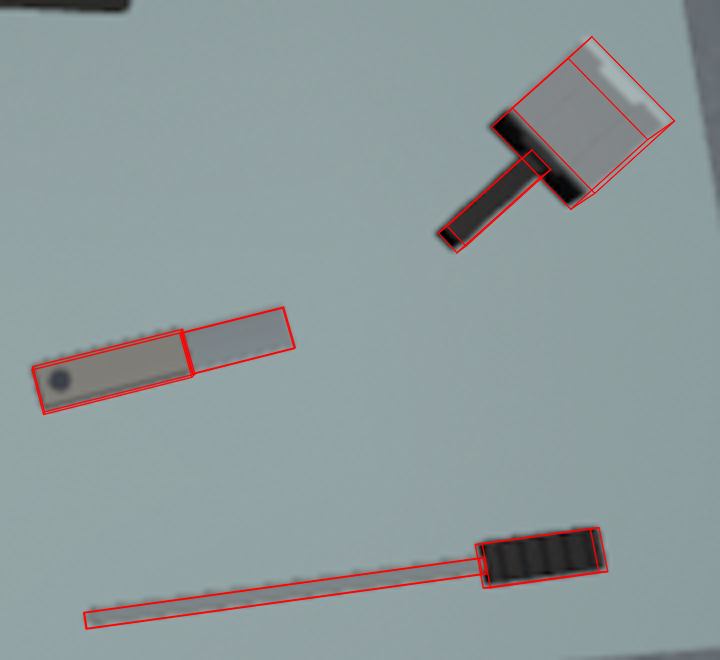

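View pics/o4.png

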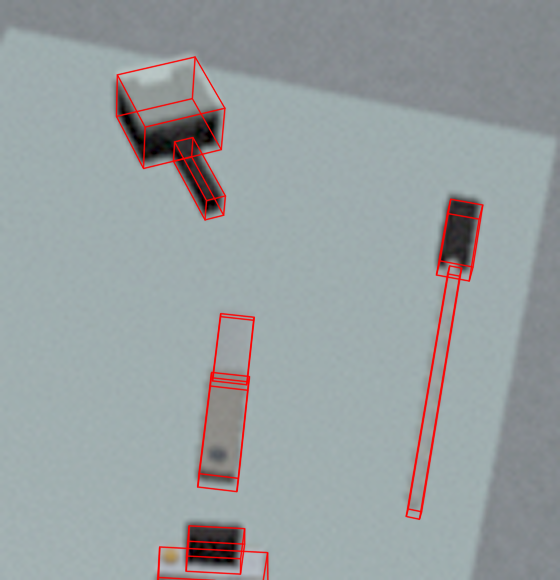

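```bash
sed -i "s/np.array(\[q\[1\] for q in o\])/(np.array([q[1] for q in o])-.375)/" ba.py; python3 ba.py | tee /tmp/ba.txt
cat > mv.py <<'E'
import sys,json,numpy as np
from bench import arm
from scipy.spatial.transform import Rotation as R, Slerp
def plan(xyz,yawdeg,dec=1,n=None,tilt=None):
    s=arm.read_state();p=s['position'];r=R.from_euler('xyz',s['ee_rot'])
    t=R.from_euler('xyz',[np.pi,0,np.radians(yawdeg)]); xyz=np.array(xyz)
    rv=(r.inv()*t).as_rotvec(degrees=True)
    if n is None: n=max(1,int(np.ceil(max(np.linalg.norm(xyz-p)/.049,np.linalg.norm(rv)/8.4))))
    a=R.from_rotvec(rv/n,degrees=True); L=[];A=[]; cp=p;cr=r
    for i in range(n):
        q=p+(xyz-p)*(i+1)/n
        d=np.round(cr.inv().apply(q-cp)*100,dec)
        ang=np.round(rv/n,1); L.append((d+0.).tolist());A.append((ang+0.).tolist())
        cp=cp+cr.apply(d/100); cr=cr*R.from_rotvec(ang,degrees=True)
    print('at',p.round(4),np.degrees(s['ee_rot']).round(2),'n',n)
    for i in range(0,n,5): print(json.dumps({"linear":L[i:i+5],"angular":A[i:i+5]}))
if __name__=='__main__':
    a=[float(x) for x in sys.argv[1:]]
    plan(a[:3],a[3],int(a[4]) if len(a)>4 else 1,int(a[5]) if len(a)>5 else None)
E
python3 mv.py .470 .037 .20 104 1
```

```text
[-0.31 -0.59  3.34 -0.29  0.6   0.19  0.31  0.59  1.42 -0.17 -0.2  -0.37]
A [0.4394 0.3014 0.2455] 14.07 rms [np.float64(0.68), np.float64(0.7)] sd [0.0021 0.0021 0.0235]
B [ 0.4385  0.1573 -0.1004] -5.75 rms [np.float64(0.45), np.float64(1.23)] sd [0.0021 0.0021 0.0264]
C [0.4706 0.0374 0.2446] 14.02 rms [np.float64(0.52), np.float64(0.68)] sd [0.0021 0.0022 0.0263]
rack [0.6511 0.1167 0.0631] 3.62 rms [np.float64(0.6), np.float64(0.68)] sd [0.0021 0.0021 0.0063]
holder [ 0.602  -0.3483  0.6323] 36.23 rms [np.float64(0.84), np.float64(0.97)] sd [0.0023 0.0027 0.0143]
puller [ 0.4943 -0.0907  0.1598] 9.16 rms [np.float64(0.31), np.float64(0.45)] sd [0.0022 0.0024 0.0132]
rod [ 0.3813 -0.2979  0.048 ] 2.75 rms [np.float64(0.53), np.float64(0.87)] sd [0.0023 0.0026 0.0077]
at [ 0.1906 -0.6208  0.2301] [-1.7989e+02 -1.0000e-02  1.7060e+01] n 15
{"linear": [[3.1, -3.6, 0.2], [3.4, -3.4, 0.2], [3.7, -2.9, 0.2], [4.0, -2.6, 0.2], [4.3, -2.1, 0.2]], "angular": [[0.0, 0.0, -5.8], [0.0, 0.0, -5.8], [0.0, 0.0, -5.8], [0.0, 0.0, -5.8], [0.0, 0.0, -5.8]]}
{"linear": [[4.5, -1.7, 0.3], [4.6, -1.3, 0.2], [4.7, -0.7, 0.2], [4.7, -0.3, 0.2], [4.8, 0.2, 0.2]], "angular": [[0.0, 0.0, -5.8], [0.0, 0.0, -5.8], [0.0, 0.0, -5.8], [0.0, 0.0, -5.8], [0.0, 0.0, -5.8]]}
{"linear": [[4.7, 0.6, 0.2], [4.6, 1.2, 0.2], [4.5, 1.6, 0.2], [4.3, 2.0, 0.2], [4.1, 2.5, 0.2]], "angular": [[0.0, 0.0, -5.8], [0.0, 0.0, -5.8], [0.0, 0.0, -5.8], [0.0, 0.0, -5.8], [0.0, 0.0, -5.8]]}
```

```bash
python3 -m creep '{"linear": [[3.1, -3.6, 0.2], [3.4, -3.4, 0.2], [3.7, -2.9, 0.2], [4.0, -2.6, 0.2], [4.3, -2.1, 0.2]], "angular": [[0,0,-5.8],[0,0,-5.8],[0,0,-5.8],[0,0,-5.8],[0,0,-5.8]]}' 0 40
python3 -m creep '{"linear": [[4.5, -1.7, 0.3], [4.6, -1.3, 0.2], [4.7, -0.7, 0.2], [4.7, -0.3, 0.2], [4.8, 0.2, 0.2]], "angular": [[0,0,-5.8],[0,0,-5.8],[0,0,-5.8],[0,0,-5.8],[0,0,-5.8]]}'
python3 -m creep '{"linear": [[4.7, 0.6, 0.2], [4.6, 1.2, 0.2], [4.5, 1.6, 0.2], [4.3, 2.0, 0.2], [4.1, 2.5, 0.2]], "angular": [[0,0,-5.8],[0,0,-5.8],[0,0,-5.8],[0,0,-5.8],[0,0,-5.8]]}'
python3 mv.py .4706 .0374 .15 104 1
```

```text
time_s: 0.6
position: [0.2821, -0.3974, 0.2158]
ee_rot: [-3.135, -0.003, 0.815]
ft_force: [1.1, 0.2, 0.3]
opening: 1.001
time_s: 1.1
position: [0.372, -0.1663, 0.2037]
ee_rot: [-3.137, -0.008, 1.339]
ft_force: [1.3, -0.2, -1.0]
opening: 0.998
time_s: 1.6
position: [0.4564, 0.0668, 0.1942]
ee_rot: [3.14, -0.007, 1.867]
ft_force: [1.4, 0.0, 0.6]
opening: 1.002
at [0.4564 0.0668 0.1942] [179.88  -0.42 106.95] n 2
{"linear": [[-1.6, 0.2, 2.2], [-1.6, 0.3, 2.2]], "angular": [[0.1, -0.2, 1.5], [0.1, -0.2, 1.5]]}
```

```bash
python3 -m creep '{"linear": [[-1.6, 0.2, 2.2], [-1.6, 0.3, 2.2],[0,0,0]], "angular": [[0.1,-0.2,1.5],[0.1,-0.2,1.5],[0,0,0]]}'
python3 mv.py .4706 .0374 .15 104 2
```

```text
time_s: 1.9
position: [0.4712, 0.0469, 0.1485]
ee_rot: [-3.141, -0.002, 1.833]
ft_force: [-0.6, 0.4, -0.5]
opening: 1.002
at [0.4712 0.0469 0.1485] [-1.7994e+02 -1.1000e-01  1.0500e+02] n 1
{"linear": [[-0.9, -0.3, -0.15]], "angular": [[-0.1, -0.1, 1.0]]}
```

```bash
python3 -m creep '{"linear": [[-0.9, -0.3, 0.9],[-0.3,0,0.5], [0,0,0]], "angular": [[-0.1,-0.1,1.0],[0,0,0],[0,0,0]]}'
python3 mv.py .4706 .0374 .13 104 2
python3 - <<'E'
from h import *
t=arm.grab_frame('top');s=arm.grab_frame('side');np.save('pics/t1.npy',t);np.save('pics/s1.npy',s)
crop(t,180,200,320,320,5,'pics/t1.png',.6);crop(s,250,190,380,300,5,'pics/s1.png',.6)
E
```

```text
time_s: 2.2
position: [0.4709, 0.0334, 0.1342]
ee_rot: [3.141, -0.0, 1.813]
ft_force: [0.3, -0.5, 0.7]
opening: 1.0
at [0.4709 0.0334 0.1342] [ 1.7995e+02 -2.0000e-02  1.0388e+02] n 1
{"linear": [[0.4, 0.07, 0.42]], "angular": [[0.0, 0.0, -0.1]]}
```

View pics/t1.png

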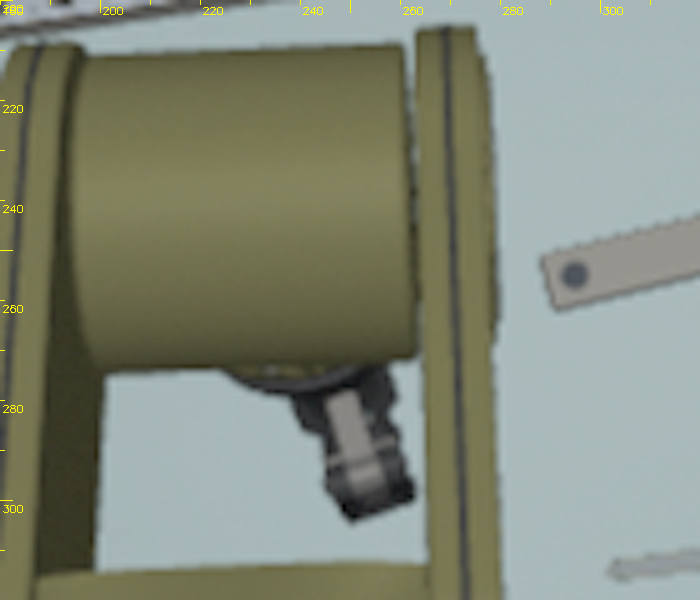

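View pics/s1.png

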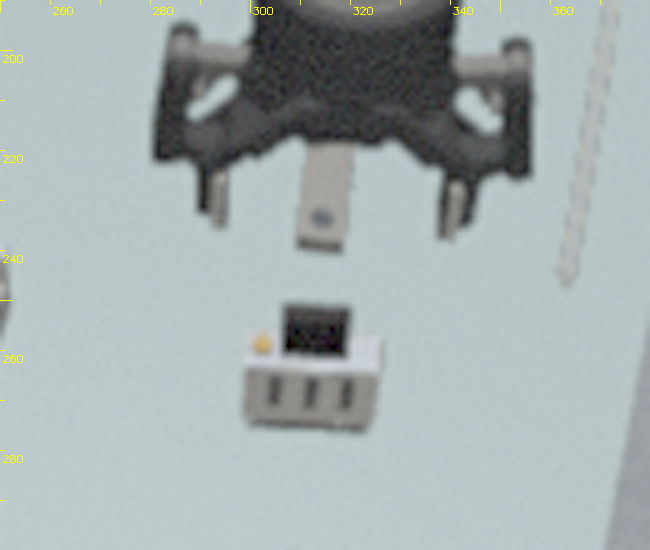

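Run:
```python
from ba import *
v=np.load('v.npy');cams=v[:12].reshape(2,6)
s=arm.read_state();p=s['position'];r=R.from_euler('xyz',s['ee_rot']);print(p)
for dz in(0,-.013):
    for y in(-.0425,0,.0425):
        for x in (-.011,0,.011):
            P=p+r.apply([x,y,dz]);print(dz,y,x,P.round(4),projc('side',P,cams[0]).round(1),proj('side',P).round(1))
```

```text
[0.47131401 0.03363046 0.13495539]
0 -0.0425 -0.011 [0.4327 0.0127 0.1349] [[335.4 234.7]] [[335.9 233.5]]
0 -0.0425 0 [0.4301 0.0234 0.1349] [[335.5 239. ]] [[336.  237.8]]
0 -0.0425 0.011 [0.4274 0.0341 0.1349] [[335.6 243.4]] [[336.2 242.2]]
0 0 -0.011 [0.474 0.023 0.135] [[314.9 233.7]] [[315.4 232.5]]
0 0 0 [0.4713 0.0336 0.135 ] [[314.9 238. ]] [[315.4 236.8]]
0 0 0.011 [0.4687 0.0443 0.135 ] [[314.8 242.3]] [[315.4 241.1]]
0 0.0425 -0.011 [0.5152 0.0332 0.135 ] [[294.6 232.6]] [[295.1 231.5]]
0 0.0425 0 [0.5126 0.0438 0.135 ] [[294.4 236.9]] [[294.9 235.7]]
0 0.0425 0.011 [0.5099 0.0545 0.135 ] [[294.2 241.2]] [[294.6 240.1]]
-0.013 -0.0425 -0.011 [0.4327 0.0127 0.1479] [[336. 231.]] [[336.6 229.8]]
-0.013 -0.0425 0 [0.43   0.0234 0.1479] [[336.1 235.3]] [[336.7 234.1]]
-0.013 -0.0425 0.011 [0.4274 0.0341 0.1479] [[336.3 239.7]] [[336.8 238.5]]
-0.013 0 -0.011 [0.4739 0.0229 0.148 ] [[315.4 230. ]] [[315.9 228.8]]
-0.013 0 0 [0.4713 0.0336 0.148 ] [[315.3 234.3]] [[315.8 233.1]]
-0.013 0 0.011 [0.4686 0.0443 0.148 ] [[315.3 238.6]] [[315.8 237.4]]
-0.013 0.0425 -0.011 [0.5152 0.0332 0.148 ] [[294.8 228.9]] [[295.2 227.7]]
-0.013 0.0425 0 [0.5125 0.0438 0.148 ] [[294.6 233.2]] [[295. 232.]]
-0.013 0.0425 0.011 [0.5099 0.0545 0.148 ] [[294.4 237.6]] [[294.8 236.4]]
```

```bash
python3 -m creep '{"linear": [[0.4,0,1.0],[0,0,2.0],[0,0,2.0],[0,0,1.0],[0,0,0]], "angular": [[0,0,0],[0,0,0],[0,0,0],[0,0,0],[0,0,0]]}'; python3 mv.py .472 .0374 .058 104 2
```

```text
time_s: 2.8
position: [0.4722, 0.0382, 0.0749]
ee_rot: [3.133, 0.001, 1.812]
ft_force: [0.4, 1.0, -0.6]
opening: 0.996
at [0.4722 0.0382 0.0749] [1.7951e+02 6.0000e-02 1.0385e+02] n 1
{"linear": [[-0.07, -0.06, 1.69]], "angular": [[0.5, 0.1, -0.2]]}
```

```bash
python3 -m creep '{"linear": [[-0.07,0,1.0],[0,0,0.7],[0,0,0],[0,0,0]], "angular": [[0.5,0.1,-0.2],[0,0,0],[0,0,0],[0,0,0]]}'; python3 mv.py .472 .0374 .058 104 2
```

```text
time_s: 3.2
position: [0.4739, 0.0377, 0.0582]
ee_rot: [3.14, -0.0, 1.816]
ft_force: [0.3, -0.2, 0.5]
opening: 0.998
at [0.4739 0.0377 0.0582] [ 1.7990e+02 -1.0000e-02  1.0408e+02] n 1
{"linear": [[0.02, -0.19, 0.02]], "angular": [[0.1, 0.0, 0.1]]}
```

```bash
python3 -m creep '{"linear": [[0,0,0],[0,0,0],[0,0,0],[0,0,0],[0,0,0]], "angular": [[0,0,0],[0,0,0],[0,0,0],[0,0,0],[0,0,0]]}' 1 40; python3 -m creep '{"linear": [[0,0,0],[0,0,0],[0,0,0],[0,0,0],[0,0,0]], "angular": [[0,0,0],[0,0,0],[0,0,0],[0,0,0],[0,0,0]]}'
```

```text
time_s: 3.7
position: [0.4748, 0.0376, 0.0596]
ee_rot: [3.137, 0.001, 1.816]
ft_force: [-0.5, 0.7, -0.8]
opening: 0.339
time_s: 4.2
position: [0.4748, 0.0376, 0.0596]
ee_rot: [3.137, 0.001, 1.816]
ft_force: [-0.3, 0.6, -0.5]
opening: 0.338
```

```bash
python3 -m creep '{"linear": [[0,0,-1],[0,0,-3],[0,0,-4],[0,0,-4],[0,0,-3]], "angular": [[0,0,0],[0,0,0],[0,0,0],[0,0,0],[0,0,0]]}';  python3 mv.py .6485 .127 .2 93.62 1
```

```text
time_s: 4.7
position: [0.4696, 0.0377, 0.2099]
ee_rot: [-3.132, -0.003, 1.816]
ft_force: [0.5, 0.4, -1.0]
opening: 0.342
at [0.4696 0.0377 0.2099] [-179.44   -0.2   104.06] n 5
{"linear": [[0.9, 3.9, 0.2], [1.0, 3.9, 0.1], [1.1, 3.8, 0.2], [1.3, 3.8, 0.2], [1.4, 3.7, 0.2]], "angular": [[-0.1, 0.0, 2.1], [-0.1, 0.0, 2.1], [-0.1, 0.0, 2.1], [-0.1, 0.0, 2.1], [-0.1, 0.0, 2.1]]}
```

```bash
python3 -m creep '{"linear": [[0.9, 3.9, 0.2], [1.0, 3.9, 0.1], [1.1, 3.8, 0.2], [1.3, 3.8, 0.2], [1.4, 3.7, 0.2]], "angular": [[0,0,2.1],[0,0,2.1],[0,0,2.1],[0,0,2.1],[0,0,2.1]]}';  python3 mv.py .652 .127 .125 93.62 1
```

```text
time_s: 5.2
position: [0.6562, 0.1275, 0.2168]
ee_rot: [3.13, 0.0, 1.623]
ft_force: [-0.3, -0.5, -0.2]
opening: 0.337
at [0.6562 0.1275 0.2168] [1.7932e+02 1.0000e-02 9.2980e+01] n 2
{"linear": [[0.0, -0.3, 4.6], [0.0, -0.2, 4.6]], "angular": [[0.3, 0.0, -0.3], [0.3, 0.0, -0.3]]}
```

```bash
python3 -m creep '{"linear": [[0,-0.3,4.0],[0,-0.2,3.5],[0,0,0],[0,0,0]], "angular": [[0.3,0,-0.3],[0.3,0,-0.3],[0,0,0],[0,0,0]]}';  python3 mv.py .652 .127 .125 93.62 2
python3 - <<'E'
from h import *
t=arm.grab_frame('top');s=arm.grab_frame('side');np.save('pics/t2.npy',t);np.save('pics/s2.npy',s)
crop(t,130,140,260,230,6,'pics/t2.png',.6);crop(s,180,205,280,325,5,'pics/s2.png',.6)
E
```

```text
time_s: 5.6
position: [0.658, 0.1303, 0.144]
ee_rot: [3.134, -0.0, 1.635]
ft_force: [0.2, -0.5, -0.4]
opening: 0.339
at [0.658  0.1303 0.144 ] [ 1.7957e+02 -3.0000e-02  9.3700e+01] n 1
{"linear": [[-0.29, -0.64, 1.89]], "angular": [[0.4, 0.0, 0.1]]}
```

View pics/t2.png

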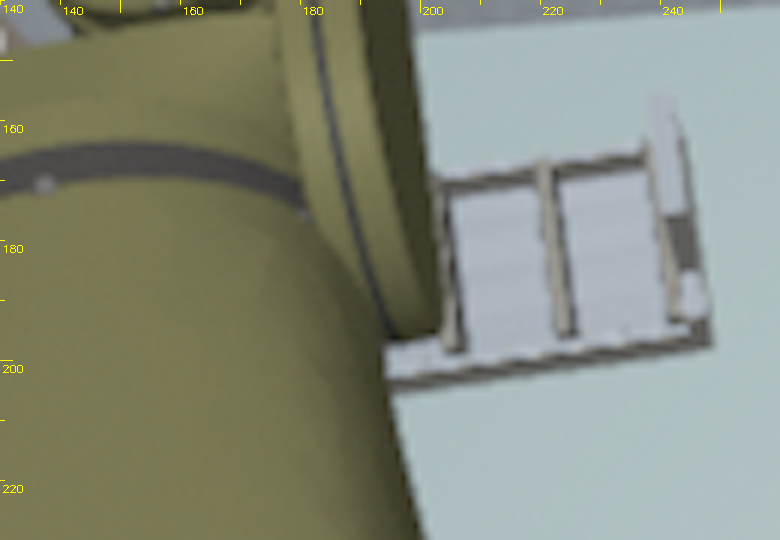

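View pics/s2.png

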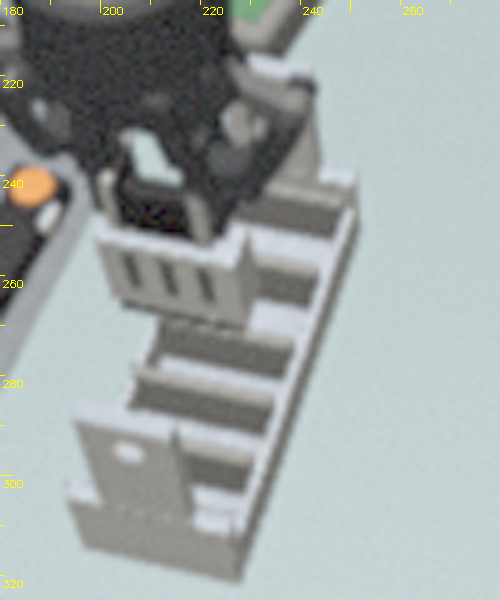

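```bash
cat > fs.py <<'E'
from ba import *
def fitside(obs,x0,z,yaw=None,cam='side'):
    v=np.load('v.npy');cams=v[:12].reshape(2,6)
    L=np.array([o[1] for o in obs]);U=np.array([o[0] for o in obs])
    def f(x):
        M=R.from_euler('z',x[2] if yaw is None else yaw).as_matrix()
        return (projc(cam,L@M.T+[x[0],x[1],z],cams[CI[cam]])-U).ravel()
    r=least_squares(f,x0 if yaw is None else x0[:2]); return r.x, f(r.x).reshape(-1,2).round(2)
def rel(x,rack=None):
    v=np.load('v.npy'); rk=v[12+9:12+12] if rack is None else rack
    d=R.from_euler('z',-rk[2]).apply([x[0]-rk[0],x[1]-rk[1],0]); return d[:2]
E
python3 - <<'E'
from fs import *
a,b=.03,.01
obs=[((199,251.2),(a,b,.055)),((228.6,258.6),(-a,b,.055)),((203.6,265.6),(a,b,.008)),((228.6,270.2),(-a,b,.008)),((230.2,251),(-a,-b,.055))]
s=arm.read_state();z=s['position'][2]-.0596
for yaw in(None,np.radians(3.7)):
    x,r=fitside(obs,[.65,.13,.06],z,yaw); print(x.round(4),r.tolist(),'rel',rel(x).round(4))
print(s['position'])
E
```

```text
[0.6543 0.1296 0.0487] [[0.34, 0.93], [-1.08, -0.06], [-0.94, -1.02], [1.11, 0.67], [0.58, -0.57]] rel [0.004  0.0127]
[0.6544 0.1297] [[0.27, 1.17], [-0.98, -0.21], [-1.01, -0.79], [1.2, 0.52], [0.52, -0.74]] rel [0.0041 0.0127]
[0.65812013 0.13017072 0.14456801]
```

```bash
python3 - <<'E'
from fs import *
obs=[((q[1][0]-.375,q[1][1]-.375),q[2]) for q in O['rack'] if q[0]=='side']
x,r=fitside(obs,[.65,.12,.06],0);print(x.round(4),np.degrees(x[2]),r.tolist())
# extra: slot wall top features in side c4 crop
obs+=[((180+u/5-.4,205+v/5-.4),l) for (u,v),l in [((240,582),(-.036,.0935,0)),((358,235),(-.036,-.0935,0)),((355,185),(-.036,-.0935,.04))]]
x,r=fitside(obs,[.65,.12,.06],0);print(x.round(4),np.degrees(x[2]),r.tolist())
E
python3 - <<'E'
from ov import *
v=np.load('v.npy');cams=v[:12].reshape(2,6)
S=np.load('pics/s2.npy')
overlay('side',S,[('rack',v[21:24]),('A',[.6544,.1297,.063,.085])],180,205,280,325,5,'pics/o5.png',cams)
E
```

```text
[0.6505 0.1162 0.0655] 3.753040170302448 [[-0.12, -0.4], [-1.18, 0.03], [0.28, -0.13], [0.22, 0.82], [0.81, 0.91], [0.35, 0.24], [0.17, -1.25], [-0.4, -0.44]]
[0.6512 0.1162 0.069 ] 3.952450129779712 [[-0.31, -0.4], [-1.35, -0.04], [0.11, -0.17], [0.04, 0.84], [0.66, 0.82], [-0.07, 0.16], [-0.27, -1.31], [-0.82, -0.55], [0.69, 0.85], [0.95, -0.57], [0.67, -0.12]]
```

View pics/o5.png

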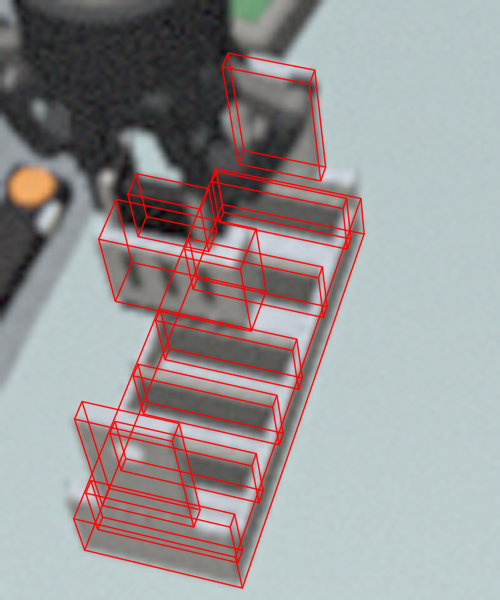

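Run:
```python
from ov import *
W['rack']=[]
for y in(-.0825,-.0435,-.0045,.0245,.0535,.0825): W['rack']+=box(.032,.003,.04,.04,0,y)
W['rack']+=box(.036,.0935,.03,.03)+box(.032,.0855,.006,.006)
v=np.load('v.npy');cams=v[:12].reshape(2,6)
S=np.load('pics/side0.npy')
overlay('side',S,[('rack',v[21:24])],195,235,260,310,8,'pics/o6.png',cams)
T=np.load('pics/top0.npy')
overlay('top',T,[('rack',v[21:24])],145,150,255,215,7,'pics/o7.png',cams)
```

```text
(no output)
```

View pics/o6.png

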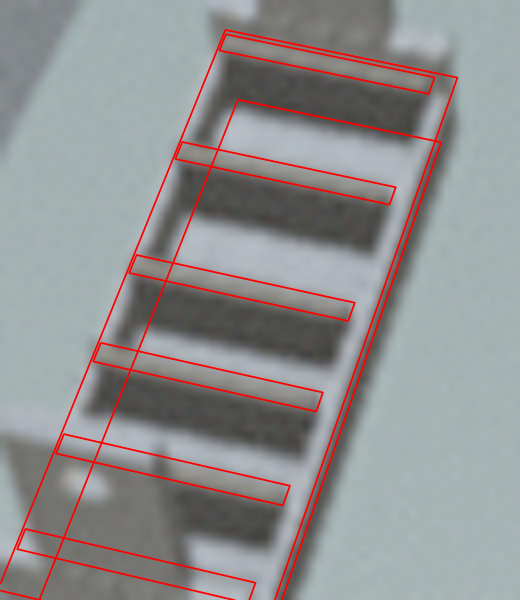

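View pics/o7.png

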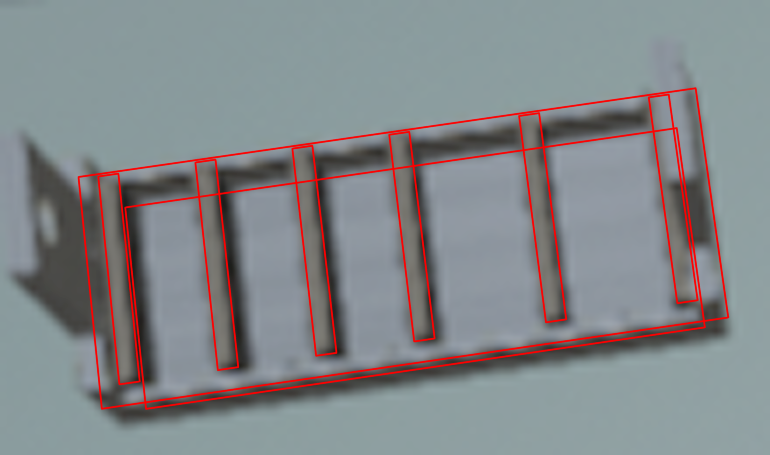

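Run:
```python
from ov import *
v=np.load('v.npy');cams=v[:12].reshape(2,6)
S=np.load('pics/s2.npy')
W['A']+=box(.027,.0085,0,.008)
overlay('side',S,[('A',[.6544,.1297,.063,.085])],190,230,250,285,10,'pics/o8.png',cams)
overlay('side',S,[],190,230,250,285,10,'pics/o9.png',cams)
```

```text
(no output)
```

View pics/o8.png

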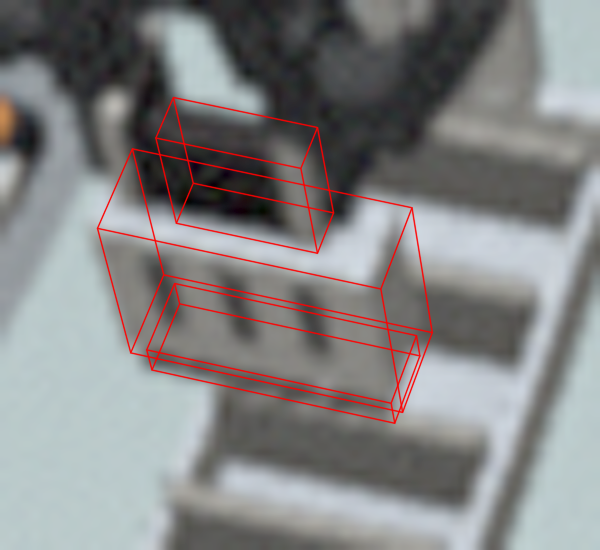

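View pics/o9.png

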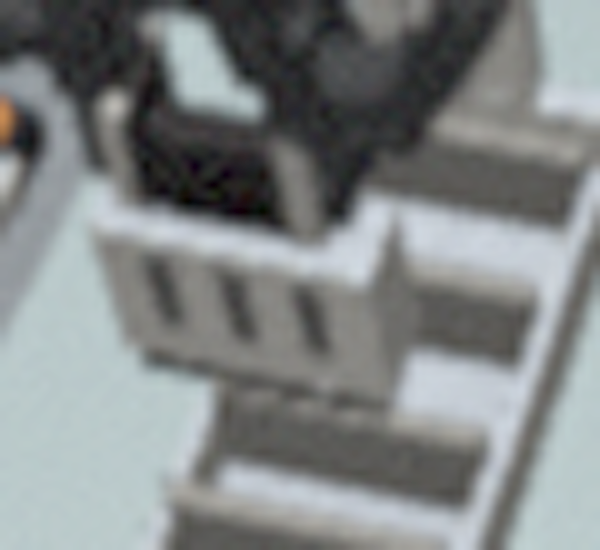

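Run:
```python
from fs import *
a,b=.03,.01
pts=[((95,228),(a,b,.055)),((380,282),(-a,b,.055)),((140,352),(a,b,.008)),((391,403),(-a,b,.008)),((400,207),(-a,-b,.055)),((420,337),(-a,-b,.008))]
obs=[((190+c[0]/10-.45,230+c[1]/10-.45),l) for c,l in pts]
s=arm.read_state();z=s['position'][2]-.0596
for yaw in(None,np.radians(3.7)):
    x,r=fitside(obs,[.65,.13,.06],z,yaw); print(x.round(4),r.tolist(),'rel',rel(x).round(4))
def f(x):
    M=R.from_euler('z',x[2]).as_matrix();v=np.load('v.npy')
    return (projc('side',np.array([o[1] for o in obs])@M.T+[x[0],x[1],x[3]],v[:6])-[o[0] for o in obs]).ravel()
r=least_squares(f,[.65,.13,.06,.08]);print(r.x,rel(r.x),z)
```

```text
[0.6555 0.1295 0.0672] [[-0.26, -0.14], [-0.4, 0.41], [-1.42, -0.1], [0.69, 0.65], [0.68, -0.22], [0.72, -0.72]] rel [0.0052 0.0125]
[0.6555 0.1295] [[-0.25, -0.19], [-0.42, 0.43], [-1.41, -0.14], [0.68, 0.67], [0.68, -0.2], [0.72, -0.7]] rel [0.0052 0.0125]
[0.66599402 0.11291617 0.0726682  0.05513828] [ 0.01460551 -0.00472107] 0.08496801456613816
```

```bash
python3 -m creep '{"linear": [[-0.29,-0.45,1.0],[0,0,1.0],[0,0,0],[0,0,0]], "angular": [[0.4,0,0.1],[0,0,0],[0,0,0],[0,0,0]]}';  python3 mv.py .6538 .1273 .11 93.65 2
```

```text
time_s: 6.1
position: [0.6556, 0.1264, 0.1289]
ee_rot: [3.132, -0.001, 1.633]
ft_force: [-0.0, 0.0, -0.5]
opening: 0.34
at [0.6556 0.1264 0.1289] [ 1.7947e+02 -5.0000e-02  9.3540e+01] n 1
{"linear": [[0.1, -0.2, 1.89]], "angular": [[0.5, 0.0, -0.1]]}
```

```bash
python3 -m creep '{"linear": [[0.1,-0.2,1.5],[0,0,0.6],[0,0,0],[0,0,0]], "angular": [[0.5,0,-0.1],[0,0,0],[0,0,0],[0,0,0]]}';  python3 mv.py .6538 .1273 .11 93.65 2
```

```text
time_s: 6.5
position: [0.6535, 0.1274, 0.106]
ee_rot: [-3.141, -0.001, 1.635]
ft_force: [-0.1, 0.5, 0.1]
opening: 0.34
at [0.6535 0.1274 0.106 ] [-1.7998e+02 -5.0000e-02  9.3650e+01] n 1
{"linear": [[-0.01, 0.03, -0.4]], "angular": [[0.0, 0.0, 0.0]]}
```

Module C is over slot 2 with its foot at z≈46 mm. I'll check the side view before inserting.

Run:
```python
from ov import *
v=np.load('v.npy');cams=v[:12].reshape(2,6)
S=arm.grab_frame('side');np.save('pics/s3.npy',S)
W['A']+=box(.027,.0085,0,.008)
overlay('side',S,[('A',[.6498,.1269,.063,.0465])],190,235,260,300,9,'pics/o10.png',cams)
```

```text
(no output)
```

View pics/o10.png

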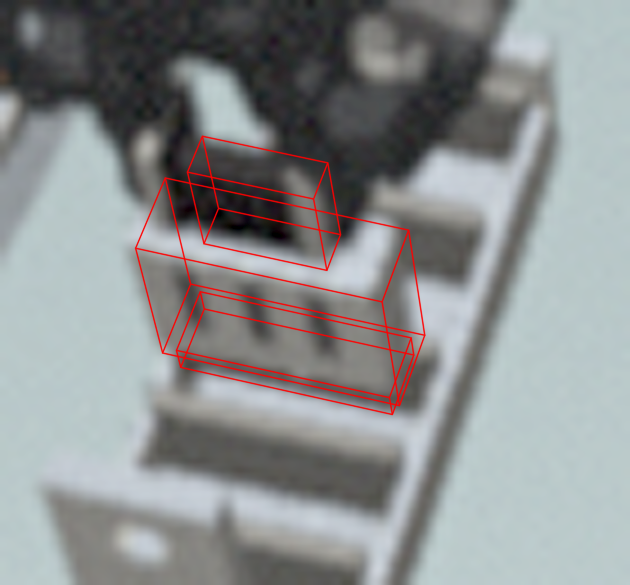

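```bash
python3 -m creep '{"linear": [[0,0.03,0.8],[0,0,0.8],[0,0,0]], "angular": [[0,0,0],[0,0,0],[0,0,0]]}';  python3 mv.py .6538 .1273 .0656 93.65 2
```

```text
time_s: 6.85
position: [0.6542, 0.1276, 0.0893]
ee_rot: [3.141, -0.001, 1.635]
ft_force: [0.0, 0.7, -1.8]
opening: 0.348
at [0.6542 0.1276 0.0893] [ 1.7996e+02 -6.0000e-02  9.3650e+01] n 1
{"linear": [[-0.03, -0.04, 2.37]], "angular": [[0.0, -0.1, 0.0]]}
```

```bash
python3 -m creep '{"linear": [[-0.03,-0.04,0.8],[0,0,0.8],[0,0,0]], "angular": [[0,0,0],[0,0,0],[0,0,0]]}';  python3 mv.py .6538 .1273 .0656 93.65 2
```

```text
time_s: 7.15
position: [0.6536, 0.1272, 0.0716]
ee_rot: [3.141, -0.001, 1.635]
ft_force: [-0.3, 0.4, -0.4]
opening: 0.339
at [0.6536 0.1272 0.0716] [ 1.7998e+02 -5.0000e-02  9.3650e+01] n 1
{"linear": [[0.01, 0.02, 0.6]], "angular": [[0.0, -0.1, 0.0]]}
```

```bash
python3 -m creep '{"linear": [[0,0,0.5],[0,0,0.1],[0,0,0]], "angular": [[0,0,0],[0,0,0],[0,0,0]]}';  python3 -m creep '{"linear": [[0,0,0.1],[0,0,0.1],[0,0,0.1]], "angular": [[0,0,0],[0,0,0],[0,0,0]]}';python3 mv.py .6538 .1273 .0656 93.65 2
```

```text
time_s: 7.45
position: [0.6543, 0.1273, 0.0658]
ee_rot: [3.14, -0.001, 1.634]
ft_force: [-0.8, -0.9, -0.3]
opening: 0.336
time_s: 7.75
position: [0.6547, 0.1274, 0.0656]
ee_rot: [3.14, -0.001, 1.635]
ft_force: [-2.9, 0.3, 5.6]
opening: 0.342
at [0.6547 0.1274 0.0656] [ 1.7989e+02 -6.0000e-02  9.3660e+01] n 1
{"linear": [[-0.01, -0.09, 0.0]], "angular": [[0.1, -0.1, 0.0]]}
```

```bash
python3 -m creep '{"linear": [[0,0,0],[0,0,0],[0,0,0]], "angular": [[0,0,0],[0,0,0],[0,0,0]]}' 0.3;  python3 -m creep '{"linear": [[0,0,-0.5],[0,0,-2],[0,0,-4],[0,0,-4],[0,0,-3]], "angular": [[0,0,0],[0,0,0],[0,0,0],[0,0,0],[0,0,0]]}' 0; python3 mv.py .442 .158 .17 84.2 1
```

```text
time_s: 8.05
position: [0.6554, 0.1274, 0.0655]
ee_rot: [3.137, -0.001, 1.635]
ft_force: [0.0, 0.2, -1.2]
opening: 0.7
time_s: 8.55
position: [0.6508, 0.1267, 0.1964]
ee_rot: [-3.131, -0.0, 1.634]
ft_force: [0.2, -1.0, 0.0]
opening: 1.001
at [0.6508 0.1267 0.1964] [-1.7939e+02 -2.0000e-02  9.3640e+01] n 5
{"linear": [[0.9, -4.1, 0.6], [0.7, -4.2, 0.5], [0.7, -4.1, 0.6], [0.4, -4.2, 0.5], [0.4, -4.2, 0.6]], "angular": [[-0.1, 0.0, 1.9], [-0.1, 0.0, 1.9], [-0.1, 0.0, 1.9], [-0.1, 0.0, 1.9], [-0.1, 0.0, 1.9]]}
```

```bash
python3 -m creep '{"linear": [[0.9, -4.1, 0.5], [0.7, -4.2, 0.5], [0.7, -4.1, 0.5], [0.4, -4.2, 0.5], [0.4, -4.2, 0.5]], "angular": [[-0.1,0,1.9],[-0.1,0,1.9],[-0.1,0,1.9],[-0.1,0,1.9],[-0.1,0,1.9]]}'; python3 -m creep '{"linear": [[0,0,0]], "angular": [[0,0,0]]}';python3 mv.py .442 .158 .1 84.2 2
python3 - <<'E'
from h import *
s=arm.grab_frame('side');t=arm.grab_frame('top')
crop(s,180,205,330,335,5,'pics/s4.png',.6); crop(t,140,150,260,220,6,'pics/t4.png',.6)
E
```

```text
time_s: 9.05
position: [0.4464, 0.1594, 0.1813]
ee_rot: [3.121, -0.005, 1.458]
ft_force: [0.3, 0.2, 0.5]
opening: 0.997
time_s: 9.15
position: [0.4413, 0.1597, 0.1788]
ee_rot: [3.126, -0.004, 1.46]
ft_force: [0.6, 0.2, -0.9]
opening: 1.002
at [0.4413 0.1597 0.1788] [179.08  -0.24  83.63] n 2
{"linear": [[-0.1, -0.02, 3.94], [-0.09, 0.02, 3.94]], "angular": [[0.5, -0.1, -0.3], [0.5, -0.1, -0.3]]}
```

View pics/s4.png

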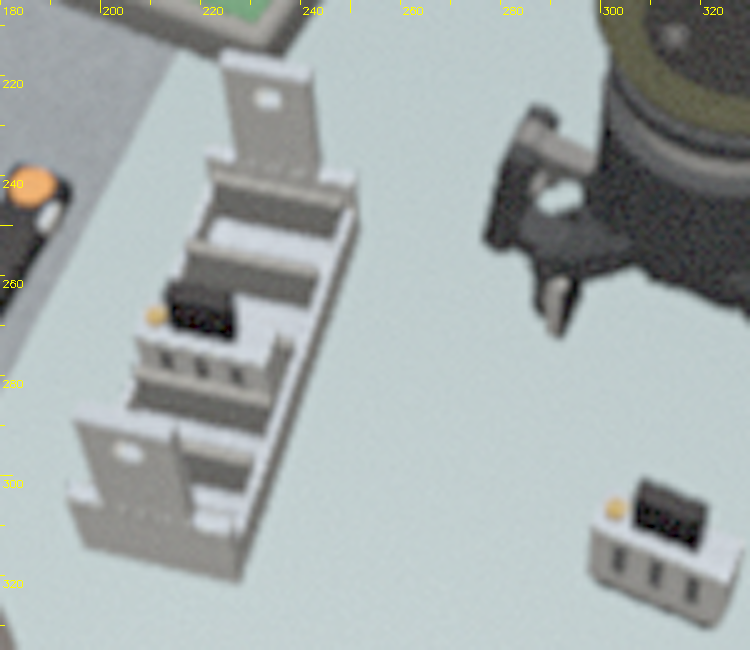

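View pics/t4.png

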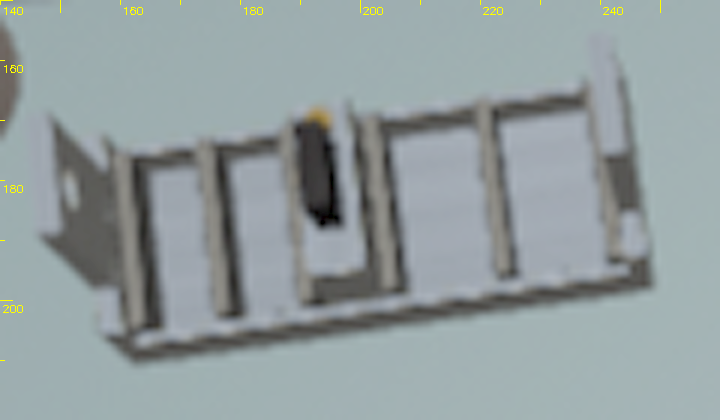

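```bash
python3 -m creep '{"linear": [[-0.1,0,3.8],[-0.1,0,3.8],[0,0,2],[0,0,1.0],[0,0,0]], "angular": [[0.5,-0.1,-0.3],[0.5,-0.1,-0.3],[0,0,0],[0,0,0],[0,0,0]]}';python3 mv.py .442 .158 .058 84.2 2
```

```text
time_s: 9.75
position: [0.4584, 0.1583, 0.0792]
ee_rot: [3.123, -0.006, 1.469]
ft_force: [-0.3, 0.1, 0.3]
opening: 0.999
at [0.4584 0.1583 0.0792] [178.95  -0.35  84.15] n 1
{"linear": [[-0.21, -1.67, 2.09]], "angular": [[1.1, -0.3, -0.1]]}
```

Run:
```python
from ov import *
v=np.load('v.npy');cams=v[:12].reshape(2,6)
T=np.load('pics/top0.npy');S=np.load('pics/side0.npy')
overlay('top',T,[('B',v[15:18]),('A',v[12:15])],90,260,205,320,6,'pics/o11.png',cams)
overlay('side',S,[('B',v[15:18]),('A',v[12:15])],265,290,340,405,5,'pics/o12.png',cams)
```

```text
(no output)
```

View pics/o11.png

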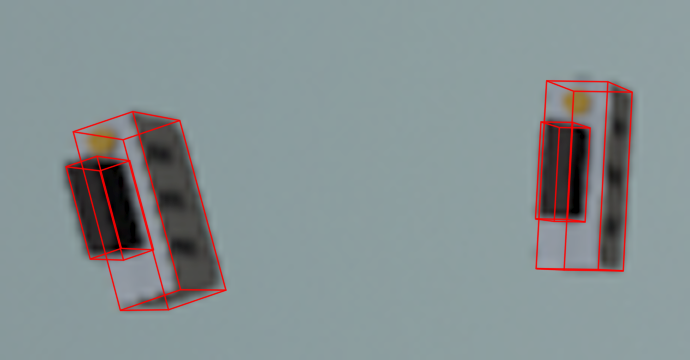

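View pics/o12.png

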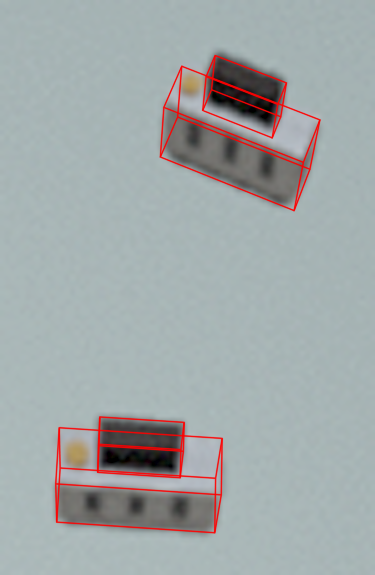

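```bash
python3 -m creep '{"linear": [[-0.2,-1.6,0],[0,0,0],[0,0,0]], "angular": [[1.1,-0.3,0],[0,0,0],[0,0,0]]}';python3 mv.py .442 .1575 .058 84.2 2
```

```text
time_s: 10.05
position: [0.4443, 0.1583, 0.0823]
ee_rot: [3.139, -0.002, 1.468]
ft_force: [-0.1, -1.1, 1.1]
opening: 0.997
at [0.4443 0.1583 0.0823] [ 1.7986e+02 -1.2000e-01  8.4120e+01] n 1
{"linear": [[-0.11, -0.23, 2.43]], "angular": [[0.1, -0.1, -0.1]]}
```

```bash
python3 -m creep '{"linear": [[-0.1,-0.25,1.3],[0,0,1.0],[0,0,0.1],[0,0,0]], "angular": [[0.1,-0.1,0],[0,0,0],[0,0,0],[0,0,0]]}';python3 mv.py .442 .1575 .058 84.2 2
```

```text
time_s: 10.45
position: [0.4425, 0.1579, 0.0581]
ee_rot: [3.137, -0.001, 1.469]
ft_force: [-0.4, 0.9, -0.5]
opening: 1.006
at [0.4425 0.1579 0.0581] [ 1.7975e+02 -8.0000e-02  8.4140e+01] n 1
{"linear": [[-0.05, -0.05, 0.01]], "angular": [[0.2, -0.1, -0.1]]}
```

```bash
python3 -m creep '{"linear": [[0,0,0],[0,0,0],[0,0,0],[0,0,0],[0,0,0]], "angular": [[0,0,0],[0,0,0],[0,0,0],[0,0,0],[0,0,0]]}' 1 40; python3 -m creep '{"linear": [[0,0,0],[0,0,0],[0,0,0]], "angular": [[0,0,0],[0,0,0],[0,0,0]]}'; python3 -m creep '{"linear": [[0,0,-1],[0,0,-3],[0,0,-4],[0,0,-4],[0,0,-1]], "angular": [[0,0,0],[0,0,0],[0,0,0],[0,0,0],[0,0,0]]}'
python3 - <<'E'
from fs import *
v=np.load('v.npy');rk=v[21:24]
for i,y in enumerate([.010,.039,.068]):
    print(2+i,rk[:2]+R.from_euler('z',rk[2]).apply([0,y,0])[:2]+[.0037,.0005])
E
python3 mv.py .6523 .1561 .19 93.65 1
```

```text
time_s: 10.95
position: [0.4426, 0.1579, 0.0582]
ee_rot: [3.137, -0.001, 1.468]
ft_force: [0.6, -0.5, -1.1]
opening: 0.341
time_s: 11.25
position: [0.4426, 0.1579, 0.0581]
ee_rot: [3.137, -0.001, 1.468]
ft_force: [0.7, 0.7, -1.4]
opening: 0.339
time_s: 11.75
position: [0.4395, 0.1572, 0.1913]
ee_rot: [-3.139, 0.001, 1.468]
ft_force: [1.8, 0.3, 0.0]
opening: 0.345
2 [0.65418875 0.12718634]
3 [0.65235893 0.15612855]
4 [0.6505291  0.18507076]
at [0.4395 0.1572 0.1913] [-1.7983e+02  6.0000e-02  8.4140e+01] n 5
{"linear": [[0.4, 4.2, 0.0], [0.3, 4.3, 0.0], [0.1, 4.2, 0.0], [0.0, 4.3, 0.1], [-0.1, 4.2, 0.0]], "angular": [[0.0, 0.0, -1.9], [0.0, 0.0, -1.9], [0.0, 0.0, -1.9], [0.0, 0.0, -1.9], [0.0, 0.0, -1.9]]}
```

```bash
python3 -m creep '{"linear": [[0.4,4.2,0],[0.3,4.3,0],[0.1,4.2,0],[0,4.3,0.1],[-0.1,4.0,0]], "angular": [[0,0,-1.9],[0,0,-1.9],[0,0,-1.9],[0,0,-1.9],[0,0,-1.9]]}'; python3 -m creep '{"linear": [[0,0,1],[0,0,0]], "angular": [[0,0,0],[0,0,0]]}';python3 mv.py .6523 .1561 .12 93.65 2
```

```text
time_s: 12.25
position: [0.6527, 0.1577, 0.1922]
ee_rot: [3.141, -0.001, 1.643]
ft_force: [0.4, 0.3, -0.7]
opening: 0.342
time_s: 12.45
position: [0.6557, 0.1569, 0.1784]
ee_rot: [-3.139, -0.0, 1.642]
ft_force: [0.1, -0.5, -2.2]
opening: 0.342
at [0.6557 0.1569 0.1784] [-1.7984e+02 -1.0000e-02  9.4070e+01] n 2
{"linear": [[-0.03, -0.16, 2.92], [-0.03, -0.17, 2.92]], "angular": [[-0.1, 0.0, 0.2], [-0.1, 0.0, 0.2]]}
```

```bash
python3 -m creep '{"linear": [[-0.03,-0.16,2.8],[-0.03,-0.16,2.6],[0,0,0.5],[0,0,0],[0,0,0]], "angular": [[-0.1,0,0.2],[-0.1,0,0.2],[0,0,0],[0,0,0],[0,0,0]]}';python3 mv.py .6523 .1561 .11 93.65 2
python3 - <<'E'
from ov import *
v=np.load('v.npy');cams=v[:12].reshape(2,6)
S=arm.grab_frame('side');np.save('pics/s5.npy',S)
W['A']+=box(.027,.0085,0,.008)
p=arm.read_state()['position'];print(p)
overlay('side',S,[('A',[p[0]-.0037,p[1]-.0005,.064,p[2]-.0582])],185,225,255,300,8,'pics/o13.png',cams)
overlay('side',S,[],185,225,255,300,8,'pics/o14.png',cams)
E
```

```text
time_s: 12.95
position: [0.6487, 0.1565, 0.1188]
ee_rot: [-3.141, -0.0, 1.635]
ft_force: [0.4, 0.8, -0.4]
opening: 0.343
at [0.6487 0.1565 0.1188] [-1.7995e+02 -1.0000e-02  9.3680e+01] n 1
{"linear": [[-0.06, 0.36, 0.88]], "angular": [[0.0, 0.0, 0.0]]}
[0.64906934 0.15652159 0.11928892]
```

View pics/o13.png

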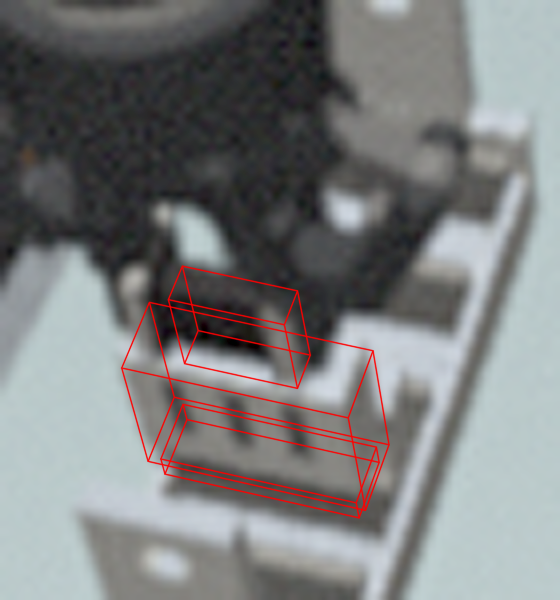

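View pics/o14.png

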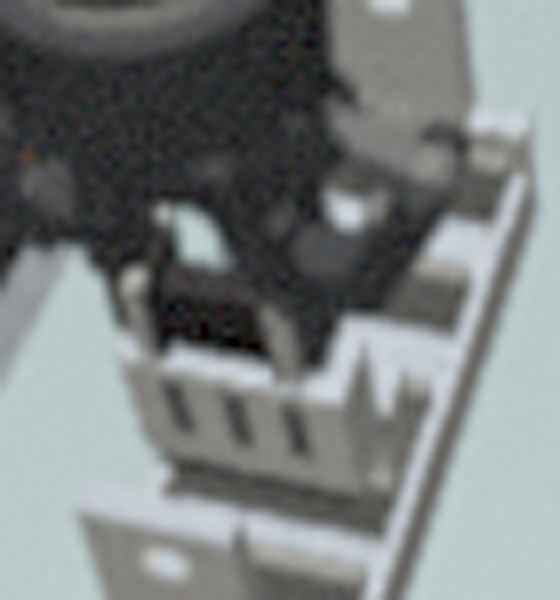

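Run:
```python
from ov import *
v=np.load('v.npy');cams=v[:12].reshape(2,6)
S=np.load('pics/s5.npy');overlay('side',S,[],195,255,240,295,14,'pics/z1.png',cams)
S=np.load('pics/s3.npy');overlay('side',S,[],200,245,245,285,14,'pics/z2.png',cams)
```

```text
(no output)
```

View pics/z1.png

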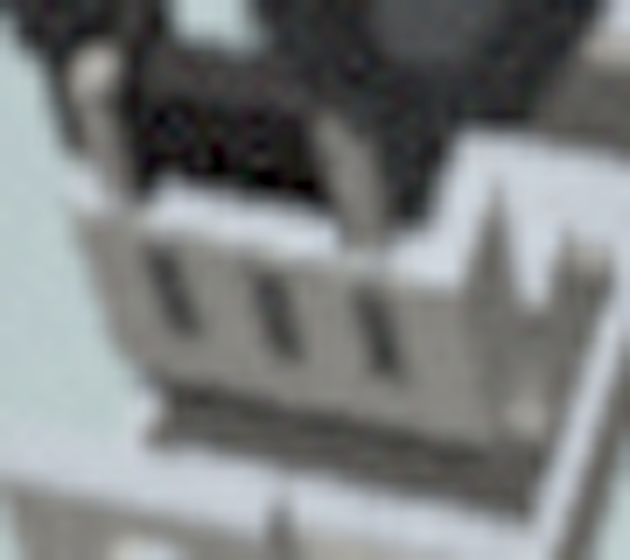

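View pics/z2.png

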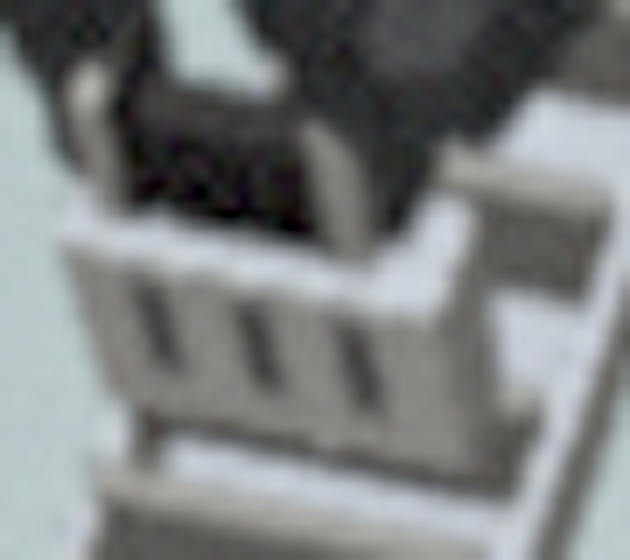

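Run:
```python
from fs import *
a,b=.03,.01
L=[(a,b,.055),(-a,b,.055),(a,b,.008),(-a,b,.008)]
for nm,pts,o,tcp,zz in [('B',[(77,226),(465,292),(140,378),(490,440)],(195,255),(.6490,.1565,.1190),.0582),('C',[(65,248),(435,325),(118,402),(470,470)],(200,245),(.6537,.1275,.1060),.0596)]:
    obs=[((o[0]+c[0]/14-.46,o[1]+c[1]/14-.46),l) for c,l in zip(pts,L)]
    for yaw in(None,.064):
        x,r=fitside(obs,[.65,.15,.06],tcp[2]-zz,yaw); print(nm,x.round(4),r.tolist(),'rel',rel(x).round(4),'x-tcp',(x[:2]-tcp[:2]).round(4))
```

```text
B [0.6464 0.1535 0.1043] [[-0.25, -0.72], [0.66, -0.24], [-1.46, 0.11], [1.01, 0.78]] rel [-0.0024  0.037 ] x-tcp [-0.0026 -0.003 ]
B [0.646  0.1535] [[-0.06, -1.23], [0.48, 0.27], [-1.28, -0.38], [0.84, 1.27]] rel [-0.0028  0.037 ] x-tcp [-0.003 -0.003]
C [0.6515 0.126  0.0747] [[-0.2, -0.55], [0.84, -0.39], [-0.97, 0.1], [0.29, 0.8]] rel [0.001  0.0093] x-tcp [-0.0022 -0.0015]
C [0.6514 0.126 ] [[-0.15, -0.68], [0.79, -0.26], [-0.92, -0.03], [0.24, 0.92]] rel [0.0009 0.0093] x-tcp [-0.0023 -0.0015]
```

```bash
python3 mv.py .652 .1576 .104 92.9 2;  python3 -m creep '{"linear": [[0.1,0.3,1.0],[0,0,0.5],[0,0,0],[0,0,0]], "angular": [[0,0,0.8],[0,0,0],[0,0,0],[0,0,0]]}';python3 mv.py .652 .1576 .104 92.9 2
```

```text
at [0.6491 0.1565 0.1193] [ 1.7999e+02 -1.0000e-02  9.3680e+01] n 1
{"linear": [[0.09, 0.3, 1.53]], "angular": [[0.0, 0.0, 0.8]]}
time_s: 13.4
position: [0.6543, 0.1584, 0.1072]
ee_rot: [3.135, -0.001, 1.62]
ft_force: [0.0, 0.4, -1.5]
opening: 0.338
at [0.6543 0.1584 0.1072] [ 1.7963e+02 -5.0000e-02  9.2820e+01] n 1
{"linear": [[-0.06, -0.24, 0.32]], "angular": [[0.4, -0.1, -0.1]]}
```

```bash
python3 -m creep '{"linear": [[-0.08,-0.2,0.2],[0,0,0],[0,0,0]], "angular": [[0.3,0,0],[0,0,0],[0,0,0]]}';python3 mv.py .652 .1576 .104 92.9 2
```

```text
time_s: 13.7
position: [0.6525, 0.1573, 0.1055]
ee_rot: [3.14, -0.001, 1.62]
ft_force: [-0.0, 0.4, -0.5]
opening: 0.339
at [0.6525 0.1573 0.1055] [ 1.7992e+02 -5.0000e-02  9.2810e+01] n 1
{"linear": [[0.03, -0.05, 0.15]], "angular": [[0.1, -0.1, -0.1]]}
```

```bash
python3 -m creep '{"linear": [[0.02,0,0.7],[0,0,0.7],[0,0,0]], "angular": [[0,0,0],[0,0,0],[0,0,0]]}';python3 mv.py .652 .1576 .064 92.9 2
```

```text
time_s: 14.0
position: [0.6525, 0.1575, 0.0904]
ee_rot: [3.14, -0.001, 1.62]
ft_force: [0.3, -0.0, -1.8]
opening: 0.346
at [0.6525 0.1575 0.0904] [ 1.7991e+02 -6.0000e-02  9.2810e+01] n 1
{"linear": [[0.01, -0.06, 2.64]], "angular": [[0.1, -0.1, -0.1]]}
```

```bash
python3 -m creep '{"linear": [[0,0,0.7],[0,0,0.7],[0,0,0]], "angular": [[0,0,0],[0,0,0],[0,0,0]]}';python3 mv.py .652 .1576 .064 92.9 2
```

```text
time_s: 14.3
position: [0.6524, 0.1578, 0.0747]
ee_rot: [3.141, -0.001, 1.62]
ft_force: [0.1, -0.1, -1.0]
opening: 0.343
at [0.6524 0.1578 0.0747] [ 1.7994e+02 -8.0000e-02  9.2810e+01] n 1
{"linear": [[-0.02, -0.04, 1.07]], "angular": [[0.1, -0.1, -0.1]]}
```

```bash
python3 -m creep '{"linear": [[0,0,0.6],[0,0,0.4],[0,0,0.1],[0,0,0.1],[0,0,0.1]], "angular": [[0,0,0],[0,0,0],[0,0,0],[0,0,0],[0,0,0]]}'; python3 -m creep '{"linear": [[0,0,0.1],[0,0,0.1],[0,0,0]], "angular": [[0,0,0],[0,0,0],[0,0,0]]}'
```

```text
time_s: 14.8
position: [0.653, 0.1581, 0.0641]
ee_rot: [3.14, -0.001, 1.62]
ft_force: [-3.7, 0.2, 5.4]
opening: 0.342
time_s: 15.1
position: [0.6531, 0.1581, 0.0643]
ee_rot: [3.141, -0.001, 1.62]
ft_force: [0.1, 0.3, 0.1]
opening: 0.341
```

```bash
python3 -m creep '{"linear": [[0,0,0],[0,0,0],[0,0,0]], "angular": [[0,0,0],[0,0,0],[0,0,0]]}' 0.3;  python3 -m creep '{"linear": [[0,0,-0.5],[0,0,-2],[0,0,-4],[0,0,-4],[0,0,-3]], "angular": [[0,0,0],[0,0,0],[0,0,0],[0,0,0],[0,0,0]]}' 0; python3 mv.py .443 .302 .19 104 1
```

```text
time_s: 15.4
position: [0.6537, 0.1579, 0.0637]
ee_rot: [3.139, -0.001, 1.62]
ft_force: [-0.0, 0.2, 0.2]
opening: 0.7
time_s: 15.9
position: [0.6497, 0.157, 0.1953]
ee_rot: [-3.13, 0.001, 1.62]
ft_force: [0.2, -0.4, -0.7]
opening: 1.003
at [0.6497 0.157  0.1953] [-1.7935e+02  3.0000e-02  9.2810e+01] n 6
{"linear": [[2.6, -3.3, 0.1], [2.7, -3.3, 0.1], [2.8, -3.1, 0.2], [2.9, -3.0, 0.1], [3.0, -3.0, 0.1]], "angular": [[-0.1, 0.0, -1.9], [-0.1, 0.0, -1.9], [-0.1, 0.0, -1.9], [-0.1, 0.0, -1.9], [-0.1, 0.0, -1.9]]}
{"linear": [[3.1, -2.9, 0.1]], "angular": [[-0.1, 0.0, -1.9]]}
```

```bash
python3 -m creep '{"linear": [[2.6, -3.3, 0.1], [2.7, -3.3, 0.1], [2.8, -3.1, 0.2], [2.9, -3.0, 0.1], [3.0, -3.0, 0.1]], "angular": [[-0.1,0,-1.9],[-0.1,0,-1.9],[-0.1,0,-1.9],[-0.1,0,-1.9],[-0.1,0,-1.9]]}'; python3 -m creep '{"linear": [[3.0,-2.7,0.5],[0,0,0]], "angular": [[0,0,-1.9],[0,0,0]]}'; python3 mv.py .443 .302 .1 104 1
python3 - <<'E'
from h import *
s=arm.grab_frame('side');t=arm.grab_frame('top');np.save('pics/s6.npy',s)
cv2.imwrite('pics/s6f.png',s[:,:,::-1])
crop(s,180,205,280,325,5,'pics/s6.png',.6);crop(t,140,150,260,220,6,'pics/t6.png',.6)
E
```

```text
time_s: 16.4
position: [0.4813, 0.2796, 0.2009]
ee_rot: [3.122, -0.001, 1.783]
ft_force: [-0.0, -0.2, 0.7]
opening: 1.0
time_s: 16.6
position: [0.4441, 0.3061, 0.1961]
ee_rot: [3.121, -0.002, 1.823]
ft_force: [-0.2, -0.1, -0.0]
opening: 0.999
at [0.4441 0.3061 0.1961] [ 1.7879e+02 -1.0000e-01  1.0443e+02] n 2
{"linear": [[-0.2, -0.2, 4.8], [-0.2, -0.2, 4.8]], "angular": [[0.6, -0.1, 0.2], [0.6, -0.1, 0.2]]}
```

View pics/s6.png

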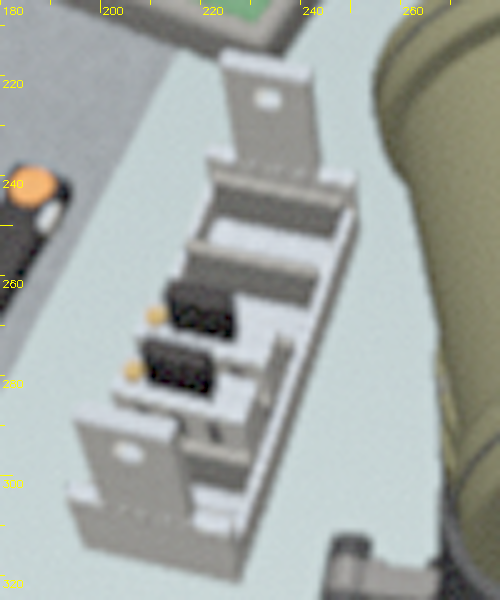

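View pics/s6f.png

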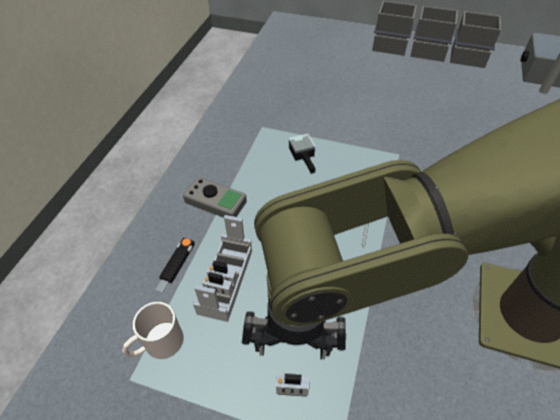

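```bash
python3 -m creep '{"linear": [[-0.2,-0.2,4.5],[-0.2,-0.2,3.5],[0,0,1],[0,0,0]], "angular": [[0.6,-0.1,0.2],[0.6,-0.1,0.2],[0,0,0],[0,0,0]]}'; python3 mv.py .443 .3015 .058 104 2
```

```text
time_s: 17.1
position: [0.4528, 0.2994, 0.1094]
ee_rot: [3.129, 0.001, 1.807]
ft_force: [-0.8, 0.7, 0.2]
opening: 0.996
at [0.4528 0.2994 0.1094] [1.7930e+02 8.0000e-02 1.0354e+02] n 2
{"linear": [[0.22, -0.49, 2.56], [0.22, -0.46, 2.57]], "angular": [[0.4, 0.0, -0.2], [0.4, 0.0, -0.2]]}
```

```bash
python3 -m creep '{"linear": [[0.22,-0.5,2.0],[0.2,-0.5,1.5],[0,0,1],[0,0,0]], "angular": [[0.4,0,-0.2],[0.4,0,-0.2],[0,0,0],[0,0,0]]}'; python3 mv.py .443 .3015 .058 104 2
```

```text
time_s: 17.5
position: [0.4478, 0.3019, 0.0684]
ee_rot: [3.135, -0.0, 1.811]
ft_force: [-0.2, -0.2, -0.4]
opening: 0.999
at [0.4478 0.3019 0.0684] [ 1.7961e+02 -3.0000e-02  1.0377e+02] n 1
{"linear": [[0.07, -0.48, 1.03]], "angular": [[0.4, 0.0, -0.2]]}
```

```bash
python3 -m creep '{"linear": [[0.05,-0.45,0.9],[0,0,0.1],[0,0,0]], "angular": [[0.4,0,-0.2],[0,0,0],[0,0,0]]}'; python3 mv.py .443 .3015 .058 104 2;python3 -m creep '{"linear": [[0,0,0],[0,0,0],[0,0,0],[0,0,0],[0,0,0]], "angular": [[0,0,0],[0,0,0],[0,0,0],[0,0,0],[0,0,0]]}' 1 40; python3 -m creep '{"linear": [[0,0,0],[0,0,0],[0,0,0]], "angular": [[0,0,0],[0,0,0],[0,0,0]]}'
```

```text
time_s: 17.8
position: [0.4448, 0.3021, 0.0599]
ee_rot: [3.138, -0.001, 1.815]
ft_force: [0.5, 0.5, 0.5]
opening: 0.999
at [0.4448 0.3021 0.0599] [ 1.7982e+02 -8.0000e-02  1.0398e+02] n 1
{"linear": [[-0.02, -0.19, 0.19]], "angular": [[0.2, -0.1, 0.0]]}
time_s: 18.3
position: [0.4454, 0.3026, 0.0612]
ee_rot: [3.136, -0.002, 1.815]
ft_force: [0.2, 0.5, -1.0]
opening: 0.343
time_s: 18.6
position: [0.4454, 0.3025, 0.0611]
ee_rot: [3.136, -0.002, 1.815]
ft_force: [0.5, 0.4, -1.0]
opening: 0.341
```

```bash
python3 -m creep '{"linear": [[0,0,-1],[0,0,-3],[0,0,-4],[0,0,-4],[0,0,-3.5]], "angular": [[0,0,0],[0,0,0],[0,0,0],[0,0,0],[0,0,0]]}'; python3 -m creep '{"linear": [[0,0,-1]], "angular": [[0,0,0]]}';python3 mv.py .6501 .1852 .23 93.6 1
```

```text
time_s: 19.1
position: [0.4402, 0.2995, 0.2147]
ee_rot: [-3.13, 0.002, 1.815]
ft_force: [-0.1, 0.3, -1.9]
opening: 0.342
time_s: 19.2
position: [0.4421, 0.3006, 0.2303]
ee_rot: [-3.138, 0.0, 1.815]
ft_force: [0.2, 0.5, -1.0]
opening: 0.345
at [0.4421 0.3006 0.2303] [-1.7981e+02  2.0000e-02  1.0399e+02] n 5
{"linear": [[-3.2, 3.5, 0.0], [-3.2, 3.6, 0.0], [-2.9, 3.7, 0.0], [-2.9, 3.8, 0.0], [-2.7, 3.9, 0.0]], "angular": [[0.0, 0.0, 2.1], [0.0, 0.0, 2.1], [0.0, 0.0, 2.1], [0.0, 0.0, 2.1], [0.0, 0.0, 2.1]]}
```

```bash
python3 -m creep '{"linear": [[-3.2,3.5,0],[-3.2,3.6,0],[-2.9,3.7,0],[-2.9,3.8,0],[-2.7,3.7,0]], "angular": [[0,0,2.1],[0,0,2.1],[0,0,2.1],[0,0,2.1],[0,0,2.1]]}';  python3 -m creep '{"linear": [[0,0,1],[0,0,0]], "angular": [[0,0,0],[0,0,0]]}';python3 mv.py .6501 .1852 .125 93.6 2
```

```text
time_s: 19.7
position: [0.6501, 0.1853, 0.23]
ee_rot: [-3.139, -0.003, 1.634]
ft_force: [-0.2, 1.3, -1.7]
opening: 0.341
time_s: 19.9
position: [0.6531, 0.1809, 0.2153]
ee_rot: [-3.135, -0.001, 1.628]
ft_force: [-0.7, 0.5, -2.3]
opening: 0.34
at [0.6531 0.1809 0.2153] [-1.7963e+02 -6.0000e-02  9.3260e+01] n 2
{"linear": [[0.22, -0.11, 4.52], [0.22, -0.12, 4.51]], "angular": [[-0.2, 0.0, -0.2], [-0.2, 0.0, -0.2]]}
```

```bash
python3 -m creep '{"linear": [[0.3,-0.1,0],[0.1,0,2.0],[0,0,0],[0,0,0]], "angular": [[-0.2,0,-0.2],[0,0,0],[0,0,0],[0,0,0]]}';python3 mv.py .6501 .1852 .125 93.6 2
```

```text
time_s: 20.3
position: [0.6481, 0.1877, 0.1943]
ee_rot: [-3.136, -0.001, 1.636]
ft_force: [0.5, 0.5, -0.4]
opening: 0.338
at [0.6481 0.1877 0.1943] [-1.797e+02 -8.000e-02  9.371e+01] n 2
{"linear": [[-0.14, 0.11, 3.46], [-0.14, 0.09, 3.47]], "angular": [[-0.2, 0.0, 0.1], [-0.2, 0.0, 0.1]]}
```

```bash
python3 -m creep '{"linear": [[-0.25,0.2,2.0],[0,0,2.0],[0,0,2],[0,0,0],[0,0,0]], "angular": [[-0.3,0,0.1],[0,0,0],[0,0,0],[0,0,0],[0,0,0]]}';python3 mv.py .6501 .1852 .125 93.6 2
python3 - <<'E'
from ov import *
v=np.load('v.npy');cams=v[:12].reshape(2,6)
S=arm.grab_frame('side');np.save('pics/s7.npy',S)
W['A']+=box(.027,.0085,0,.008)
p=arm.read_state()['position'];print(p)
overlay('side',S,[('A',[p[0]-.0023,p[1]-.0015,.064,p[2]-.0611])],180,235,250,310,8,'pics/o15.png',cams)
overlay('side',S,[],185,260,235,305,13,'pics/z3.png',cams)
E
```

```text
time_s: 20.8
position: [0.6509, 0.1895, 0.1412]
ee_rot: [3.131, -0.003, 1.639]
ft_force: [-0.1, -0.6, -0.7]
opening: 0.339
at [0.6509 0.1895 0.1412] [179.4   -0.18  93.92] n 1
{"linear": [[-0.42, -0.12, 1.62]], "angular": [[0.6, -0.2, 0.3]]}
[0.65074983 0.18944391 0.14107747]
```

View pics/o15.png

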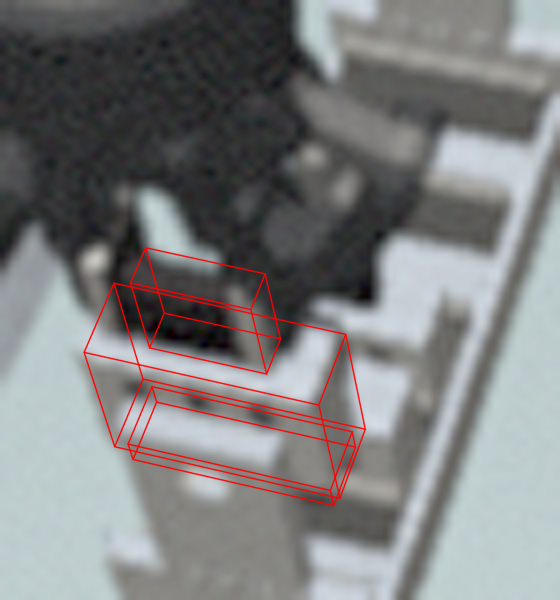

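View pics/z3.png

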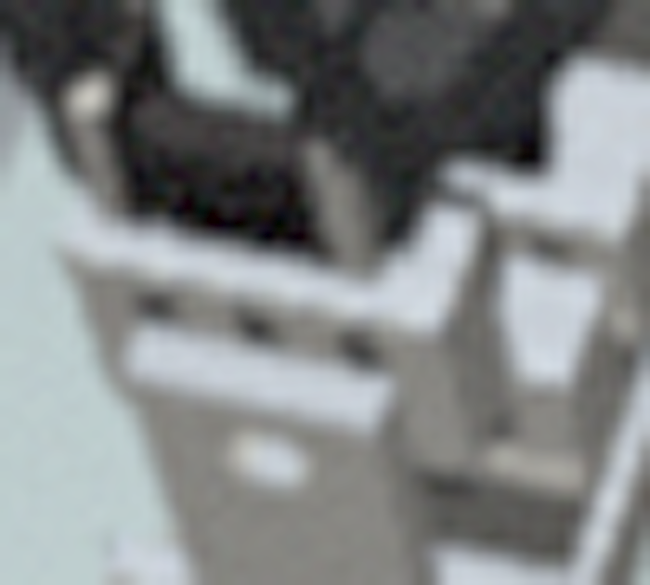

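```bash
python3 -m creep '{"linear": [[-0.4,-0.1,0.5],[0,0,0.5],[0,0,0],[0,0,0]], "angular": [[0.6,-0.2,0.3],[0,0,0],[0,0,0],[0,0,0]]}';python3 mv.py .6501 .1852 .11 93.65 2
```

```text
time_s: 21.25
position: [0.6519, 0.1856, 0.1349]
ee_rot: [3.137, -0.0, 1.634]
ft_force: [0.3, 0.0, -1.0]
opening: 0.342
at [0.6519 0.1856 0.1349] [ 1.7971e+02 -1.0000e-02  9.3600e+01] n 1
{"linear": [[-0.03, -0.2, 2.48]], "angular": [[0.3, 0.0, 0.0]]}
```

```bash
python3 -m creep '{"linear": [[-0.03,-0.2,1.5],[0,0,1.2],[0,0,0],[0,0,0]], "angular": [[0.3,0,0],[0,0,0],[0,0,0],[0,0,0]]}';python3 mv.py .6501 .1852 .108 93.65 2
```

```text
time_s: 21.65
position: [0.6495, 0.185, 0.1048]
ee_rot: [-3.14, -0.0, 1.633]
ft_force: [0.0, 0.0, -1.6]
opening: 0.342
at [0.6495 0.185  0.1048] [-179.9    -0.     93.59] n 1
{"linear": [[0.02, 0.06, -0.32]], "angular": [[-0.1, 0.0, -0.1]]}
```

```bash
python3 -m creep '{"linear": [[0.02,0.06,0.7],[0,0,0.7],[0,0,0]], "angular": [[0,0,0],[0,0,0],[0,0,0]]}';python3 mv.py .6501 .1852 .0671 93.65 2
```

```text
time_s: 21.95
position: [0.65, 0.1853, 0.0894]
ee_rot: [-3.139, -0.0, 1.634]
ft_force: [-0.5, -0.5, -1.1]
opening: 0.338
at [0.65   0.1853 0.0894] [-179.88   -0.     93.59] n 1
{"linear": [[-0.01, 0.01, 2.22]], "angular": [[-0.1, 0.0, -0.1]]}
```

```bash
python3 -m creep '{"linear": [[0,0,0.7],[0,0,0.7],[0,0,0]], "angular": [[0,0,0],[0,0,0],[0,0,0]]}'; python3 -m creep '{"linear": [[0,0,0.5],[0,0,0.3],[0,0,0.1],[0,0,0.1],[0,0,0.1]], "angular": [[0,0,0],[0,0,0],[0,0,0],[0,0,0],[0,0,0]]}'
```

```text
time_s: 22.25
position: [0.6502, 0.1853, 0.0743]
ee_rot: [-3.14, -0.0, 1.634]
ft_force: [0.4, -1.1, -2.1]
opening: 0.339
time_s: 22.75
position: [0.6512, 0.1857, 0.0672]
ee_rot: [-3.141, -0.0, 1.634]
ft_force: [-3.5, 0.1, 5.1]
opening: 0.341
```

```bash
python3 -m creep '{"linear": [[0,0,0],[0,0,0],[0,0,0]], "angular": [[0,0,0],[0,0,0],[0,0,0]]}' 0.3;  python3 -m creep '{"linear": [[0,0,-0.5],[0,0,-2],[0,0,-4],[0,0,-4],[0,0,-4]], "angular": [[0,0,0],[0,0,0],[0,0,0],[0,0,0],[0,0,0]]}' 0
python3 - <<'E'
from h import *
s=arm.grab_frame('side');t=arm.grab_frame('top');np.save('pics/s8.npy',s);np.save('pics/t8.npy',t)
cv2.imwrite('pics/s8f.png',s[:,:,::-1]);cv2.imwrite('pics/t8f.png',t[:,:,::-1])
E
```

```text
time_s: 23.05
position: [0.6519, 0.1858, 0.0668]
ee_rot: [3.14, -0.001, 1.634]
ft_force: [0.3, -0.4, -1.1]
opening: 0.703
time_s: 23.55
position: [0.6468, 0.1846, 0.2058]
ee_rot: [-3.125, 0.002, 1.633]
ft_force: [0.6, -0.5, 1.0]
opening: 1.0
```

View pics/s8f.png

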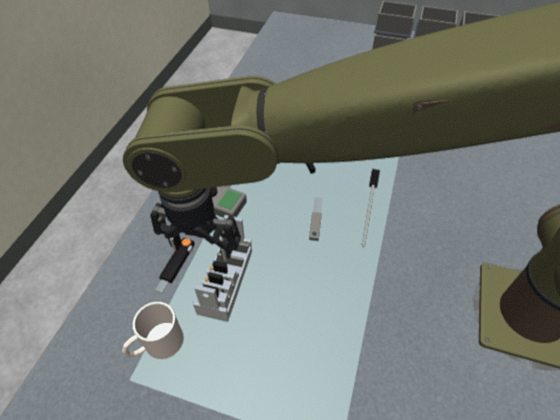

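View pics/t8f.png

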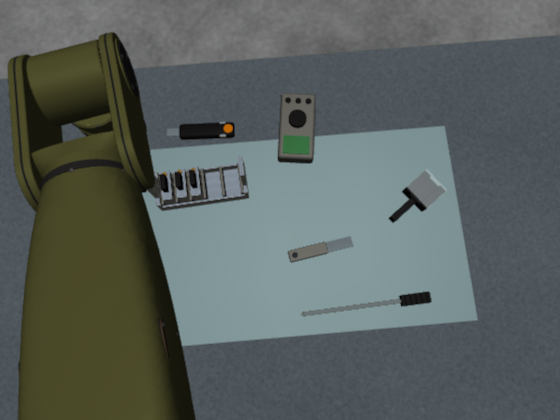

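```bash
python3 mv.py .4975 -.09 .15 99.2 1
```

```text
at [0.6512 0.1855 0.214 ] [-1.7992e+02 -2.0000e-02  9.3590e+01] n 7
{"linear": [[-3.8, -2.4, 0.9], [-3.7, -2.5, 0.9], [-3.8, -2.6, 0.9], [-3.7, -2.6, 1.0], [-3.6, -2.6, 0.9]], "angular": [[0.0, 0.0, -0.8], [0.0, 0.0, -0.8], [0.0, 0.0, -0.8], [0.0, 0.0, -0.8], [0.0, 0.0, -0.8]]}
{"linear": [[-3.6, -2.7, 0.9], [-3.6, -2.7, 0.9]], "angular": [[0.0, 0.0, -0.8], [0.0, 0.0, -0.8]]}
```

```bash
python3 -m creep '{"linear": [[-3.8,-2.4,0.5],[-3.7,-2.5,0.5],[-3.8,-2.6,0.5],[-3.7,-2.6,0.5],[-3.6,-2.6,0.9]], "angular": [[0,0,-0.8],[0,0,-0.8],[0,0,-0.8],[0,0,-0.8],[0,0,-0.8]]}' 0.4; python3 -m creep '{"linear": [[-3.4,-2.5,2],[-3.0,-2.3,2],[0,0,0],[0,0,0]], "angular": [[0,0,-0.8],[0,0,-0.8],[0,0,0],[0,0,0]]}'; python3 mv.py .4975 -.09 .08 99.2 1
```

```text
time_s: 24.15
position: [0.5427, -0.0129, 0.1866]
ee_rot: [3.133, -0.0, 1.715]
ft_force: [0.2, -0.4, -0.9]
opening: 0.599
time_s: 24.55
position: [0.5, -0.0895, 0.1429]
ee_rot: [3.134, 0.001, 1.738]
ft_force: [0.1, 0.4, 0.9]
opening: 0.601
at [ 0.5    -0.0895  0.1429] [1.7956e+02 4.0000e-02 9.9570e+01] n 2
{"linear": [[0.0, -0.1, 3.1], [0.0, -0.2, 3.2]], "angular": [[0.2, 0.0, 0.2], [0.2, 0.0, 0.2]]}
```

```bash
python3 -m creep '{"linear": [[0,-0.1,3.0],[0,-0.1,3.0],[0,0,1],[0,0,0]], "angular": [[0.2,0,0.2],[0.2,0,0.2],[0,0,0],[0,0,0]]}'; python3 mv.py .4975 -.09 .03 99.2 2
python3 - <<'E'
from h import *
s=arm.grab_frame('side');t=arm.grab_frame('top');np.save('pics/s9.npy',s)
crop(s,260,170,380,260,6,'pics/s9.png',.6)
E
```

```text
time_s: 24.95
position: [0.5027, -0.0883, 0.0747]
ee_rot: [3.134, 0.003, 1.734]
ft_force: [0.9, 1.0, 0.4]
opening: 0.599
at [ 0.5027 -0.0883  0.0747] [179.55   0.19  99.33] n 1
{"linear": [[-0.07, -0.58, 4.47]], "angular": [[0.4, 0.2, 0.1]]}
```

View pics/s9.png

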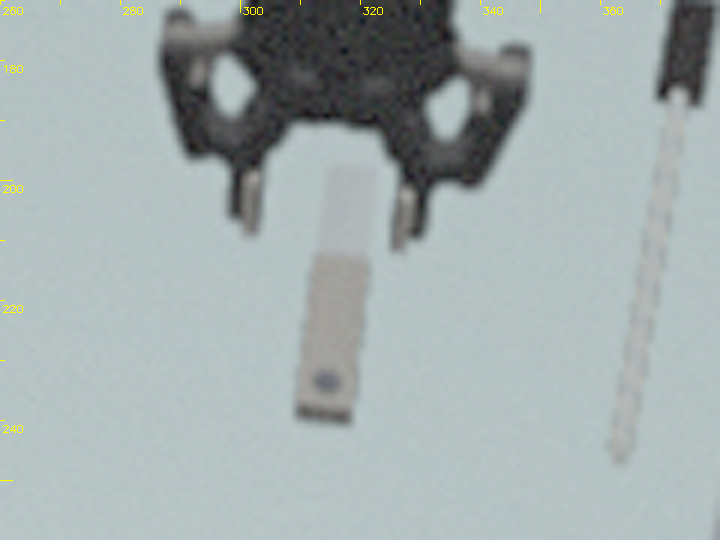

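```bash
python3 -m creep '{"linear": [[-0.1,-0.55,1.5],[0,0,1.5],[0,0,0.8],[0,0,0]], "angular": [[0.4,-0.2,0.1],[0,0,0],[0,0,0],[0,0,0]]}'; python3 mv.py .4975 -.09 .003 99.2 2
```

```text
time_s: 25.45
position: [0.5019, -0.0914, 0.0406]
ee_rot: [3.131, 0.012, 1.733]
ft_force: [-1.0, -0.4, -0.5]
opening: 0.603
at [ 0.5019 -0.0914  0.0406] [179.41   0.71  99.28] n 1
{"linear": [[0.26, -0.45, 3.75]], "angular": [[0.6, 0.7, 0.1]]}
```

```bash
python3 -m creep '{"linear": [[0.25,-0.4,1.0],[0,0,1.0],[0,0,0],[0,0,0]], "angular": [[0.6,0.7,0.1],[0,0,0],[0,0,0],[0,0,0]]}'; python3 mv.py .4975 -.09 .003 99.2 2
```

```text
time_s: 25.85
position: [0.4979, -0.0899, 0.0198]
ee_rot: [3.141, -0.0, 1.731]
ft_force: [-0.5, 0.5, 0.7]
opening: 0.601
at [ 0.4979 -0.0899  0.0198] [ 1.7999e+02 -1.0000e-02  9.9160e+01] n 1
{"linear": [[0.0, -0.04, 1.68]], "angular": [[0.0, 0.0, 0.0]]}
```

```bash
python3 -m creep '{"linear": [[0,-0.04,0.9],[0,0,0.7],[0,0,0.1],[0,0,0]], "angular": [[0,0,0],[0,0,0],[0,0,0],[0,0,0]]}'; python3 mv.py .4975 -.09 .003 99.2 2
```

```text
time_s: 26.25
position: [0.4978, -0.0901, 0.0017]
ee_rot: [3.141, 0.0, 1.731]
ft_force: [-0.6, 0.3, 0.6]
opening: 0.601
at [ 0.4978 -0.0901  0.0017] [1.7994e+02 1.0000e-02 9.9160e+01] n 1
{"linear": [[0.02, -0.03, -0.13]], "angular": [[0.1, 0.0, 0.0]]}
```

```bash
python3 -m creep '{"linear": [[0,0,-0.1],[0,0,0],[0,0,0],[0,0,0],[0,0,0]], "angular": [[0,0,0],[0,0,0],[0,0,0],[0,0,0],[0,0,0]]}' 1 60; python3 -m creep '{"linear": [[0,0,0],[0,0,0],[0,0,0]], "angular": [[0,0,0],[0,0,0],[0,0,0]]}';python3 mv.py .4975 -.09 .08 99.2 2
```

```text
time_s: 26.75
position: [0.4984, -0.0902, 0.0035]
ee_rot: [3.14, 0.001, 1.731]
ft_force: [-0.2, 0.0, -0.9]
opening: 0.257
time_s: 27.05
position: [0.498, -0.0901, 0.0031]
ee_rot: [3.14, 0.0, 1.731]
ft_force: [-0.4, -0.2, -1.3]
opening: 0.259
at [ 0.498  -0.0901  0.0031] [1.7991e+02 2.0000e-02 9.9170e+01] n 2
{"linear": [[0.01, -0.02, -3.84], [0.0, -0.02, -3.85]], "angular": [[0.0, 0.0, 0.0], [0.0, 0.0, 0.0]]}
```

```bash
python3 -m creep '{"linear": [[0,0,-1],[0,0,-3],[0,0,-3],[0,0,-1],[0,0,0]], "angular": [[0,0,0],[0,0,0],[0,0,0],[0,0,0],[0,0,0]]}';python3 mv.py .517 -.2268 .07 126.2 1
```

```text
time_s: 27.55
position: [0.497, -0.0898, 0.0865]
ee_rot: [-3.141, -0.001, 1.731]
ft_force: [-0.3, 0.8, -1.0]
opening: 0.261
at [ 0.497  -0.0898  0.0865] [-1.7998e+02 -3.0000e-02  9.9170e+01] n 4
{"linear": [[-3.5, -0.1, 0.4], [-3.4, -0.4, 0.4], [-3.3, -0.9, 0.4], [-3.3, -1.2, 0.4]], "angular": [[0.0, 0.0, -6.8], [0.0, 0.0, -6.8], [0.0, 0.0, -6.8], [0.0, 0.0, -6.8]]}
```

```bash
python3 -m creep '{"linear": [[-3.5,-0.1,0.4],[-3.4,-0.4,0.4],[-3.3,-0.9,0.4],[-3.1,-1.1,0.4],[0,0,0]], "angular": [[0,0,-6.8],[0,0,-6.8],[0,0,-6.8],[0,0,-6.4],[0,0,0]]}';python3 mv.py .517 -.2268 .06 126.2 2
python3 - <<'E'
from h import *
s=arm.grab_frame('side');t=arm.grab_frame('top');np.save('pics/s10.npy',s);np.save('pics/t10.npy',t)
crop(s,250,110,370,210,6,'pics/s10.png',.6)
crop(t,340,150,460,270,6,'pics/t10.png',.6)
E
```

```text
time_s: 28.05
position: [0.517, -0.2269, 0.0653]
ee_rot: [-3.14, -0.004, 2.221]
ft_force: [-0.1, -0.1, -0.5]
opening: 0.258
at [ 0.517  -0.2269  0.0653] [-179.93   -0.25  127.27] n 1
{"linear": [[0.01, 0.01, 0.53]], "angular": [[-0.1, -0.2, 1.1]]}
```

View pics/s10.png

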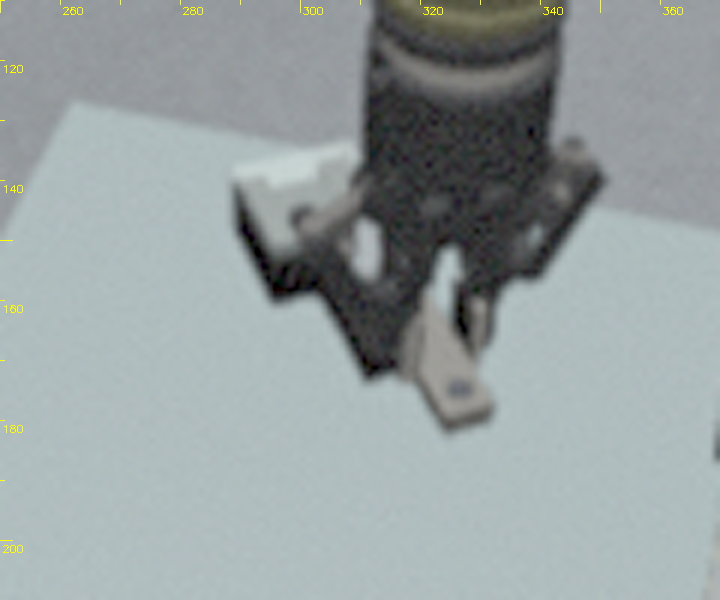

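View pics/t10.png

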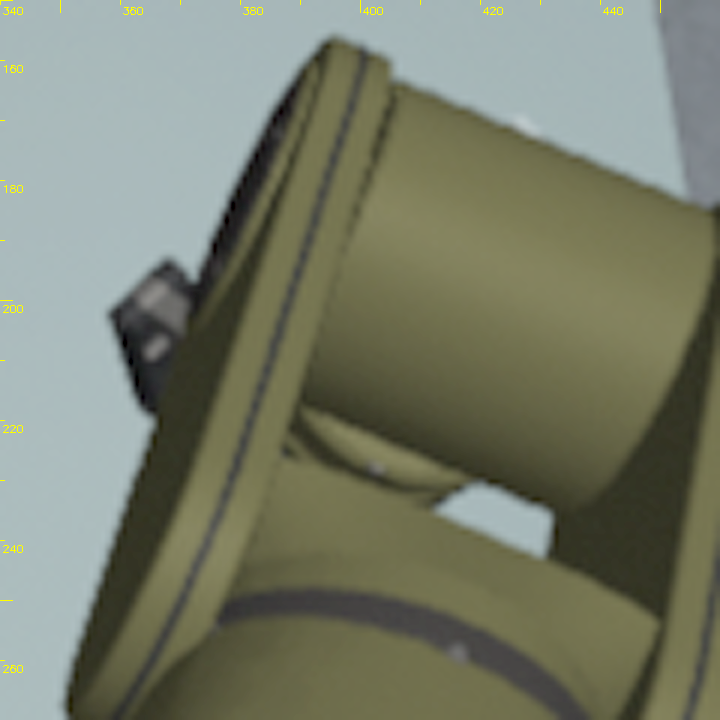

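Run:
```python
from ov import *
v=np.load('v.npy');cams=v[:12].reshape(2,6)
S=np.load('pics/s10.npy');p=np.array([.517,-.2269,.0653]);psi=np.radians(37.27);e=.0005
M=R.from_euler('z',psi).as_matrix()
for l in[(0,.04,.014),(.012,.04,.014),(-.012,.04,.014),(.012,.04,0),(-.012,.04,0)]:
    P=M@(np.array(l)+[0,e,0])+p-[0,0,.0031]; print(l,projc('side',P,cams[0]).round(2),projc('side',P-[.003,.001,0],cams[0]).round(2))
overlay('side',S,[('puller',[p[0]-.003,p[1]-.001,psi,p[2]-.0031])],290,130,350,190,10,'pics/o16.png',cams)
overlay('side',S,[],290,130,350,190,10,'pics/o16b.png',cams)
T=np.load('pics/top0.npy');S0=np.load('pics/side0.npy')
overlay('top',T,[('holder',v[24:27])],380,160,455,230,10,'pics/o17.png',cams)
overlay('side',S0,[('holder',v[24:27])],280,125,325,180,12,'pics/o18.png',cams)
```

```text
(0, 0.04, 0.014) [[327.94 178.95]] [[329.2  178.93]]
(0.012, 0.04, 0.014) [[323.55 180.13]] [[324.81 180.12]]
(-0.012, 0.04, 0.014) [[332.31 177.77]] [[333.56 177.75]]
(0.012, 0.04, 0) [[323.11 183.94]] [[324.36 183.92]]
(-0.012, 0.04, 0) [[331.78 181.58]] [[333.02 181.56]]
```

View pics/o16.png

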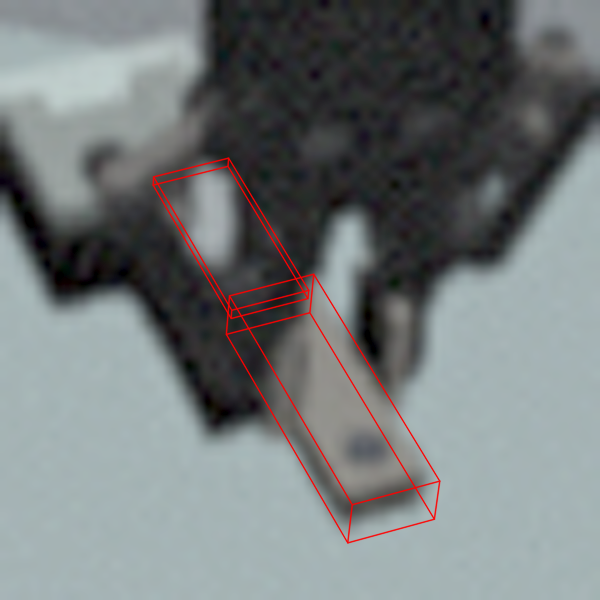

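View pics/o17.png

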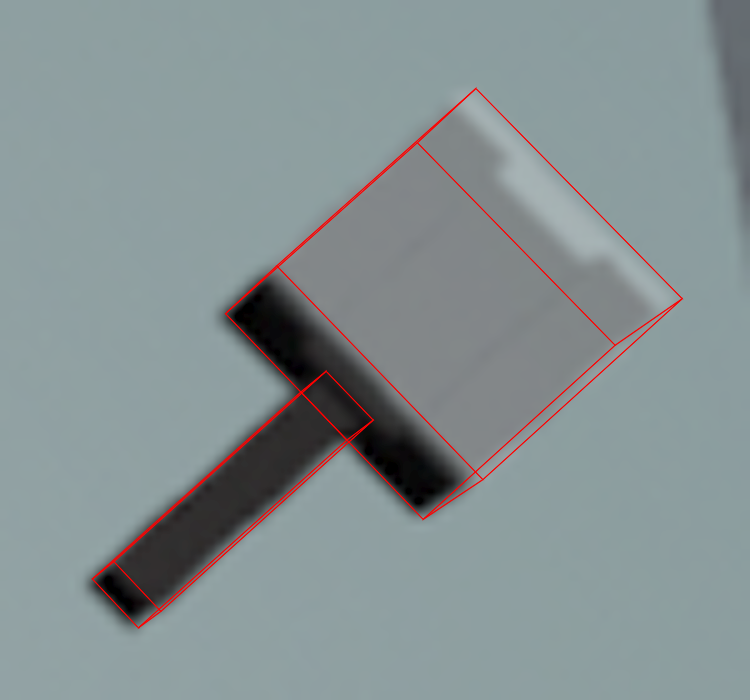

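View pics/o18.png

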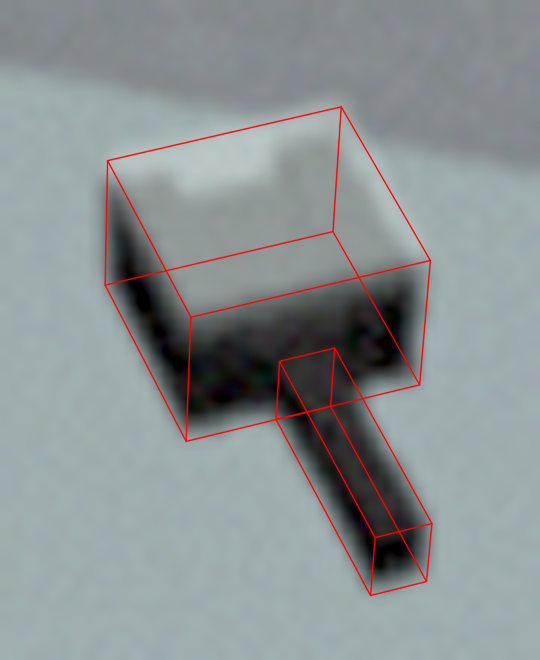

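Run:
```python
from h import *
S0=np.load('pics/side0.npy');T=np.load('pics/top0.npy');S=np.load('pics/s10.npy')
def c(im,u0,v0,u1,v1,s,fn,g):
    x=cv2.resize(im[v0:v1,u0:u1],None,fx=s,fy=s,interpolation=cv2.INTER_LINEAR);cv2.imwrite(fn,((255*(x/255.)**g).astype(np.uint8))[:,:,::-1])
c(S0,280,125,325,180,10,'pics/h1.png',.8)
c(S,290,130,350,190,10,'pics/h2.png',.8)
c(T,380,160,455,230,10,'pics/h3.png',.8)
```

```text
(no output)
```

View pics/h1.png

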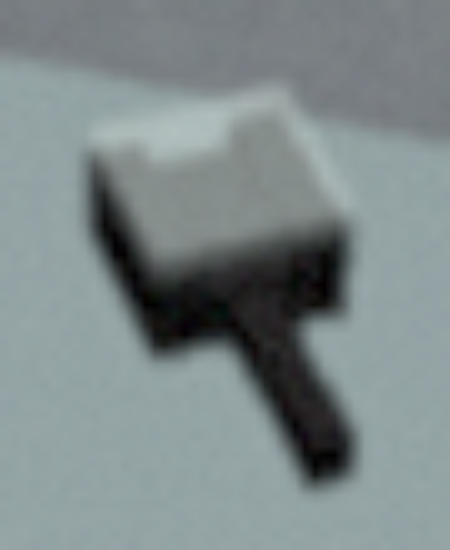

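View pics/h2.png

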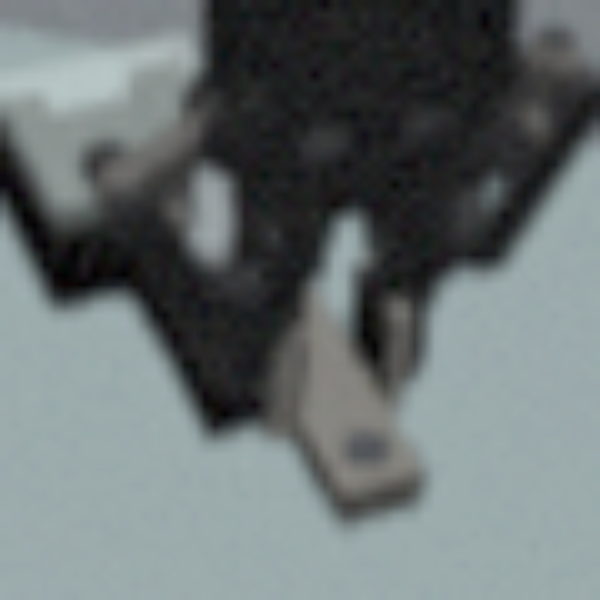

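View pics/h3.png

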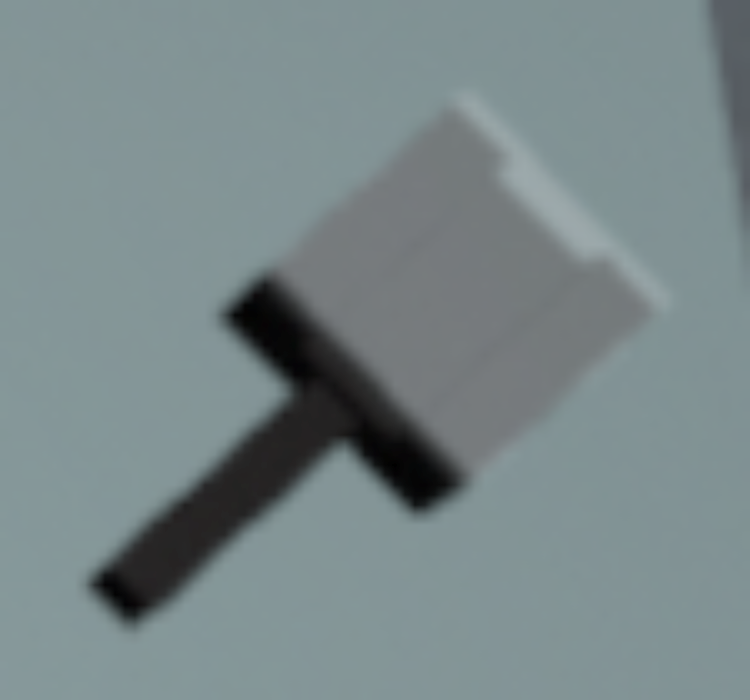

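```bash
cat > ba2.py <<'E'
from ba import *
import ba
O['holder']=[]
a,b=.03,.029
def add(k,n,off,s,lst):
    for c,l in lst: O[k].append((n,(off[0]+c[0]/s-.5+.5/s+.375,off[1]+c[1]/s-.5+.5/s+.375),l))
add('holder','top',(380,160),10,[((222,315),(a,b,0)),((420,515),(-a,b,0)),((270,278),(a,b,.04)),((468,482),(-a,b,.04)),((460,95),(a,-b,.04)),((672,303),(-a,-b,.04)),((88,585),(.007,.091,0)),((132,628),(-.007,.091,0))])
add('holder','side',(280,125),10,[((90,140),(a,-b,.04)),((285,88),(-a,-b,.04)),((350,220),(-a,b,.04)),((155,270),(a,b,.04)),((158,355),(a,b,0)),((340,312),(-a,b,0)),((93,225),(a,-b,0)),((318,487),(.007,.091,0)),((352,470),(-.007,.091,0))])
# held observations: key, grasp TCP(x,y,z,yaw deg), hover TCP(x,y,z,yaw), obs list
a,b=.03,.01
L=[(a,b,.055),(-a,b,.055),(a,b,.008),(-a,b,.008)]
def ob(off,s,lst): return [((off[0]+c[0]/s-.5+.5/s,off[1]+c[1]/s-.5+.5/s),l) for c,l in lst]
H=[('B',(.4426,.1579,.0582,84.13),(.6490,.1565,.1191,93.68),ob((195,255),14,list(zip([(77,226),(465,292),(140,378),(490,440)],L)))),
('C',(.4748,.0376,.0596,104.06),(.6535,.1274,.1060,93.65),ob((200,245),14,list(zip([(65,248),(435,325),(118,402),(470,470)],L)))),
('C',(.4748,.0376,.0596,104.06),(.6581,.1302,.1443,93.70),ob((190,230),10,list(zip([(95,228),(380,282),(140,352),(391,403)],L)))),
('A',(.4454,.3025,.0611,104.0),(.6508,.1895,.1411,93.92),ob((185,260),13,list(zip([(65,258),(432,330)],L[:2])))),
('puller',(.4980,-.0901,.0031,99.17),(.5170,-.2269,.0653,127.27),ob((290,130),10,[((340,500),(.012,.04,.014)),((428,470),(-.012,.04,.014)),((345,522),(.012,.04,0)),((420,497),(-.012,.04,0))]))]
SEAT=[('C',.010,(.6545,.1274)),('B',.039,(.6530,.1580)),('A',.068,(.6512,.1857))]
G={k:g for k,g,_,_ in H}
def e_of(k,x):
    g=G[k];y=np.radians(g[3]);return (x[0]-g[0])*np.cos(y)+(x[1]-g[1])*np.sin(y)
def held(k,x,tcp):
    y=np.radians(tcp[3]); e=e_of(k,x)
    return np.array([tcp[0]+e*np.cos(y),tcp[1]+e*np.sin(y),y-np.pi/2, tcp[2]-G[k][2]])
def res2(v,parts=False):
    cams=v[:12].reshape(2,6); PR={k:v[12+3*i:15+3*i] for i,k in enumerate(ks)}
    prior=v[:12]/np.tile([.003]*3+[.006]*3,2)
    base=res(v,True)[1:]; out=[prior]+base; hl=[]
    for k,g,t,obs in H:
        x=held(k,PR[k],t);M=R.from_euler('z',x[2]).as_matrix()
        r=(projc('side',np.array([o[1] for o in obs])@M.T+[x[0],x[1],x[3]],cams[0])-[o[0] for o in obs]).ravel(); hl.append(r)
    seats=[]
    for k,y,t in SEAT:
        rk=PR['rack'];s=rk[:2]+R.from_euler('z',rk[2]).apply([0,y,0])[:2]
        e=e_of(k,PR[k]); seats.append((s-(np.array(t)+[0,e]))/.0012)
    if parts: return base,hl,seats
    return np.concatenate(out+hl+seats)
if __name__=='__main__':
    v0=np.load('v.npy')
    r=least_squares(res2,v0,loss='soft_l1');v=r.x
    print((v[:12]*1000).round(2)); base,hl,seats=res2(v,True)
    cov=np.linalg.inv(r.jac.T@r.jac)
    for i,k in enumerate(ks):
        x=v[12+3*i:15+3*i];print(k,x.round(4),np.degrees(x[2]).round(2),'mean',[q.reshape(-1,2).mean(0).round(2).tolist() for q in base[2*i:2*i+2]],'rms',[np.sqrt((q**2).mean()).round(2) for q in base[2*i:2*i+2]],'sd',np.sqrt(np.diag(cov)[12+3*i:15+3*i]).round(4))
    for h,q in zip(H,hl): print(h[0],'e',round(e_of(h[0],v[12+3*ks.index(h[0]):15+3*ks.index(h[0])]),4),q.reshape(-1,2).round(1).tolist())
    print(np.array(seats)*1.2)
    np.save('v2.npy',v)
E
python3 ba2.py
```

```text
[ 0.78 -2.25  5.9   0.37  0.69  3.15  0.85  0.6   4.54 -3.39 -2.68  1.31]
A [0.4415 0.2994 0.248 ] 14.21 mean [[-0.01, -0.2], [0.08, -0.19]] rms [np.float64(0.64), np.float64(0.68)] sd [0.0013 0.0026 0.0233]
B [ 0.441   0.1546 -0.1008] -5.77 mean [[-0.18, 0.08], [0.25, -0.83]] rms [np.float64(0.37), np.float64(1.29)] sd [0.0012 0.0025 0.0269]
C [0.4735 0.0347 0.2469] 14.15 mean [[-0.31, 0.07], [0.12, -0.51]] rms [np.float64(0.51), np.float64(0.71)] sd [0.0012 0.0024 0.0271]
rack [0.6548 0.1151 0.065 ] 3.72 mean [[0.03, 0.1], [-0.65, 0.0]] rms [np.float64(0.58), np.float64(0.75)] sd [0.0007 0.0024 0.0067]
holder [ 0.6062 -0.351   0.6415] 36.76 mean [[0.14, -0.13], [0.08, 0.39]] rms [np.float64(0.43), np.float64(0.73)] sd [0.0017 0.0028 0.0141]
puller [ 0.4978 -0.0945  0.1622] 9.29 mean [[0.12, -0.1], [0.19, -0.59]] rms [np.float64(0.31), np.float64(0.63)] sd [0.0013 0.0025 0.0136]
rod [ 0.3848 -0.3019  0.0501] 2.87 mean [[-0.03, 0.05], [-0.04, -0.37]] rms [np.float64(0.45), np.float64(0.88)] sd [0.0017 0.0029 0.008 ]
B e -0.0035 [[-0.4, -0.9], [0.1, 0.7], [-1.6, -0.1], [0.4, 1.7]]
C e -0.0025 [[0.2, -0.4], [1.0, 0.1], [-0.6, 0.2], [0.4, 1.2]]
C e -0.0025 [[-0.0, -0.2], [-0.3, 0.5], [-1.2, -0.2], [0.8, 0.7]]
A e -0.002 [[0.5, -0.3], [1.6, 0.7]]
puller e -0.0043 [[0.3, 0.3], [0.3, 1.0], [-0.6, 1.9], [0.5, 2.1]]
[[-0.35338836  0.23657395]
 [-0.73570986 -0.47716837]
 [-0.81803137 -0.67409329]]
```

```bash
python3 mv.py .5237 -.2403 .03 126.7 2; python3 -m creep '{"linear": [[-1.4,-0.2,1.5],[0,0,1.5],[0,0,0],[0,0,0]], "angular": [[-0.1,-0.2,0.6],[0,0,0],[0,0,0],[0,0,0]]}';python3 mv.py .5237 -.2403 .0236 126.7 2
```

```text
at [ 0.5162 -0.224   0.0651] [-179.93   -0.39  127.23] n 1
{"linear": [[-1.77, -0.38, 3.5]], "angular": [[-0.1, -0.4, 0.5]]}
time_s: 28.55
position: [0.5212, -0.2314, 0.0317]
ee_rot: [-3.141, -0.008, 2.21]
ft_force: [0.1, 0.5, -0.3]
opening: 0.262
at [ 0.5212 -0.2314  0.0317] [-179.97   -0.48  126.65] n 1
{"linear": [[-0.86, -0.33, 0.8]], "angular": [[0.0, -0.5, 0.0]]}
```

```bash
python3 -m creep '{"linear": [[-0.86,-0.33,0.7],[0,0,0],[0,0,0],[0,0,0]], "angular": [[0,-0.5,0],[0,0,0],[0,0,0],[0,0,0]]}';python3 mv.py .5237 -.2403 .0236 126.7 2
python3 - <<'E'
from h import *
s=arm.grab_frame('side');np.save('pics/s11.npy',s);print(arm.read_state()['position'])
crop(s,270,120,360,195,8,'pics/s11.png',.6)
E
```

```text
time_s: 28.95
position: [0.5242, -0.2396, 0.0252]
ee_rot: [3.141, 0.002, 2.212]
ft_force: [0.0, 0.0, -0.7]
opening: 0.26
at [ 0.5242 -0.2396  0.0252] [1.7999e+02 1.1000e-01 1.2674e+02] n 1
{"linear": [[-0.03, -0.08, 0.16]], "angular": [[0.0, 0.1, 0.0]]}
[ 0.52426678 -0.2396226   0.02531481]
```

View pics/s11.png

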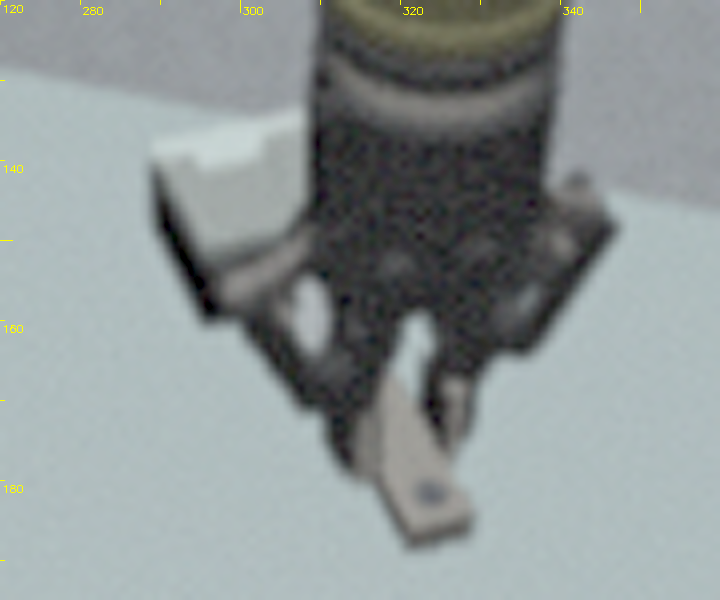

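```bash
cat > pov.py <<'E'
from ov import *
from ba2 import held
def go(S,fn,win,s,tcp,extra=()):
    v=np.load('v2.npy');cams=v[:12].reshape(2,6)
    x=held('puller',v[27:30],tcp); overlay('side',S,[('holder',v[24:27]),('puller',x)]+list(extra),*win,s,fn,cams)
E
python3 - <<'E'
from pov import *
go(np.load('pics/s11.npy'),'pics/o19.png',(280,125,340,195),9,(.5242,-.2396,.0252,126.74))
E
```

```text
(no output)
```

View pics/o19.png

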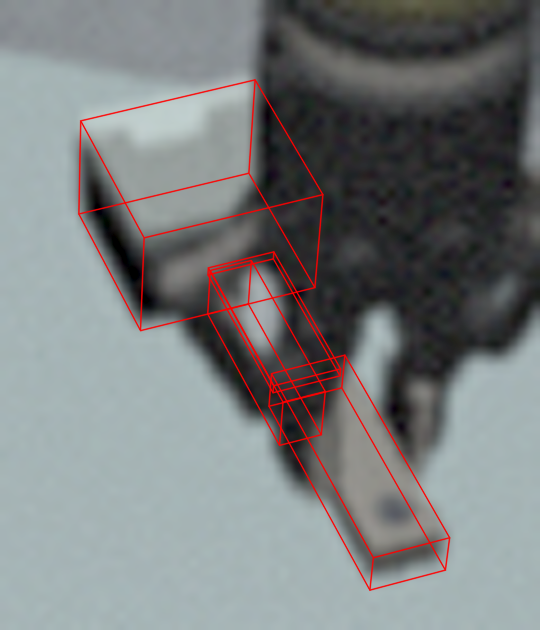

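```bash
python3 -m creep '{"linear": [[-0.5,-0.08,0.15],[-0.6,0,0],[0,0,0]], "angular": [[0,0.1,0],[0,0,0],[0,0,0]]}'
python3 - <<'E'
from bench import arm
import numpy as np
H=np.array([.6062,-.351]);y=np.array([-.5976,.8018]);x=np.array([.8018,.5976])
d=arm.read_state()['position'][:2]-H;print('s',d@y,'lat',d@x)
E
python3 mv.py .5624 -.2922 .0236 126.7 2
```

```text
time_s: 29.3
position: [0.5313, -0.2501, 0.0246]
ee_rot: [3.141, 0.002, 2.212]
ft_force: [0.8, 0.0, -1.0]
opening: 0.261
s 0.1256962022654528 lat 0.00023800493427365642
at [ 0.5313 -0.2501  0.0246] [1.7995e+02 1.2000e-01 1.2674e+02] n 2
{"linear": [[-2.62, -0.01, 0.06], [-2.62, -0.02, 0.05]], "angular": [[0.0, 0.1, 0.0], [0.0, 0.1, 0.0]]}
```

```bash
cat > hs.py <<'E'
from bench import arm
import numpy as np
H=np.array([.6062,-.351]);y=np.array([-.5976,.8018]);x=np.array([.8018,.5976])
st=arm.read_state();d=st['position'][:2]-H;f=st['ft_force'];print('s',round(d@y,4),'lat',round(d@x,4),'z',st['position'][2].round(4),'f along y',round(f[:2]@y,1),'lat',round(f[:2]@x,1),f[2].round(1),np.degrees(st['ee_rot']).round(2))
E
python3 -m creep '{"linear": [[-0.6,0,0.05],[-0.6,0,0],[0,0,0]], "angular": [[0,0.1,0],[0,0,0],[0,0,0]]}'; python3 hs.py
```

```text
time_s: 29.6
position: [0.5393, -0.2609, 0.0242]
ee_rot: [3.141, 0.0, 2.212]
ft_force: [0.3, -0.6, -0.9]
opening: 0.257
s 0.1122 lat 0.0002 z 0.0242 f along y -0.7 lat -0.1 -0.9 [1.7994e+02 2.0000e-02 1.2672e+02]
```

```bash
python3 -m creep '{"linear": [[-0.7,0,0.03],[-0.7,0,0],[-0.5,0,0],[0,0,0]], "angular": [[0,0,0],[0,0,0],[0,0,0],[0,0,0]]}'; python3 hs.py
```

```text
time_s: 30.0
position: [0.5518, -0.2778, 0.0237]
ee_rot: [3.141, 0.0, 2.212]
ft_force: [-0.7, -0.3, -0.9]
opening: 0.259
s 0.0912 lat 0.0002 z 0.0237 f along y 0.2 lat -0.7 -0.9 [1.7994e+02 2.0000e-02 1.2671e+02]
```

```bash
python3 -m creep '{"linear": [[-0.6,0,0],[-0.4,0,0],[0,0,0]], "angular": [[0,0,0],[0,0,0],[0,0,0]]}'; python3 hs.py;python3 - <<'E'
from pov import *
s=arm.grab_frame('side');t=arm.grab_frame('top');np.save('pics/s12.npy',s)
p=arm.read_state()['position']
go(s,'pics/o20.png',(280,125,340,195),9,(*p,126.7))
crop(s,280,125,340,195,9,'pics/s12.png',.6)
E
```

```text
time_s: 30.3
position: [0.5583, -0.2864, 0.0236]
ee_rot: [3.141, 0.0, 2.212]
ft_force: [-0.0, 0.1, -0.6]
opening: 0.261
s 0.0804 lat 0.0002 z 0.0236 f along y 0.1 lat 0.0 -0.6 [179.95   0.   126.71]
```

View pics/s12.png

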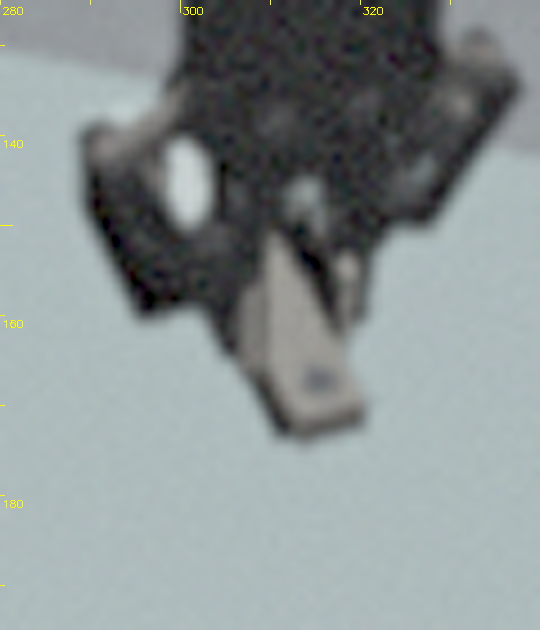

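```bash
python3 -m creep '{"linear": [[-0.3,0,0],[-0.2,0,0],[0,0,0]], "angular": [[0,0,0],[0,0,0],[0,0,0]]}'; python3 hs.py;python3 -m creep '{"linear": [[-0.2,0,0],[-0.2,0,0],[-0.1,0,0]], "angular": [[0,0,0],[0,0,0],[0,0,0]]}'; python3 hs.py
```

```text
time_s: 30.7
position: [0.5609, -0.29, 0.0234]
ee_rot: [3.141, -0.001, 2.212]
ft_force: [0.2, 0.5, -0.1]
opening: 0.266
s 0.076 lat 0.0002 z 0.0234 f along y 0.2 lat 0.5 -0.1 [ 1.7996e+02 -4.0000e-02  1.2674e+02]
time_s: 31.0
position: [0.5612, -0.2904, 0.0223]
ee_rot: [-3.141, -0.013, 2.212]
ft_force: [-2.3, 2.5, 3.2]
opening: 0.255
s 0.0755 lat 0.0001 z 0.0223 f along y 3.4 lat -0.4 3.2 [-179.95   -0.72  126.73]
```

```bash
python3 -m creep '{"linear": [[-0.3,0,0],[-0.3,0,0],[-0.3,0,0]], "angular": [[0,0,0],[0,0,0],[0,0,0]]}'; python3 hs.py;python3 -m creep '{"linear": [[-0.3,0,-0.05],[-0.3,0,0],[0,0,0]], "angular": [[0,-0.7,0],[0,0,0],[0,0,0]]}'; python3 hs.py
```

```text
time_s: 31.3
position: [0.5612, -0.2904, 0.0226]
ee_rot: [-3.137, -0.037, 2.211]
ft_force: [-10.0, 10.5, 10.2]
opening: 0.26
s 0.0755 lat 0.0002 z 0.0226 f along y 14.4 lat -1.7 10.2 [-179.75   -2.1   126.71]
time_s: 31.6
position: [0.5611, -0.2901, 0.0233]
ee_rot: [-3.134, -0.04, 2.212]
ft_force: [-1.8, -0.9, 2.7]
opening: 0.257
s 0.0758 lat 0.0002 z 0.0233 f along y 0.3 lat -2.0 2.7 [-179.58   -2.32  126.73]
```

```bash
python3 mv.py .5611 -.2902 .0226 126.7 2
```

```text
at [ 0.5611 -0.2901  0.0233] [-179.58   -2.32  126.73] n 1
{"linear": [[-0.02, 0.0, 0.07]], "angular": [[-0.4, -2.3, 0.0]]}
```

```bash
python3 -m creep '{"linear": [[-0.05,0,0.05],[0,0,0],[0,0,0]], "angular": [[-0.4,-2.3,0],[0,0,0],[0,0,0]]}'; python3 hs.py; python3 -m creep '{"linear": [[-0.2,0,0],[-0.1,0,0],[0,0,0]], "angular": [[0,-0.5,0],[0,0,0],[0,0,0]]}'; python3 hs.py
```

```text
time_s: 31.9
position: [0.5612, -0.2904, 0.0225]
ee_rot: [-3.141, -0.0, 2.212]
ft_force: [-0.6, -1.2, -1.2]
opening: 0.262
s 0.0755 lat 0.0001 z 0.0225 f along y -0.6 lat -1.1 -1.2 [-1.7997e+02 -1.0000e-02  1.2675e+02]
time_s: 32.2
position: [0.5612, -0.2904, 0.0222]
ee_rot: [-3.14, -0.001, 2.211]
ft_force: [-0.3, 0.4, 0.1]
opening: 0.261
s 0.0755 lat 0.0002 z 0.0222 f along y 0.5 lat -0.0 0.1 [-1.7990e+02 -9.0000e-02  1.2671e+02]
```

```bash
python3 -m creep '{"linear": [[0,0,0],[0,0,0],[0,0,0]], "angular": [[0,0,0],[0,0,0],[0,0,0]]}' 0.45; python3 hs.py; python3 -m creep '{"linear": [[0,0,-0.5],[0,0,-1.5],[0,0,-3],[0,0,-4],[0,0,-4]], "angular": [[0,0,0],[0,0,0],[0,0,0],[0,0,0],[0,0,0]]}'; python3 hs.py; python3 mv.py .47 -.1 .25 100 1
```

```text
time_s: 32.5
position: [0.5629, -0.2921, 0.0231]
ee_rot: [-3.141, 0.003, 2.211]
ft_force: [0.2, -0.4, 0.5]
opening: 0.549
s 0.0731 lat 0.0005 z 0.0231 f along y -0.4 lat -0.1 0.5 [-1.7996e+02  1.7000e-01  1.2670e+02]
time_s: 33.0
position: [0.5594, -0.2902, 0.153]
ee_rot: [-3.136, -0.008, 2.211]
ft_force: [0.6, -0.3, -0.0]
opening: 0.552
s 0.0767 lat -0.0012 z 0.153 f along y -0.6 lat 0.3 -0.0 [-179.7    -0.45  126.67]
at [ 0.5594 -0.2902  0.153 ] [-179.7    -0.45  126.67] n 5
{"linear": [[4.1, 0.8, -1.9], [4.2, 0.5, -1.9], [4.2, 0.0, -2.0], [4.2, -0.3, -1.9], [4.2, -0.7, -1.9]], "angular": [[-0.1, -0.1, 5.3], [-0.1, -0.1, 5.3], [-0.1, -0.1, 5.3], [-0.1, -0.1, 5.3], [-0.1, -0.1, 5.3]]}
```

```bash
python3 -m creep '{"linear": [[4.1,0.8,-1.9],[4.2,0.5,-1.9],[4.2,0,-2.0],[4.2,-0.3,-1.9],[4.2,-0.7,-1.9]], "angular": [[0,0,5.3],[0,0,5.3],[0,0,5.3],[0,0,5.3],[0,0,5.3]]}' 0; python3 mv.py .42 .17 .25 95 1
```

```text
time_s: 33.5
position: [0.4728, -0.0989, 0.2663]
ee_rot: [3.132, 0.008, 1.723]
ft_force: [0.9, 0.6, 0.7]
opening: 0.998
at [ 0.4728 -0.0989  0.2663] [179.46   0.47  98.71] n 6
{"linear": [[4.6, -0.2, 0.2], [4.5, -0.2, 0.3], [4.6, -0.3, 0.2], [4.5, -0.4, 0.3], [4.6, -0.3, 0.2]], "angular": [[0.1, 0.1, 0.6], [0.1, 0.1, 0.6], [0.1, 0.1, 0.6], [0.1, 0.1, 0.6], [0.1, 0.1, 0.6]]}
{"linear": [[4.5, -0.5, 0.3]], "angular": [[0.1, 0.1, 0.6]]}
```

```bash
python3 -m creep '{"linear": [[4.6,-0.2,0.2],[4.5,-0.2,0.3],[4.6,-0.3,0.2],[4.5,-0.4,0.3],[4.6,-0.3,0.2]], "angular": [[0.1,0.1,0.6],[0.1,0.1,0.6],[0.1,0.1,0.6],[0,0,0.6],[0,0,0.6]]}'; python3 -m creep '{"linear": [[3,0,0],[0,0,0],[0,0,0]], "angular": [[0,0,0],[0,0,0],[0,0,0]]}'
python3 - <<'E'
from h import *
s=arm.grab_frame('side');t=arm.grab_frame('top');np.save('pics/s13.npy',s);np.save('pics/t13.npy',t)
crop(s,180,110,400,260,3,'pics/s13.png',.7)
crop(t,140,140,460,330,2,'pics/t13.png',.7)
crop(t,370,155,460,235,8,'pics/t13b.png',.7)
crop(s,280,120,330,180,9,'pics/s13b.png',.7)
E
```

```text
time_s: 34.0
position: [0.4288, 0.132, 0.2666]
ee_rot: [3.112, 0.007, 1.662]
ft_force: [0.6, 0.3, 0.3]
opening: 0.997
time_s: 34.3
position: [0.4239, 0.1676, 0.2706]
ee_rot: [3.106, 0.005, 1.67]
ft_force: [-0.5, -0.7, -0.3]
opening: 0.997
```

View pics/s13.png

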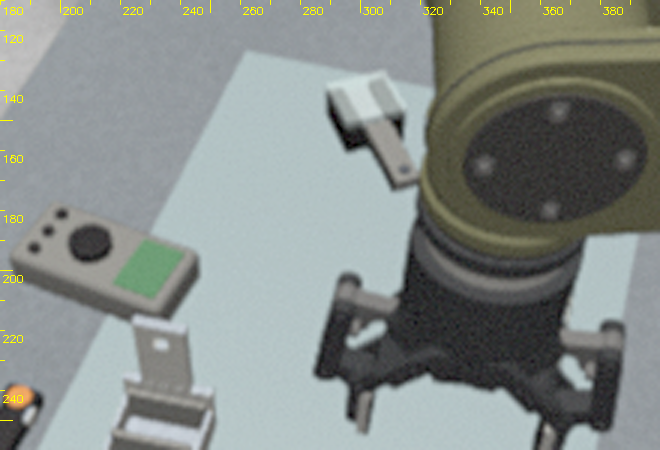

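View pics/t13.png

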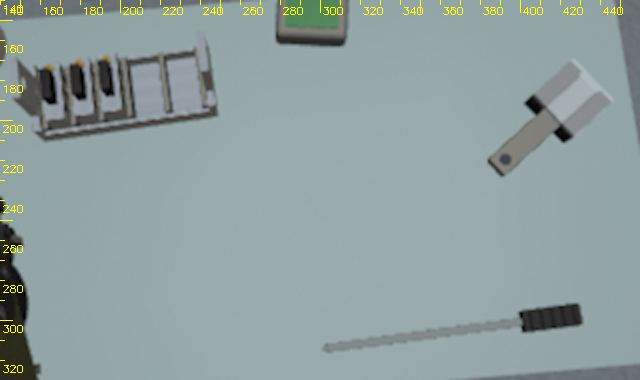

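View pics/t13b.png

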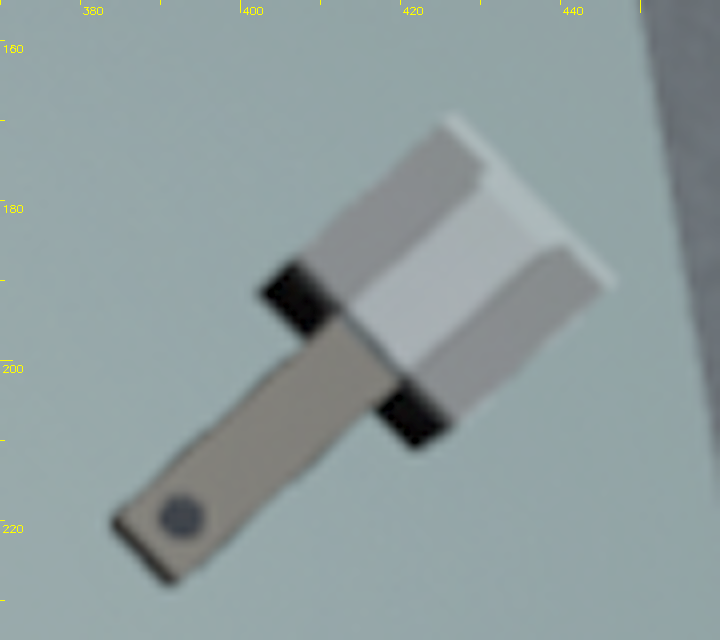

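View pics/s13b.png

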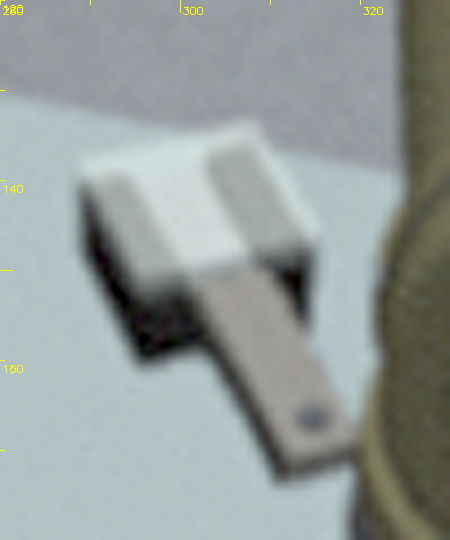

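Run:
```python
from h import *
t=np.load('pics/t13.npy')
x=cv2.resize(t[285:325,380:440],None,fx=12,fy=12,interpolation=cv2.INTER_LINEAR);cv2.imwrite('pics/r1.png',((255*(x/255.)**.7).astype(np.uint8))[:,:,::-1])
x=cv2.resize(t[295:325,295:345],None,fx=12,fy=12,interpolation=cv2.INTER_LINEAR);cv2.imwrite('pics/r2.png',((255*(x/255.)**.7).astype(np.uint8))[:,:,::-1])
```

```text
(no output)
```

View pics/r1.png

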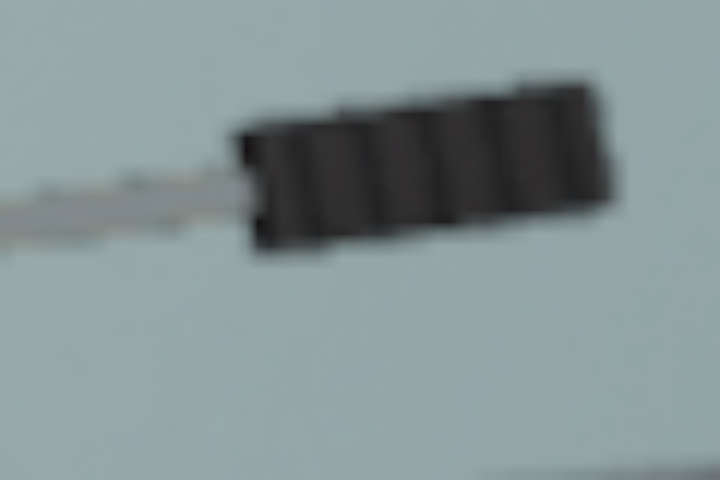

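View pics/r2.png

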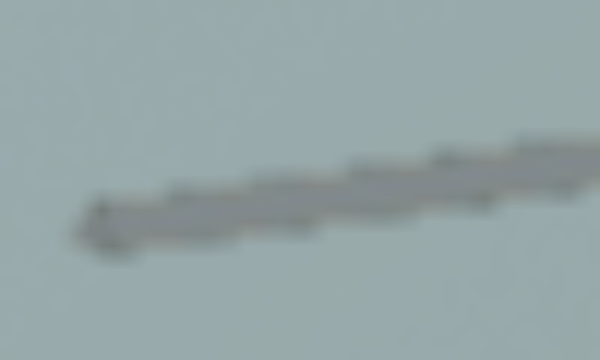

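```bash
python3 - <<'E'
from ba import *
v=np.load('v2.npy');cams=v[:12].reshape(2,6)
f12=lambda o,c:(o[0]+c[0]/12-.46,o[1]+c[1]/12-.46)
obs=[(f12((380,285),(238,130)),(.011,.03,0)),(f12((380,285),(597,85)),(.011,-.03,.014)),(f12((380,285),(612,205)),(-.011,-.03,.014)),(f12((380,285),(255,252)),(-.011,.03,0)),(f12((295,295),(75,230)),(0,.234,.007))]
L=np.array([o[1] for o in obs]);U=np.array([o[0] for o in obs])
def f(x):
    M=R.from_euler('z',x[2]).as_matrix();return (projc('top',L@M.T+[x[0],x[1],0],cams[1])-U).ravel()
r=least_squares(f,[.38,-.3,.05]);print(r.x,np.degrees(r.x[2]),f(r.x).reshape(-1,2).round(2).tolist())
E
python3 mv.py .384 -.286 .25 92.9 1
```

```text
[ 0.38476955 -0.303109    0.04461349] 2.55616477387009 [[-0.95, -0.22], [-0.04, -0.52], [0.86, 0.42], [-0.4, 0.44], [0.5, -0.11]]
at [0.4243 0.1667 0.2705] [177.95   0.28  95.58] n 10
{"linear": [[-4.5, -0.8, 0.2], [-4.4, -0.9, 0.2], [-4.5, -0.8, 0.2], [-4.5, -0.8, 0.2], [-4.5, -0.7, 0.2]], "angular": [[0.2, 0.0, 0.3], [0.2, 0.0, 0.3], [0.2, 0.0, 0.3], [0.2, 0.0, 0.3], [0.2, 0.0, 0.3]]}
{"linear": [[-4.5, -0.7, 0.2], [-4.4, -0.7, 0.2], [-4.5, -0.7, 0.2], [-4.5, -0.7, 0.3], [-4.5, -0.6, 0.2]], "angular": [[0.2, 0.0, 0.3], [0.2, 0.0, 0.3], [0.2, 0.0, 0.3], [0.2, 0.0, 0.3], [0.2, 0.0, 0.3]]}
```

```bash
python3 -m creep '{"linear": [[-4.5,-0.8,0.2],[-4.4,-0.9,0.2],[-4.5,-0.8,0.2],[-4.5,-0.8,0.2],[-4.5,-0.7,0.2]], "angular": [[0.2,0,0.3],[0.2,0,0.3],[0.2,0,0.3],[0.2,0,0.3],[0.2,0,0.3]]}' 0.4; python3 -m creep '{"linear": [[-4.5,-0.7,0.2],[-4.4,-0.7,0.2],[-4.5,-0.7,0.2],[-4.5,-0.7,0.3],[-4.0,-0.6,0.2]], "angular": [[0.2,0,0.3],[0.2,0,0.3],[0.2,0,0.3],[0.2,0,0.3],[0.2,0,0.3]]}';python3 mv.py .384 -.286 .12 92.7 1
```

```text
time_s: 34.9
position: [0.4035, -0.0679, 0.2622]
ee_rot: [3.119, 0.005, 1.644]
ft_force: [1.8, -0.4, 0.1]
opening: 0.606
time_s: 35.4
position: [0.3751, -0.3048, 0.254]
ee_rot: [3.132, 0.009, 1.601]
ft_force: [0.1, -0.2, 0.8]
opening: 0.6
at [ 0.3751 -0.3048  0.254 ] [179.47   0.52  91.72] n 3
{"linear": [[0.7, 0.3, 4.5], [0.6, 0.3, 4.4], [0.6, 0.3, 4.5]], "angular": [[0.2, 0.2, -0.3], [0.2, 0.2, -0.3], [0.2, 0.2, -0.3]]}
```

```bash
python3 -m creep '{"linear": [[0.7,0.3,4.2],[0.6,0.3,4.2],[0.6,0.3,4.2],[0,0,2],[0,0,0]], "angular": [[0.2,0.2,-0.3],[0.2,0.2,-0.3],[0.2,0.2,-0.3],[0,0,0],[0,0,0]]}';python3 mv.py .384 -.286 .06 92.7 2
```

```text
time_s: 35.9
position: [0.3783, -0.3003, 0.1062]
ee_rot: [3.141, 0.005, 1.592]
ft_force: [0.8, 0.3, 0.5]
opening: 0.602
at [ 0.3783 -0.3003  0.1062] [179.98   0.27  91.22] n 1
{"linear": [[1.44, 0.6, 4.62]], "angular": [[0.0, 0.3, -1.5]]}
```

```bash
python3 -m creep '{"linear": [[1.4,0.6,2],[0,0,2],[0,0,0],[0,0,0]], "angular": [[0,0.3,-1.5],[0,0,0],[0,0,0],[0,0,0]]}';python3 mv.py .384 -.286 .04 92.7 2;  python3 - <<'E'
from h import *
s=arm.grab_frame('side');np.save('pics/s14.npy',s);print(arm.read_state()['position'])
crop(s,330,130,430,210,7,'pics/s14.png',.6)
E
```

```text
time_s: 36.3
position: [0.384, -0.2913, 0.0707]
ee_rot: [3.137, 0.004, 1.612]
ft_force: [-0.6, -0.5, 0.3]
opening: 0.601
at [ 0.384  -0.2913  0.0707] [179.74   0.26  92.36] n 1
{"linear": [[0.55, 0.0, 3.07]], "angular": [[0.3, 0.3, -0.3]]}
[ 0.38410312 -0.29139743  0.0707921 ]
```

View pics/s14.png

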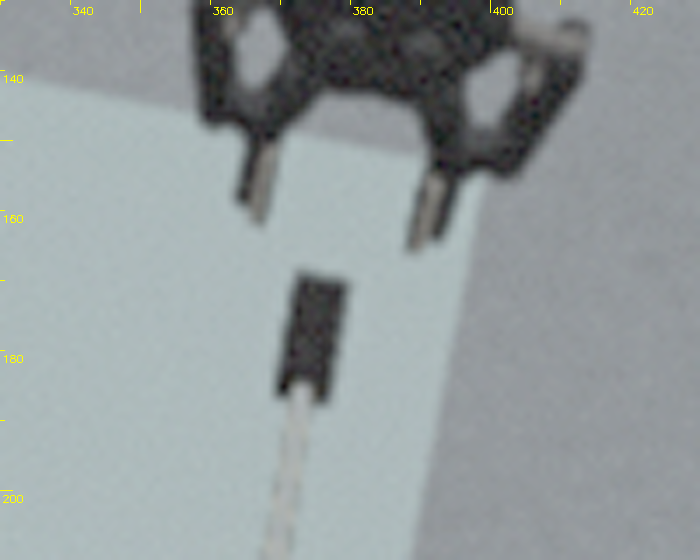

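```bash
python3 -m creep '{"linear": [[0.55,0,1.5],[0,0,1.5],[0,0,0.5],[0,0,0]], "angular": [[0.3,0.3,-0.3],[0,0,0],[0,0,0],[0,0,0]]}';python3 mv.py .384 -.286 .003 92.7 2
```

```text
time_s: 36.75
position: [0.386, -0.2882, 0.0383]
ee_rot: [3.137, 0.005, 1.617]
ft_force: [0.2, 0.1, 0.2]
opening: 0.601
at [ 0.386  -0.2882  0.0383] [179.73   0.27  92.62] n 1
{"linear": [[0.24, -0.21, 3.52]], "angular": [[0.3, 0.3, -0.1]]}
```

```bash
python3 -m creep '{"linear": [[0.2,-0.2,1.2],[0,0,1.0],[0,0,0],[0,0,0]], "angular": [[0.3,0.3,-0.1],[0,0,0],[0,0,0],[0,0,0]]}';python3 mv.py .384 -.286 .003 92.7 2
```

```text
time_s: 37.15
position: [0.3843, -0.2864, 0.0151]
ee_rot: [-3.141, -0.0, 1.619]
ft_force: [0.3, -0.4, 0.5]
opening: 0.6
at [ 0.3843 -0.2864  0.0151] [-1.7998e+02 -2.0000e-02  9.2740e+01] n 1
{"linear": [[0.04, -0.03, 1.21]], "angular": [[0.0, 0.0, 0.0]]}
```

```bash
python3 -m creep '{"linear": [[0.04,0,0.7],[0,0,0.4],[0,0,0],[0,0,0]], "angular": [[0,0,0],[0,0,0],[0,0,0],[0,0,0]]}';python3 mv.py .384 -.286 .002 92.7 2
python3 - <<'E'
from h import *
s=arm.grab_frame('side')
crop(s,330,130,430,210,7,'pics/s15.png',.6)
E
```

```text
time_s: 37.55
position: [0.3846, -0.2862, 0.0035]
ee_rot: [3.141, 0.0, 1.619]
ft_force: [0.2, 0.3, 0.7]
opening: 0.601
at [ 0.3846 -0.2862  0.0035] [1.7999e+02 1.0000e-02 9.2750e+01] n 1
{"linear": [[0.02, -0.06, 0.15]], "angular": [[0.0, 0.0, 0.0]]}
```

View pics/s15.png

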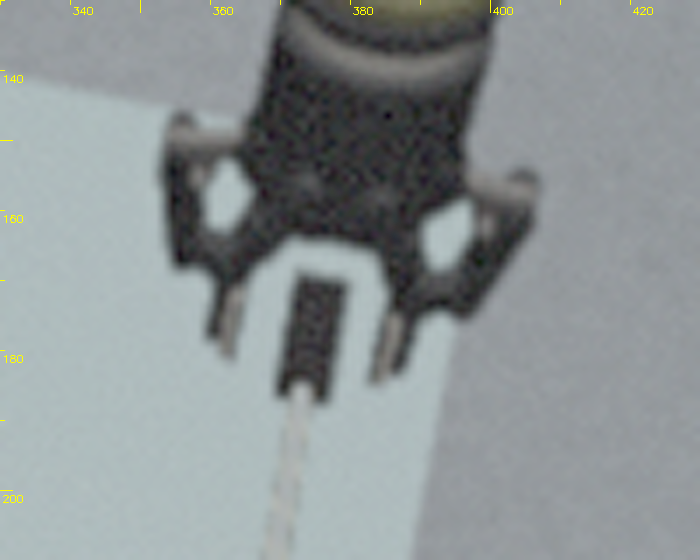

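```bash
python3 -m creep '{"linear": [[0,0,0.1],[0,0,0],[0,0,0],[0,0,0],[0,0,0]], "angular": [[0,0,0],[0,0,0],[0,0,0],[0,0,0],[0,0,0]]}' 1 90; python3 -m creep '{"linear": [[0,0,0],[0,0,0],[0,0,0]], "angular": [[0,0,0],[0,0,0],[0,0,0]]}'; python3 -m creep '{"linear": [[0,0,-1],[0,0,-3],[0,0,-4],[0,0,-4],[0,0,-2]], "angular": [[0,0,0],[0,0,0],[0,0,0],[0,0,0],[0,0,0]]}'
```

```text
time_s: 38.1
position: [0.385, -0.2867, 0.0033]
ee_rot: [3.14, 0.001, 1.619]
ft_force: [0.9, 0.4, -0.8]
opening: 0.224
time_s: 38.4
position: [0.385, -0.2867, 0.0033]
ee_rot: [3.14, 0.001, 1.619]
ft_force: [0.9, 0.6, 0.8]
opening: 0.23
time_s: 38.9
position: [0.3814, -0.2833, 0.1441]
ee_rot: [-3.134, -0.008, 1.619]
ft_force: [0.5, -0.7, -1.6]
opening: 0.224
```

```bash
python3 mv.py .6767 -.2317 .13 93.7 1
```

```text
at [ 0.3814 -0.2833  0.1441] [-179.55   -0.45   92.74] n 7
{"linear": [[0.5, 4.3, 0.2], [0.6, 4.2, 0.2], [0.5, 4.3, 0.1], [0.5, 4.2, 0.2], [0.5, 4.3, 0.2]], "angular": [[-0.1, -0.1, -0.1], [-0.1, -0.1, -0.1], [-0.1, -0.1, -0.1], [-0.1, -0.1, -0.1], [-0.1, -0.1, -0.1]]}
{"linear": [[0.5, 4.2, 0.2], [0.5, 4.3, 0.2]], "angular": [[-0.1, -0.1, -0.1], [-0.1, -0.1, -0.1]]}
```

```bash
python3 -m creep '{"linear": [[0.5,2.5,0.2],[0.6,4.2,0.2],[0.5,4.3,0.1],[0.5,4.2,0.2],[0.5,4.3,0.2]], "angular": [[-0.1,-0.1,-0.1],[-0.1,-0.1,-0.1],[-0.1,-0.1,-0.1],[-0.1,-0.1,-0.1],[-0.1,-0.1,-0.1]]}'; python3 -m creep '{"linear": [[0.5,4.0,0.2],[0.5,3.5,0.2],[0,0,0],[0,0,0]], "angular": [[0,0,-0.1],[0,0,-0.1],[0,0,0],[0,0,0]]}'; python3 mv.py .6767 -.2317 .12 93.7 2
```

```text
time_s: 39.4
position: [0.5798, -0.2497, 0.145]
ee_rot: [3.131, 0.011, 1.621]
ft_force: [-0.5, 0.1, -0.3]
opening: 0.226
time_s: 39.8
position: [0.6608, -0.2326, 0.1412]
ee_rot: [3.132, 0.011, 1.629]
ft_force: [-0.5, -0.3, -1.2]
opening: 0.229
at [ 0.6608 -0.2326  0.1412] [179.43   0.62  93.35] n 1
{"linear": [[0.02, 1.57, 2.14]], "angular": [[0.6, 0.6, -0.3]]}
```

```bash
python3 -m creep '{"linear": [[0.02,1.5,1.5],[0,0,0.5],[0,0,0],[0,0,0]], "angular": [[0.6,0.6,-0.3],[0,0,0],[0,0,0],[0,0,0]]}'; python3 mv.py .6767 -.2317 .1013 93.7 2
```

```text
time_s: 40.2
position: [0.6723, -0.2327, 0.1222]
ee_rot: [-3.139, 0.0, 1.633]
ft_force: [-0.0, -0.1, -2.2]
opening: 0.225
at [ 0.6723 -0.2327  0.1222] [-1.7983e+02  1.0000e-02  9.3550e+01] n 1
{"linear": [[0.07, 0.45, 2.08]], "angular": [[-0.2, 0.0, -0.2]]}
```

```bash
python3 -m creep '{"linear": [[0.05,0.45,1.2],[0,0,0.6],[0,0,0],[0,0,0]], "angular": [[-0.2,0,-0.2],[0,0,0],[0,0,0],[0,0,0]]}'; python3 mv.py .6767 -.2317 .1013 93.7 2;  python3 - <<'E'
from h import *
p=arm.read_state();print(p['position'],np.degrees(p['ee_rot']))
s=arm.grab_frame('side');t=arm.grab_frame('top');np.save('pics/s16.npy',s);np.save('pics/t16.npy',t)
crop(s,190,120,330,330,3,'pics/s16.png',.6)
crop(t,140,140,440,260,2,'pics/t16.png',.6)
crop(t,220,145,300,215,9,'pics/t16b.png',.6)
crop(s,205,160,285,245,7,'pics/s16b.png',.6)
E
```

```text
time_s: 40.6
position: [0.6756, -0.2326, 0.1042]
ee_rot: [3.14, 0.001, 1.635]
ft_force: [-0.1, -0.3, -1.9]
opening: 0.224
at [ 0.6756 -0.2326  0.1042] [1.7989e+02 6.0000e-02 9.3680e+01] n 1
{"linear": [[0.08, 0.11, 0.29]], "angular": [[0.1, 0.1, 0.0]]}
[ 0.67563633 -0.23260064  0.10423053] [1.79891637e+02 5.61543026e-02 9.36796826e+01]
```

View pics/t16.png

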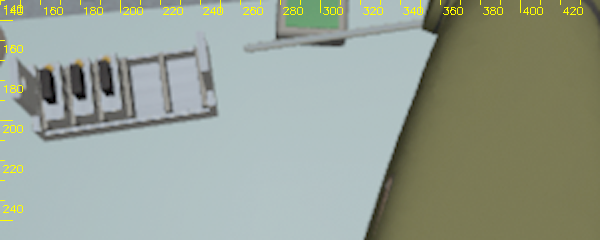

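View pics/t16b.png

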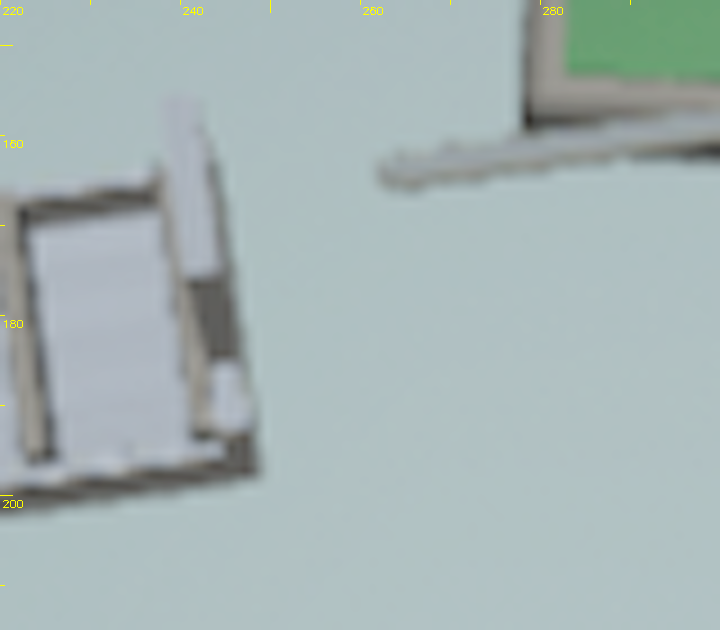

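View pics/s16b.png

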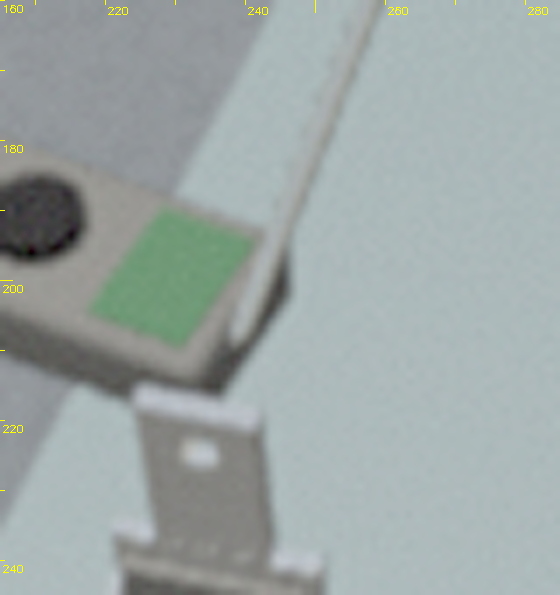

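```bash
cat > tri.py <<'E'
from ba import *
def tri(v,t,s):
    cams=v[:12].reshape(2,6)
    f=lambda P:np.r_[projc('top',P,cams[1])[0]-t,projc('side',P,cams[0])[0]-s]
    r=least_squares(f,[.65,0,.1]);return r.x,r.fun.round(2)
def report(t,s,names=('v.npy','v2.npy')):
    for n in names:
        v=np.load(n);x,r=tri(v,t,s);rk=v[21:24]
        l=R.from_euler('z',-rk[2]).apply(x-[rk[0],rk[1],0])
        print(n,'world',x.round(4),'res',r,'rackframe',l.round(4))
E
python3 - <<'E'
from tri import *
report((261.8,163.7),(238.6,207.4))
for n in('v.npy','v2.npy'):
    v=np.load(n);cams=v[:12].reshape(2,6);rk=v[21:24];M=R.from_euler('z',rk[2]).as_matrix()
    for l in[(0,-.0855,.105),(0,-.0935,.105),(.02,-.0935,.123),(-.02,-.0935,.123),(.02,-.0855,.123),(-.02,-.0855,.123)]:
        P=M@np.array(l)+[rk[0],rk[1],0];print(n,l,P.round(4),'side',projc('side',P,cams[0]).round(1),'top',projc('top',P,cams[1]).round(1))
E
```

```text
v.npy world [ 0.6597 -0.012   0.1137] res [-0.01 -0.07  0.08  0.03] rackframe [ 0.0005 -0.129   0.1137]
v2.npy world [ 0.6636 -0.0143  0.1133] res [ 0.    0.01 -0.01 -0.01] rackframe [ 0.0004 -0.1298  0.1133]
v.npy (0, -0.0855, 0.105) [0.6565 0.0314 0.105 ] side [[233.3 224.6]] top [[239.8 168.4]]
v.npy (0, -0.0935, 0.105) [0.657  0.0234 0.105 ] side [[234.4 221.8]] top [[243.8 167.8]]
v.npy (0.02, -0.0935, 0.123) [0.677  0.0247 0.123 ] side [[225.1 215.1]] top [[241.8 155.1]]
v.npy (-0.02, -0.0935, 0.123) [0.6371 0.0221 0.123 ] side [[242.4 218.5]] top [[244.6 175. ]]
v.npy (0.02, -0.0855, 0.123) [0.6765 0.0326 0.123 ] side [[224.  217.9]] top [[237.7 155.7]]
v.npy (-0.02, -0.0855, 0.123) [0.6366 0.0301 0.123 ] side [[241.4 221.3]] top [[240.5 175.6]]
v2.npy (0, -0.0855, 0.105) [0.6603 0.0298 0.105 ] side [[233.1 224.6]] top [[239.5 168.4]]
v2.npy (0, -0.0935, 0.105) [0.6609 0.0218 0.105 ] side [[234.2 221.9]] top [[243.5 167.8]]
v2.npy (0.02, -0.0935, 0.123) [0.6808 0.0231 0.123 ] side [[224.9 215.2]] top [[241.5 155.2]]
v2.npy (-0.02, -0.0935, 0.123) [0.6409 0.0205 0.123 ] side [[242.2 218.6]] top [[244.3 175. ]]
v2.npy (0.02, -0.0855, 0.123) [0.6803 0.0311 0.123 ] side [[223.7 218. ]] top [[237.4 155.8]]
v2.npy (-0.02, -0.0855, 0.123) [0.6404 0.0285 0.123 ] side [[241.1 221.4]] top [[240.2 175.6]]
```

Run:
```python
from h import *
t=np.load('pics/t16.npy');s=np.load('pics/s16.npy')
def c(im,u0,v0,u1,v1,k,fn,g):
    x=cv2.resize(im[v0:v1,u0:u1],None,fx=k,fy=k,interpolation=cv2.INTER_LINEAR);cv2.imwrite(fn,((255*(x/255.)**g).astype(np.uint8))[:,:,::-1])
c(t,255,145,355,170,8,'pics/q1.png',.7)
c(s,230,120,285,215,6,'pics/q2.png',.7)
```

```text
(no output)
```

View pics/q1.png

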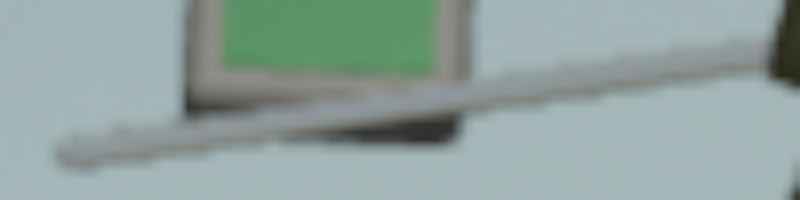

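View pics/q2.png

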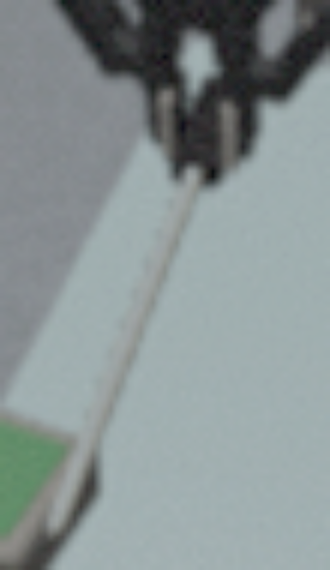

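```bash
cat > rodfit.py <<'E'
from ba import *
def rodfit(tt,ts,sh,lt,names=('v.npy','v2.npy')):
    for n in names:
        v=np.load(n);cams=v[:12].reshape(2,6);rk=v[21:24]
        def geo(x):
            d=np.array([-np.sin(x[3])*np.cos(x[4]),np.cos(x[3])*np.cos(x[4]),np.sin(x[4])]);return x[:3],d
        def f(x):
            P,d=geo(x);r=[]
            if tt is not None: r+=list(projc('top',P,cams[1])[0]-tt)
            if ts is not None: r+=list(projc('side',P,cams[0])[0]-ts)
            if sh is not None: r+=list(projc('side',P-.204*d,cams[0])[0]-sh)
            if lt is not None:
                a=projc('top',P,cams[1])[0];b=projc('top',P-.2*d,cams[1])[0];w=(b-a)/np.linalg.norm(b-a)
                q=np.array(lt)-a; r+=[q[0]*w[1]-q[1]*w[0]]
            return np.array(r)
        r=least_squares(f,[.66,-.01,.11,.06,0.]);P,d=geo(r.x)
        l=R.from_euler('z',-rk[2]).apply(P-[rk[0],rk[1],0]);sh3=P-.204*d
        print(n,'tip',P.round(4),'yaw',np.degrees(r.x[3]).round(2),'rel rack',np.degrees(r.x[3]-rk[2]).round(2),'pitch',np.degrees(r.x[4]).round(2),'tip in rack',l.round(4),'shoulder',sh3.round(4),'res',r.fun.round(2))
E
python3 -c "
from rodfit import *
rodfit((261.8,163.6),(238.2,207.9),(262.1,148.2),(349.6,151.2))"
```

```text
v.npy tip [ 0.6607 -0.012   0.1114] yaw 3.45 rel rack -0.17 pitch -0.25 tip in rack [ 0.0015 -0.1291  0.1114] shoulder [ 0.673  -0.2156  0.1123] res [-0.02 -0.11  0.15  0.06  0.22  0.09 -0.21]
v2.npy tip [ 0.6646 -0.0143  0.111 ] yaw 3.55 rel rack -0.17 pitch -0.41 tip in rack [ 0.0014 -0.1298  0.111 ] shoulder [ 0.6772 -0.2179  0.1125] res [-0.   -0.03  0.05  0.02  0.13  0.05 -0.12]
```

```bash
python3 -m creep '{"linear": [[1.2,0.05,0.2],[1.2,0,0.1],[0,0,0],[0,0,0]], "angular": [[0.1,0.1,0],[0,0,0],[0,0,0],[0,0,0]]}'
python3 - <<'E'
from h import *
p=arm.read_state();print(p['position'],np.degrees(p['ee_rot']))
s=arm.grab_frame('side');t=arm.grab_frame('top');np.save('pics/s17.npy',s);np.save('pics/t17.npy',t);print(arm.read_state()['position'])
def c(im,u0,v0,u1,v1,k,fn,g):
    x=cv2.resize(im[v0:v1,u0:u1],None,fx=k,fy=k,interpolation=cv2.INTER_LINEAR);cv2.imwrite(fn,((255*(x/255.)**g).astype(np.uint8))[:,:,::-1])
c(t,235,145,335,185,8,'pics/q3.png',.7)
c(s,215,130,275,240,6,'pics/q4.png',.7)
E
```

```text
time_s: 41.1
position: [0.6752, -0.2059, 0.102]
ee_rot: [3.14, -0.001, 1.636]
ft_force: [-0.3, -0.4, -1.3]
opening: 0.228
[ 0.6751622  -0.20591654  0.10203321] [ 1.79919442e+02 -3.47684046e-02  9.37246360e+01]
[ 0.67515703 -0.20628732  0.10200377]
```

View pics/q3.png

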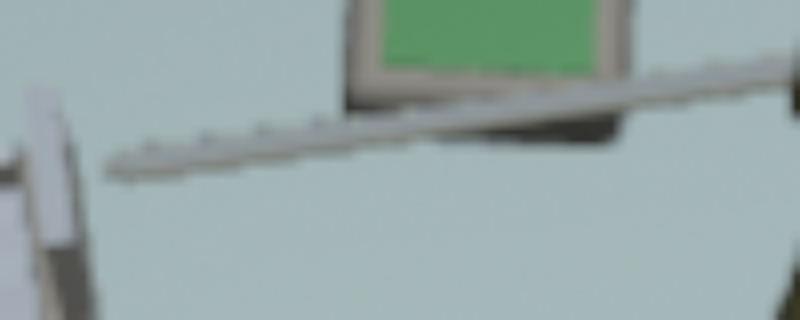

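View pics/q4.png

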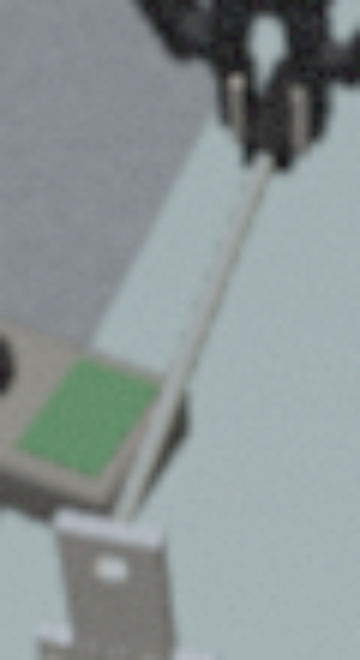

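Run:
```python
from rodfit import *
from tri import tri,report
rodfit((247.7,165.6),(234.9,214.9),(258.8,156.3),(332.1,153.1))
print('eyelet'); report((243.9,168.2),(234.2,221.4))
```

```text
v.npy tip [0.657  0.0151 0.1195] yaw 4.53 rel rack 0.91 pitch 2.86 tip in rack [-0.0006 -0.1017  0.1195] shoulder [ 0.6731 -0.188   0.1093] res [-0.05 -0.34  0.37  0.14 -0.01 -0.01  0.01]
v2.npy tip [0.6607 0.013  0.1192] yaw 4.64 rel rack 0.92 pitch 2.72 tip in rack [-0.0007 -0.1023  0.1192] shoulder [ 0.6772 -0.1901  0.1095] res [-0.04 -0.26  0.26  0.1  -0.1  -0.04  0.1 ]
eyelet
v.npy world [0.6566 0.0233 0.1061] res [-0.05 -0.35  0.38  0.15] rackframe [-0.0004 -0.0935  0.1061]
v2.npy world [0.6603 0.0211 0.1058] res [-0.04 -0.26  0.28  0.11] rackframe [-0.0006 -0.0941  0.1058]
```

```bash
cat > rs.py <<'E'
from bench import arm
import numpy as np
c=np.array([.6548,.1151]);y=np.array([-.0648,.9979]);x=np.array([.9979,.0648])
st=arm.read_state();d=st['position'][:2]-c;f=st['ft_force'];m=st['torque']
print('y',round(d@y,4),'lat',round(d@x,4),'z',st['position'][2].round(4),'f y',round(f[:2]@y,1),'lat',round(f[:2]@x,1),'z',f[2].round(1),'m',m.round(2),np.degrees(st['ee_rot']).round(2))
E
python3 rs.py; python3 -m creep '{"linear": [[0,-0.25,0.2],[0,0,0],[0,0,0]], "angular": [[0,0,0],[0,0,0],[0,0,0]]}'; python3 rs.py
```

```text
y -0.322 lat -0.0005 z 0.102 f y -0.2 lat -0.1 z -1.0 m [ 0.01  0.   -0.02] [ 1.7992e+02 -4.0000e-02  9.3690e+01]
time_s: 41.5
position: [0.6725, -0.207, 0.1]
ee_rot: [3.14, -0.0, 1.635]
ft_force: [-0.2, 0.3, -1.3]
opening: 0.221
y -0.3226 lat -0.0032 z 0.1 f y 0.4 lat -0.2 z -1.3 m [ 0.01  0.06 -0.01] [ 1.799e+02 -2.000e-02  9.367e+01]
```

```bash
python3 -m creep '{"linear": [[0.5,0,0],[0.4,0,0],[0,0,0]], "angular": [[0,0,0],[0,0,0],[0,0,0]]}'; python3 rs.py;  python3 -m creep '{"linear": [[0.4,0,0],[0.2,0,0],[0,0,0]], "angular": [[0,0,0],[0,0,0],[0,0,0]]}'; python3 rs.py
```

```text
time_s: 41.8
position: [0.6718, -0.1978, 0.0999]
ee_rot: [3.14, -0.0, 1.634]
ft_force: [0.7, 0.1, -2.4]
opening: 0.226
y -0.3133 lat -0.0033 z 0.0999 f y 0.1 lat 0.7 z -2.4 m [-0.02  0.03 -0.03] [ 1.7991e+02 -3.0000e-02  9.3620e+01]
time_s: 42.1
position: [0.6715, -0.191, 0.1001]
ee_rot: [3.14, -0.0, 1.634]
ft_force: [-1.3, 0.0, 0.1]
opening: 0.227
y -0.3065 lat -0.0032 z 0.1001 f y 0.1 lat -1.2 z 0.1 m [ 0.02  0.01 -0.03] [ 1.7989e+02 -2.0000e-02  9.3640e+01]
```

```bash
python3 -m creep '{"linear": [[0.5,0,0],[0.5,0,0],[0,0,0]], "angular": [[0,0,0],[0,0,0],[0,0,0]]}'; python3 rs.py
python3 - <<'E'
from h import *
s=arm.grab_frame('side');t=arm.grab_frame('top');np.save('pics/s18.npy',s);np.save('pics/t18.npy',t)
def c(im,u0,v0,u1,v1,k,fn,g):
    x=cv2.resize(im[v0:v1,u0:u1],None,fx=k,fy=k,interpolation=cv2.INTER_LINEAR);cv2.imwrite(fn,((255*(x/255.)**g).astype(np.uint8))[:,:,::-1])
c(t,215,145,315,195,8,'pics/q5.png',.7)
c(s,210,180,260,250,9,'pics/q6.png',.7)
E
```

```text
time_s: 42.4
position: [0.6708, -0.1801, 0.1001]
ee_rot: [3.14, -0.001, 1.634]
ft_force: [-0.7, -0.7, -1.5]
opening: 0.227
y -0.2956 lat -0.0031 z 0.1001 f y -0.6 lat -0.7 z -1.5 m [ 0.02 -0.04 -0.05] [ 1.799e+02 -3.000e-02  9.364e+01]
```

View pics/q5.png

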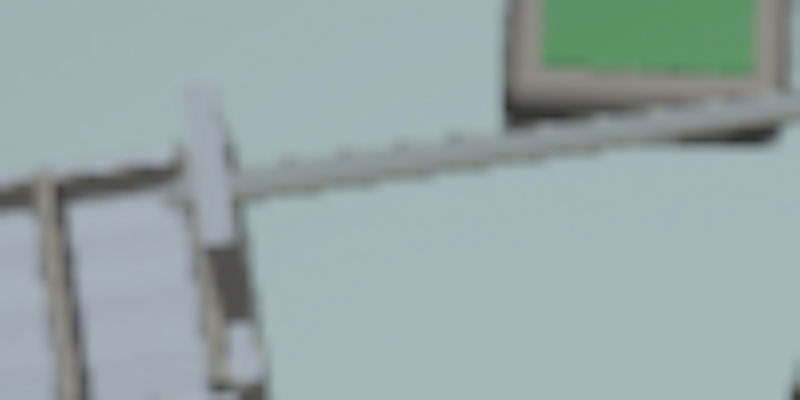

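View pics/q6.png

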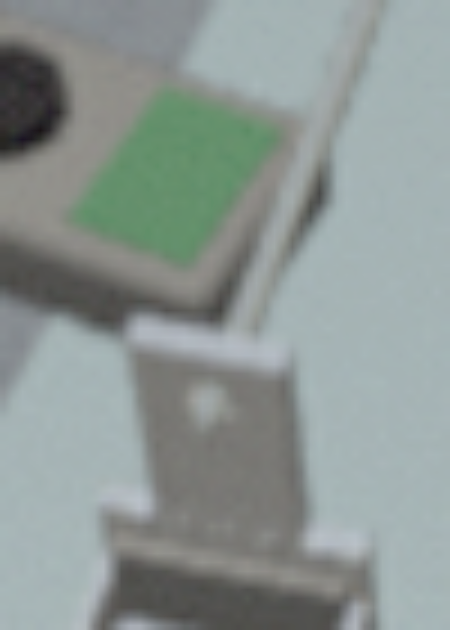

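```bash
python3 -m creep '{"linear": [[1,0,0],[1.2,0,0],[1.2,0,0],[1,0,0],[0,0,0]], "angular": [[0,0,0],[0,0,0],[0,0,0],[0,0,0],[0,0,0]]}'; python3 rs.py; python3 -m creep '{"linear": [[1,0,0],[1.2,0,0],[1.2,0,0],[1,0,0],[0,0,0]], "angular": [[0,0,0],[0,0,0],[0,0,0],[0,0,0],[0,0,0]]}'; python3 rs.py
```

```text
time_s: 43.0
position: [0.6677, -0.1324, 0.1001]
ee_rot: [3.14, -0.001, 1.634]
ft_force: [0.0, -0.2, -1.1]
opening: 0.227
y -0.2478 lat -0.0032 z 0.1001 f y -0.2 lat 0.0 z -1.1 m [0.03 0.04 0.05] [ 1.7989e+02 -4.0000e-02  9.3630e+01]
time_s: 43.5
position: [0.6647, -0.0841, 0.1002]
ee_rot: [3.139, -0.001, 1.635]
ft_force: [0.5, -0.2, -0.8]
opening: 0.227
y -0.1994 lat -0.0031 z 0.1002 f y -0.2 lat 0.4 z -0.8 m [ 0.03 -0.02  0.01] [ 1.7988e+02 -4.0000e-02  9.3670e+01]
```

```bash
python3 -m creep '{"linear": [[1,0,0],[1.2,0,0],[1.0,0,0],[0.8,0,0],[0,0,0]], "angular": [[0,0,0],[0,0,0],[0,0,0],[0,0,0],[0,0,0]]}'; python3 rs.py
python3 - <<'E'
from h import *
s=arm.grab_frame('side');t=arm.grab_frame('top');np.save('pics/s19.npy',s);np.save('pics/t19.npy',t)
def c(im,u0,v0,u1,v1,k,fn,g):
    x=cv2.resize(im[v0:v1,u0:u1],None,fx=k,fy=k,interpolation=cv2.INTER_LINEAR);cv2.imwrite(fn,((255*(x/255.)**g).astype(np.uint8))[:,:,::-1])
c(t,140,145,260,215,6,'pics/q7.png',.7)
c(s,185,205,265,325,5,'pics/q8.png',.7)
E
```

```text
time_s: 44.0
position: [0.6619, -0.0406, 0.1003]
ee_rot: [3.139, -0.001, 1.635]
ft_force: [-0.7, -0.0, -1.3]
opening: 0.227
y -0.1558 lat -0.003 z 0.1003 f y 0.0 lat -0.7 z -1.3 m [-0.04 -0.02  0.02] [ 1.7987e+02 -3.0000e-02  9.3670e+01]
```

View pics/q7.png

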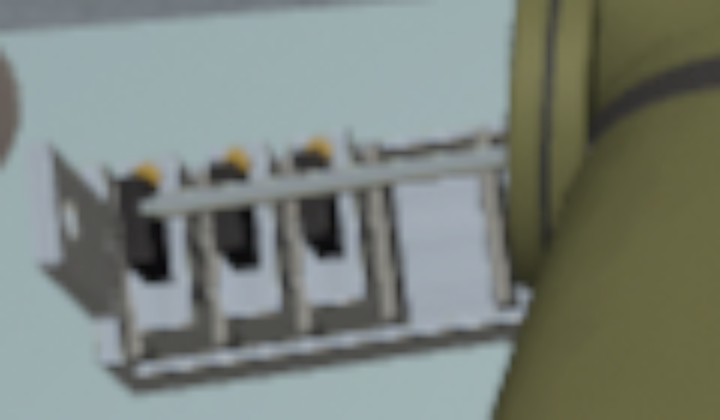

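View pics/q8.png

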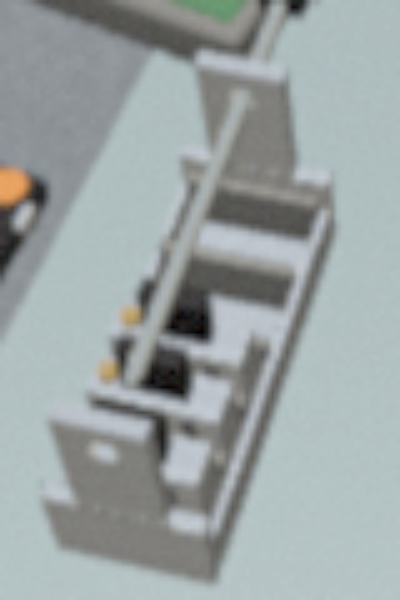

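```bash
python3 -m creep '{"linear": [[0.6,0.05,0],[0.6,0,0],[0,0,0]], "angular": [[0,0,0],[0,0,0],[0,0,0]]}'; python3 rs.py;python3 -m creep '{"linear": [[0.4,0,0],[0.4,0,0],[0.3,0,0]], "angular": [[0,0,0],[0,0,0],[0,0,0]]}'; python3 rs.py
```

```text
time_s: 44.4
position: [0.6619, -0.0296, 0.1004]
ee_rot: [3.139, 0.0, 1.633]
ft_force: [-0.6, -0.1, -0.8]
opening: 0.226
y -0.1448 lat -0.0023 z 0.1004 f y -0.0 lat -0.6 z -0.8 m [-0.04 -0.    0.03] [179.86   0.    93.55]
time_s: 44.7
position: [0.6612, -0.0183, 0.1004]
ee_rot: [3.139, 0.0, 1.632]
ft_force: [0.1, 0.1, -2.2]
opening: 0.229
y -0.1335 lat -0.0022 z 0.1004 f y 0.1 lat 0.1 z -2.2 m [-0.   -0.02 -0.06] [1.7985e+02 1.0000e-02 9.3500e+01]
```

```bash
python3 -m creep '{"linear": [[0.3,0,0],[0.3,0,0],[0,0,0]], "angular": [[0,0,0],[0,0,0],[0,0,0]]}'; python3 rs.py;python3 -m creep '{"linear": [[0.3,0,0],[0.3,0,0],[0,0,0]], "angular": [[0,0,0],[0,0,0],[0,0,0]]}'; python3 rs.py
python3 - <<'E'
from h import *
s=arm.grab_frame('side');t=arm.grab_frame('top')
def c(im,u0,v0,u1,v1,k,fn,g):
    x=cv2.resize(im[v0:v1,u0:u1],None,fx=k,fy=k,interpolation=cv2.INTER_LINEAR);cv2.imwrite(fn,((255*(x/255.)**g).astype(np.uint8))[:,:,::-1])
c(t,140,145,260,215,6,'pics/q9.png',.7)
c(s,185,195,265,325,5,'pics/q10.png',.7)
E
```

```text
time_s: 45.0
position: [0.6607, -0.0113, 0.1003]
ee_rot: [3.139, 0.0, 1.632]
ft_force: [0.6, -0.5, -2.0]
opening: 0.226
y -0.1265 lat -0.0023 z 0.1003 f y -0.5 lat 0.6 z -2.0 m [-0.03 -0.01 -0.03] [1.7986e+02 1.0000e-02 9.3530e+01]
time_s: 45.3
position: [0.6603, -0.0048, 0.1004]
ee_rot: [3.139, 0.0, 1.632]
ft_force: [0.5, 0.0, -1.4]
opening: 0.225
y -0.12 lat -0.0022 z 0.1004 f y -0.0 lat 0.5 z -1.4 m [-0.04  0.01 -0.01] [1.7986e+02 1.0000e-02 9.3530e+01]
```

View pics/q9.png

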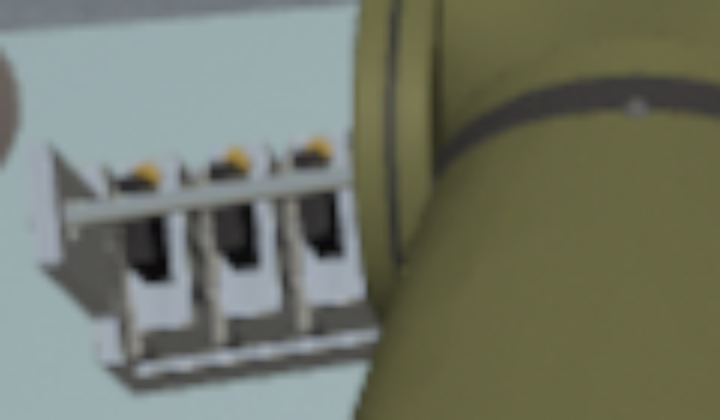

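View pics/q10.png

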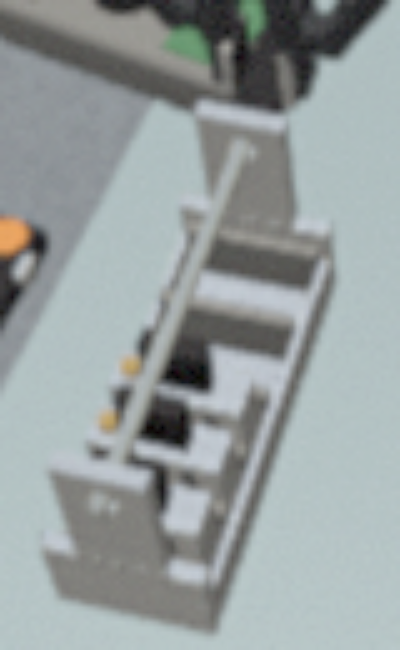

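```bash
python3 -m creep '{"linear": [[0.3,0,0],[0.3,0,0],[0,0,0]], "angular": [[0,0,0],[0,0,0],[0,0,0]]}'; python3 rs.py;python3 -m creep '{"linear": [[0.2,0,0],[0.2,0,0],[0.2,0,0]], "angular": [[0,0,0],[0,0,0],[0,0,0]]}'; python3 rs.py
```

```text
time_s: 45.7
position: [0.66, 0.0011, 0.1004]
ee_rot: [3.139, 0.0, 1.632]
ft_force: [-0.2, 0.3, -1.5]
opening: 0.226
y -0.1141 lat -0.0022 z 0.1004 f y 0.3 lat -0.2 z -1.5 m [0.01 0.01 0.02] [1.7986e+02 2.0000e-02 9.3500e+01]
time_s: 46.0
position: [0.6597, 0.0066, 0.1004]
ee_rot: [3.139, 0.002, 1.632]
ft_force: [-0.5, -6.2, -2.3]
opening: 0.228
y -0.1086 lat -0.0022 z 0.1004 f y -6.1 lat -0.9 z -2.3 m [-1.17 -0.06  0.03] [1.7985e+02 1.4000e-01 9.3510e+01]
```

```bash
python3 -m creep '{"linear": [[0.3,0,0],[0.3,0,0],[0.2,0,0]], "angular": [[0,0,0],[0,0,0],[0,0,0]]}'; python3 rs.py;python3 -m creep '{"linear": [[0.05,0,0],[0,0,0]], "angular": [[0,0,0],[0,0,0]]}'; python3 rs.py
```

```text
time_s: 46.3
position: [0.6597, 0.0065, 0.1006]
ee_rot: [3.139, 0.019, 1.633]
ft_force: [1.2, -4.7, -2.8]
opening: 0.228
y -0.1087 lat -0.0021 z 0.1006 f y -4.7 lat 0.9 z -2.8 m [-0.68 -0.01 -0.01] [179.85   1.1   93.59]
time_s: 46.5
position: [0.6597, 0.0064, 0.1006]
ee_rot: [3.139, 0.019, 1.633]
ft_force: [0.1, -1.1, -1.8]
opening: 0.224
y -0.1088 lat -0.0022 z 0.1006 f y -1.1 lat -0.0 z -1.8 m [0.08 0.06 0.03] [179.85   1.11  93.55]
```

```bash
python3 -m creep '{"linear": [[0.1,0,0],[0.1,0,0],[0,0,0]], "angular": [[0,1.1,0],[0,0,0],[0,0,0]]}'; python3 rs.py;python3 -m creep '{"linear": [[0.1,0,0.15],[0,0,0],[0,0,0]], "angular": [[0,0,0],[0,0,0],[0,0,0]]}'; python3 rs.py
```

```text
time_s: 46.8
position: [0.6597, 0.0065, 0.1005]
ee_rot: [3.139, 0.003, 1.633]
ft_force: [-0.0, -0.6, -0.8]
opening: 0.226
y -0.1087 lat -0.0021 z 0.1005 f y -0.6 lat -0.1 z -0.8 m [-0.15 -0.02  0.05] [1.7984e+02 1.6000e-01 9.3590e+01]
time_s: 47.1
position: [0.6601, 0.0066, 0.0997]
ee_rot: [3.138, 0.005, 1.634]
ft_force: [0.0, -3.1, -0.9]
opening: 0.223
y -0.1086 lat -0.0018 z 0.0997 f y -3.1 lat -0.2 z -0.9 m [-0.59 -0.05 -0.01] [179.8    0.29  93.62]
```

```bash
python3 -m creep '{"linear": [[0,0,0.15],[0,0,0],[0,0,0]], "angular": [[0,0.3,0],[0,0,0],[0,0,0]]}'; python3 rs.py;python3 -m creep '{"linear": [[0.1,0,0.15],[0,0,0],[0,0,0]], "angular": [[0,0,0],[0,0,0],[0,0,0]]}'; python3 rs.py
```

```text
time_s: 47.4
position: [0.6604, 0.0066, 0.0985]
ee_rot: [3.137, -0.0, 1.634]
ft_force: [0.3, -3.4, -1.0]
opening: 0.226
y -0.1086 lat -0.0015 z 0.0985 f y -3.4 lat 0.1 z -1.0 m [-0.61  0.02  0.02] [ 1.7975e+02 -2.0000e-02  9.3640e+01]
time_s: 47.7
position: [0.6605, 0.0066, 0.0984]
ee_rot: [3.137, 0.002, 1.635]
ft_force: [0.2, -3.4, -1.1]
opening: 0.223
y -0.1086 lat -0.0014 z 0.0984 f y -3.4 lat -0.0 z -1.1 m [-0.55 -0.02 -0.03] [1.7976e+02 1.0000e-01 9.3670e+01]
```

```bash
python3 -m creep '{"linear": [[0,0,0],[0,0,0],[0,0,0]], "angular": [[0,0,0],[0,0,0],[0,0,0]]}' 0.5; python3 rs.py
python3 - <<'E'
from h import *
s=arm.grab_frame('side')
def c(im,u0,v0,u1,v1,k,fn,g):
    x=cv2.resize(im[v0:v1,u0:u1],None,fx=k,fy=k,interpolation=cv2.INTER_LINEAR);cv2.imwrite(fn,((255*(x/255.)**g).astype(np.uint8))[:,:,::-1])
c(s,185,185,275,325,4,'pics/q11.png',.6)
E
```

```text
time_s: 48.0
position: [0.6608, 0.009, 0.0986]
ee_rot: [3.136, -0.003, 1.634]
ft_force: [1.1, 0.3, -0.8]
opening: 0.501
y -0.1063 lat -0.0009 z 0.0986 f y 0.2 lat 1.1 z -0.8 m [0.03 0.01 0.05] [ 1.7969e+02 -1.4000e-01  9.3650e+01]
```

View pics/q11.png

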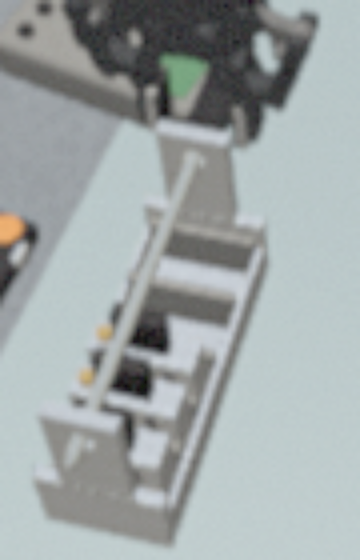

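```bash
python3 -m creep '{"linear": [[-0.3,0,-0.5],[0,0,-1],[0,0,-3],[0,0,-4],[0,0,-4]], "angular": [[0,0,0],[0,0,0],[0,0,0],[0,0,0],[0,0,0]]}'; python3 mv.py .48 -.12 .28 95 1
```

```text
time_s: 48.55
position: [0.6564, 0.0063, 0.221]
ee_rot: [-3.133, -0.006, 1.635]
ft_force: [0.6, -0.5, -0.2]
opening: 0.495
at [0.6564 0.0063 0.221 ] [-179.49   -0.33   93.66] n 5
{"linear": [[-2.3, -3.7, -1.2], [-2.3, -3.7, -1.1], [-2.2, -3.7, -1.2], [-2.3, -3.7, -1.2], [-2.2, -3.8, -1.1]], "angular": [[-0.1, -0.1, -0.3], [-0.1, -0.1, -0.3], [-0.1, -0.1, -0.3], [-0.1, -0.1, -0.3], [-0.1, -0.1, -0.3]]}
```

```bash
python3 -m creep '{"linear": [[-2.3,-3.7,-1.2],[-2.3,-3.7,-1.1],[-2.2,-3.7,-1.2],[-2.3,-3.7,-1.2],[-2.2,-3.8,-1.1]], "angular": [[0,0,0],[0,0,0],[0,0,0],[0,0,0],[0,0,0]]}'; python3 -m creep '{"linear": [[-4,-3,0],[-4,-3,0],[-4,0,0],[-3,0,0],[0,0,0]], "angular": [[0,0,0],[0,0,0],[0,0,0],[0,0,0],[0,0,0]]}'
python3 - <<'E'
from h import *
s=arm.grab_frame('side');t=arm.grab_frame('top');np.save('pics/s20.npy',s);np.save('pics/t20.npy',t)
cv2.imwrite('pics/s20f.png',s[:,:,::-1]);cv2.imwrite('pics/t20f.png',t[:,:,::-1])
crop(s,180,190,280,325,4,'pics/s20.png',.6);crop(t,140,140,300,215,5,'pics/t20.png',.6)
E
```

```text
time_s: 49.05
position: [0.4793, -0.1202, 0.294]
ee_rot: [3.13, -0.002, 1.642]
ft_force: [-0.1, -1.1, 1.1]
opening: 0.5
time_s: 49.55
position: [0.4255, -0.2795, 0.3041]
ee_rot: [3.116, 0.009, 1.638]
ft_force: [-0.1, 0.8, -0.2]
opening: 0.499
```

View pics/t20.png

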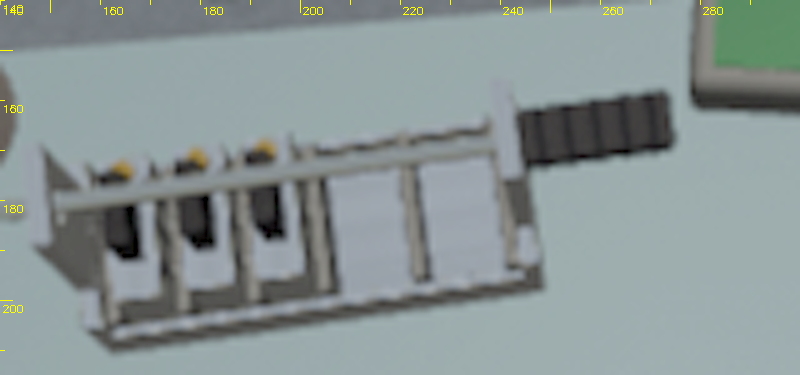

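View pics/s20.png

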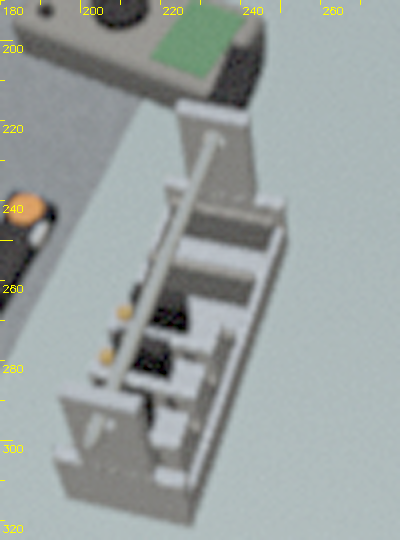

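View pics/t20f.png

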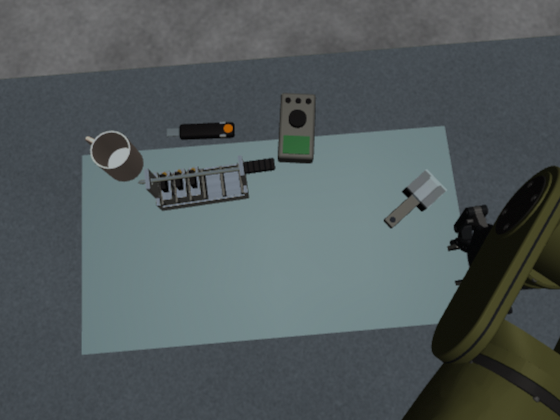

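Run:
```python
from h import *
t=np.load('pics/t20.npy');s=np.load('pics/s20.npy')
crop(t,370,155,460,235,7,'pics/t20b.png',.7)
x=cv2.resize(t[145:180,230:285],None,fx=12,fy=12,interpolation=cv2.INTER_LINEAR);cv2.imwrite('pics/t20c.png',((255*(x/255.)**.6).astype(np.uint8))[:,:,::-1])
```

```text
(no output)
```

View pics/t20b.png

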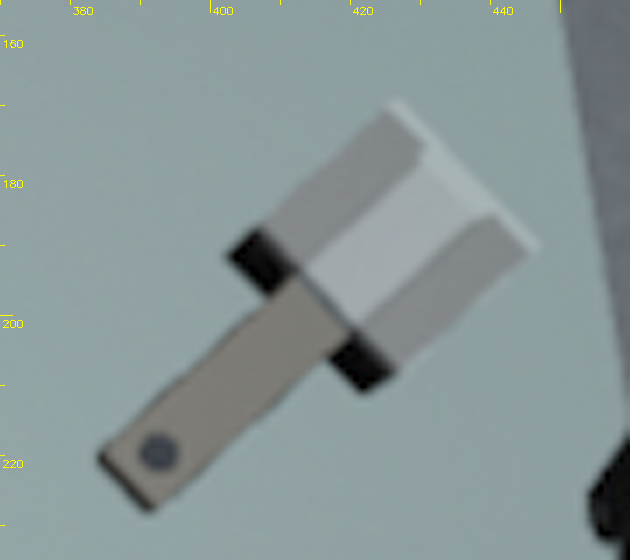

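View pics/t20c.png

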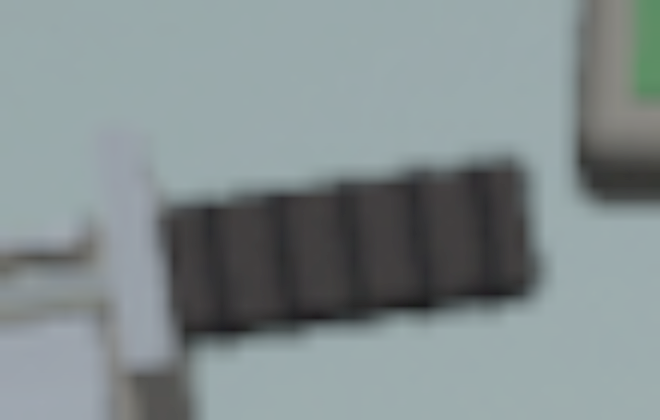

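View pics/s20f.png

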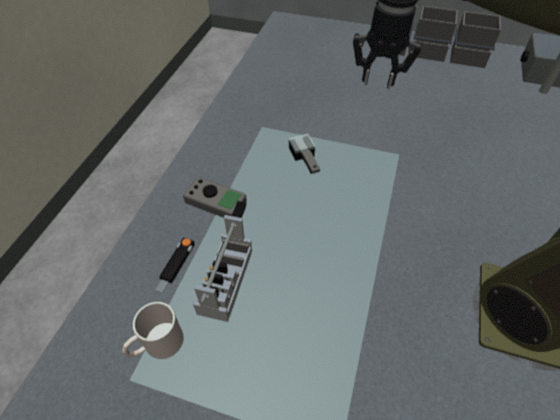

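Run:
```python
from ba import *
for n in('v.npy','v2.npy'):
    v=np.load(n);cams=v[:12].reshape(2,6);h=v[24:27];M=R.from_euler('z',h[2]).as_matrix()
    for l in[(.012,.109,.019),(-.012,.109,.019),(.012,.109,.033),(-.012,.109,.033),(.012,.029,.033),(-.012,.029,.033),(.03,.029,0),(-.03,.029,0)]:
        print(n,l,projc('top',M@np.array(l)+[h[0],h[1],0],cams[1]).round(1))
```

```text
v.npy (0.012, 0.109, 0.019) [[383.  219.5]]
v.npy (-0.012, 0.109, 0.019) [[391. 228.]]
v.npy (0.012, 0.109, 0.033) [[384.5 218.2]]
v.npy (-0.012, 0.109, 0.033) [[392.7 226.9]]
v.npy (0.012, 0.029, 0.033) [[412.3 193.3]]
v.npy (-0.012, 0.029, 0.033) [[420.5 201.8]]
v.npy (0.03, 0.029, 0) [[402.1 190.9]]
v.npy (-0.03, 0.029, 0) [[421.8 211.4]]
v2.npy (0.012, 0.109, 0.019) [[382.7 219.9]]
v2.npy (-0.012, 0.109, 0.019) [[390.8 228.3]]
v2.npy (0.012, 0.109, 0.033) [[384.3 218.6]]
v2.npy (-0.012, 0.109, 0.033) [[392.5 227.2]]
v2.npy (0.012, 0.029, 0.033) [[411.7 193.6]]
v2.npy (-0.012, 0.029, 0.033) [[419.9 202. ]]
v2.npy (0.03, 0.029, 0) [[401.4 191.3]]
v2.npy (-0.03, 0.029, 0) [[421.2 211.6]]
```

```bash
python3 -c "
from bench import arm
print(arm.read_state()['time_s']);print(arm.sign_off())"
```

```text
49.65
the job is handed in; nothing more can be done
None
```

The job is done and was handed in at 49.7 s of the 210 s allowed; the sign-off gave no verdict.

- **Modules:** only three were on the bench, all thin. They now stand in narrow slots 2, 3 and 4. Each one stopped within about 0.2 mm of its expected floor height with about 5 N of contact. The two wide slots are empty.
- **Puller:** the blade is in its holder. It stopped against the block under about 14 N, and the last top view shows the handle end where it should be, within about 1 pixel.
- **Rod:** I pushed it through both eyelets last, from the wide-slot end. It met the plate within about 0.2 mm of the expected point. The last pictures show the handle flush against the plate and the tip through the far eyelet.
- **Other objects:** the mug, knife and multimeter were not touched and look unmoved. I saw neither the rod nor the puller get knocked.

**Disagreements between checks:**
- The uncorrected camera positions were 3–4 mm off the arm's in x, and the side camera read the held rod about 3–4 mm higher than the arm did. I corrected by comparing objects within the same picture and set the rod's height between the two readings.
- The puller touched about 2 mm sooner than I had calculated, but the last top view shows no gap.

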